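# Pack the sweet compartments into the sprung tray

## Task

Pack the three closed compartments (the long hooked one, the corner-shaped one and the straight one) into the rectangular wooden tray so that together they fill it, all lying flat on its floor behind the low front sill. The sprung bar at the back takes up the slack, so the pieces have to be pushed back against it to let the front ones drop behind the sill; do not ram it, and leave the teapot, jar and tongs where they are.

Things in the scene. Friction and masses are not known exactly. Their poses are not given: they have to be found in the camera images.
- tray: Fixed dark wooden tray, open on top. Origin on the red work surface under the middle of the INNER face of its low front sill; x across, y deeper into the tray, z up. Floor 2 mm above the work surface; inner width 119 mm (x -59.5 to 59.5); side walls 10 mm thick, 18 mm high, y -9 to 147 mm, front ends rounded. Free depth from sill to sprung bar: 111 mm, or 118 with the bar pressed back; the packed pieces need 114.
- sill_top (a point): Middle of the top of the tray's front sill. The sill is 4 mm thick (tray y -4 to 0), the full width, its top 7 mm above the work surface and 5 mm above the tray floor. Outside it a plain ramp falls to the work surface at tray y = -32 mm. Plastic, lid and tray are smooth (friction about 0.35).
- presser: Steel sprung bar across the back of the tray, 114 mm wide, 10 mm thick, 16 mm high above the floor. Origin at the middle of the bottom of its front face, axes as the tray's. It slides back (tray +y) by at most 7 mm to a hard stop; spring force 2 N at first, about 6 N at the stop. Over 40 N on it counts as ramming.
- hook_box_mid (a point): Long hooked compartment (L of four 38 mm cells), 91 to 182 g, 24 mm high, red with a flat white lid, upright edges rounded to 5 mm; its point is half-way up, at the centre of the outline's bounding rectangle, z up; outline in its own frame: bar x -57 to 57, y 0 to 38 mm, plus a foot x -57 to -19, y -38 to 0.
- corner_box_mid (a point): Corner-shaped compartment (L of three 38 mm cells), 70 to 140 g, 24 mm high, red with a flat white lid, upright edges rounded to 5 mm; its point is half-way up, at the centre of the outline's bounding rectangle, z up; outline in its own frame: x -38 to 38, y 0 to 38 mm, plus x 0 to 38, y -38 to 0.
- bar_box_mid (a point): Straight compartment (two 38 mm cells), 56 to 112 g, 24 mm high, red with a flat white lid, upright edges rounded to 5 mm; its point is half-way up, at the centre of the outline's bounding rectangle, z up; outline: 76 mm along its x, 38 mm along its y.
- hook_box: The long hooked compartment's body, origin on its underside below the point above.
- corner_box: The corner-shaped compartment's body, origin on its underside below the point above.
- bar_box: The straight compartment's body, origin on its underside below the point above.
- teapot: White teapot, bystander, 100 mm high, about 110 mm across plus spout and handle; origin under its centre.
- jar: Glass jar with a steel flip-top lid, bystander, 82 mm wide, 124 mm high; origin under its centre.
- tongs: Stainless tongs lying flat, bystander, 190 mm long, 18 mm high; origin underneath at mid length, pointing along its x.
Not all that is in view belongs to the job. Leave any turquoise look-alike of the bar_box alone.

How it is judged (in metres and radians):
At the end, for the whole second after the job is handed in: All three compartments are inside the tray (centres within its inner rectangle, no nearer than 14 mm to the sill), resting on its floor (within 2.5 mm in height), level within 0.05 rad, right side up and at rest (x of hook_box_mid in the frame of tray between -0.059 and 0.059 m and y of hook_box_mid in the frame of tray between 0.014 and 0.115 m and z of each of hook_box_mid, corner_box_mid, bar_box_mid in the frame of tray below 0.0165 m and angle between each of hook_box_mid, corner_box_mid, bar_box_mid's own z axis and vertical below 0.05 rad and linear speed of each of hook_box, corner_box, bar_box below 0.01 m/s and x of corner_box_mid in the frame of tray between -0.059 and 0.059 m and y of corner_box_mid in the frame of tray between 0.014 and 0.115 m and x of bar_box_mid in the frame of tray between -0.059 and 0.059 m and y of bar_box_mid in the frame of tray between 0.014 and 0.115 m); the robot touches nothing.
It fails at once if the sprung bar is rammed (over 40 N) (contact force between presser and anything else above 40 N).
It fails at once if the teapot is shifted by over 30 mm (distance of teapot from where it was at the start of the episode above 0.03 m).
It fails at once if the jar is shifted by over 30 mm (distance of jar from where it was at the start of the episode above 0.03 m).
It fails at once if the tongs is shifted by over 30 mm (distance of tongs from where it was at the start of the episode above 0.03 m).
It also fails if it takes over 72 s, if anything falls off the work surface, if the arm or the gripper's body presses on something with over 40 N, if the wrist force passes 120 N, or if a joint passes its speed limit or range.

## Robot

A 6-joint arm with a two-finger parallel gripper is mounted at the origin on the work surface. World frame = base frame: x ahead of the robot, y to its left, z up, the work surface at z = 0. Lengths are in m, angles in degrees, forces in N, time in s.
With the tool pointing down it reaches from about 0.375 to 0.9 m from the base axis. Payload 3.1 kg.
Tool frame: the origin (TCP) lies at the very end of the fingers, on their centre line; the grasp point (between the pads) lies 19 mm behind it (bot.grip_point_offset is the distance from the TCP to the grasp point, in m); z points along the fingers, x is the direction in which the jaws open and shut, and the axes are right-handed (so a half turn about z gives the same grasp; the last joint's range is limited). The gripper opens to 87 mm and grips with 3 to 60 N. Pads are 19 mm wide; open, the fingers measure 117 mm over their backs; the gripper's body (75 mm by 190 mm) begins 51 mm behind the grasp point.
Start: joints at [-73.711, 30.224, 82.088, -0, 67.689, -10.227], TCP at [0.279, -0.559, 0.223] pointing down, gripper open.
Joint ranges: [-176.69, 176.69], [-43.24, 126.21], [12.49, 139.97], [-82, 262], [0, 151.66], [-163.58, 163.58]. Speed limits (degrees/s): [159.86, 159.86, 180, 180, 180, 180].

## Interface

Orientations are given as a 3x3 rotation matrix whose columns are the frame's x, y, z axes.
In Python, from rig import bot, capture, recognise, place_of gives the robot as it stands.
- The arm moves only by the tool send_rows, never from a script. Its argument "motion" is a list of rows, each a list of 2 entries, a list of its own where there are three numbers: the shift along the tool's x, y, z in mm, then the turn about the tool's z in rad. A call has exactly 5 rows; each row shifts and turns the pose as measured when the row begins, along the tool's axes as they then stand; what a row does not reach is not made up. A row lasts 1/12 s, in which the tool goes at most 41.7 mm and 7.16 degrees, less where a joint would pass 70% of its speed; a pose out of reach is approached as far as the arm can. A call with a gripper value outside its range is refused whole. "gripper" is the closure, from 0 (fully open) to 1 (shut), set as the call begins (left out, the last holds). The fingers move at their own pace and stop on an object; the grip force is fixed at half the most. Time passes only in rows, so rows that do not move let the fingers close, or fill a call up. It gives the time, the measured TCP pose, the force and the opening at its end, in the units of the state.
- bot.read_state(): the state, without advancing time (a new reading comes with each control period).
- capture(name): name is "scene" or "top" or "wrist"; returns a dict with "image" (400x640x3 uint8, blue, green, red), "fx", "fy", "cx", "cy" (pixels), "rvec" (rotation vector, rad) and "tvec" (3), from world to camera coordinates, as OpenCV has them. Camera axes: x right, y down, z forward; pixel columns grow to the right and rows downward; lengths in m; the calibration is good to about 2 mm. A picture is of the moment at which its call begins. There is no depth.
- bot.hand_in(): hands the job in, once; it reports no verdict.
Trained networks look in the newest picture that a camera, given by its name, has taken for a name from the list of things; names that differ only in an ending like _2 or _b are one class to them, and where a whole thing is asked for, a point or a joint stands for the part that bears it (a point fixed in the world has none). Each returns a list of dicts, best first, with "p" (0 to 1); they miss things now and then, are a little off and sometimes report something else, mostly with a low value. They report only what shows in the picture. A call takes as long as a camera call. They do not tell look-alikes from the thing itself.
- recognise(camera, target): "xy" ([column, row] in pixels, amid what is visible of it).
- place_of(camera, target): "xy" ([column, row] in pixels: a listed point, or the origin of a listed thing).
The state is a dict: "time_s": time; "joint_positions": joint angles; "qvel": joint speeds; "tau": joint torques, N m; "position": TCP position; "tcp_rot": TCP orientation; "force": force on the tool from outside, world axes, zero at the start; "moment": the same for the moment, N m; "opening": opening from 0.0 (shut) to 1.0 (fully open).
Only numpy, scipy, OpenCV 4.12 (cv2) and the standard library are available. Lean on these libraries where they do the work, as an engineer would, in place of code of your own. Each camera call takes 0.05 s, during which the arm holds its last target.

## Working session

There is one attempt and no reset: what is moved stays moved. The work goes in short steps, Python scripts to look and compute and a tool call to move; the robot and the scene stay as the last step left them, time stands still between calls to the robot, and variables do not carry over. Pictures are saved under pics/ and viewed, and the job is handed in when it is done.

Besides the shell and the picture viewer there is one more tool, called after ">>>" as name(argument=value, ...), one argument or row to a line, values as JSON. send_rows: Moves the arm, as the interface text tells. Its arguments: {"type":"object","properties":{"motion":{"type":"array","items":{"type":"array"}},"gripper":{"type":"number"}},"required":["motion"]}

```bash
ls; mkdir -p pics; cat > h.py <<'E'
import numpy as np, cv2
from rig import bot, capture, recognise, place_of
def cam(n,fn=None):
    c=capture(n)
    if fn: cv2.imwrite('pics/'+fn,c['image'])
    return c
def ray(c,xy,z):
    R,_=cv2.Rodrigues(np.array(c['rvec'],float)); t=np.array(c['tvec'],float).ravel()
    o=-R.T@t; d=R.T@np.array([(xy[0]-c['cx'])/c['fx'],(xy[1]-c['cy'])/c['fy'],1.])
    return o+d*(z-o[2])/d[2]
def proj(c,P):
    K=np.array([[c['fx'],0,c['cx']],[0,c['fy'],c['cy']],[0,0,1.]])
    p,_=cv2.projectPoints(np.array(P,float).reshape(-1,1,3),np.array(c['rvec'],float),np.array(c['tvec'],float),K,None)
    return p.reshape(-1,2)
E
python3 - <<'E'
from h import *
zs={'tray':0,'sill_top':.007,'presser':.002,'hook_box_mid':.012,'corner_box_mid':.012,'bar_box_mid':.012,'teapot':0,'jar':0,'tongs':0}
for n in ['scene','top','wrist']:
    c=cam(n,n+'0.png'); R,_=cv2.Rodrigues(np.array(c['rvec'],float)); print(n,c['fx'],c['cx'],c['cy'],(-R.T@np.array(c['tvec']).ravel()).round(3))
    for k,z in zs.items():
        for d in place_of(n,k)[:3]: print(k,d['p'],np.round(d['xy'],1),ray(c,d['xy'],z).round(4))
print(bot.read_state())
E
```

```text
pics
scene 436.81042272014497 318.82198351963007 195.75821982665576 [ 1.179 -0.226  0.866]
tray 0.89 [337.9 159.4] [ 0.4791  0.1213 -0.    ]
sill_top 0.93 [338.7 157.2] [0.4785 0.1237 0.007 ]
sill_top 0.73 [191.2 224.5] [ 0.5404 -0.2839  0.007 ]
presser 0.52 [380.2 158. ] [0.5192 0.2265 0.002 ]
hook_box_mid 0.72 [254.1 182.9] [ 0.4807 -0.1102  0.012 ]
hook_box_mid 0.56 [188.8 218.4] [ 0.5249 -0.285   0.012 ]
hook_box_mid 0.31 [254.  181.6] [ 0.4766 -0.1092  0.012 ]
corner_box_mid 0.81 [263.6 225.9] [ 0.6126 -0.1285  0.012 ]
bar_box_mid 0.87 [251.9 180. ] [ 0.4696 -0.1125  0.012 ]
bar_box_mid 0.66 [200.8 164.5] [ 0.3691 -0.2195  0.012 ]
teapot 0.95 [335.4 274.2] [ 0.7851 -0.0213  0.    ]
teapot 0.35 [266.5 230.8] [ 0.6203 -0.1251  0.    ]
jar 0.66 [461.9 198.4] [0.7151 0.3527 0.    ]
jar 0.48 [339.8 161.4] [0.4876 0.1231 0.    ]
tongs 0.69 [402.  228.6] [0.7365 0.1718 0.    ]
top 376.6849204721619 322.5431898757488 198.30176761023546 [0.48  0.038 0.928]
tray 0.74 [290.6 238.8] [0.4934 0.1213 0.    ]
sill_top 0.77 [292.9 238.2] [0.4948 0.1151 0.007 ]
presser 0.75 [247.3 226.3] [0.5211 
[... 718 characters left out ...]
.20888224e+01,  2.86125988e-03,
        6.76891761e+01, -1.02274551e+01]), 'qvel': array([ 0.05752926, -0.05097848,  0.04256228,  0.07451907, -0.04316088,
       -0.08115723]), 'tau': array([ 3.30369357e-04, -4.40007305e+01, -1.76981020e+01,  6.33830507e-02,
        5.05569752e-02, -2.84418462e-05]), 'position': array([ 0.27904866, -0.5592133 ,  0.22255592]), 'tcp_rot': array([[ 4.46414272e-01, -8.94826405e-01,  4.32689491e-05],
       [-8.94826406e-01, -4.46414272e-01,  1.66424743e-05],
       [ 4.42375091e-06, -4.61476363e-05, -9.99999999e-01]]), 'force': array([-0.37576219,  0.0833421 , -0.12575785]), 'moment': array([-0.03459062,  0.05081889, -0.06778574]), 'opening': 1.0014166973785112}
```

View pics/top0.png

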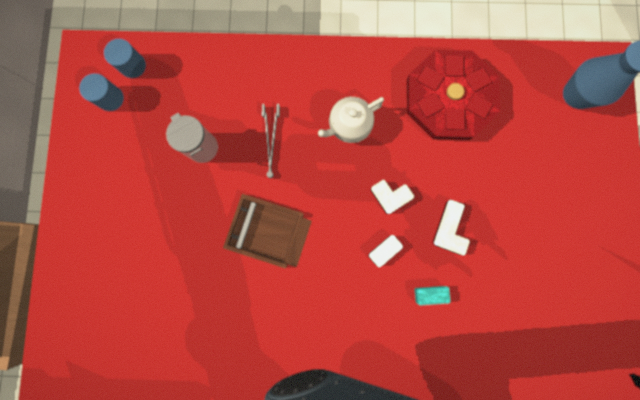

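View pics/scene0.png

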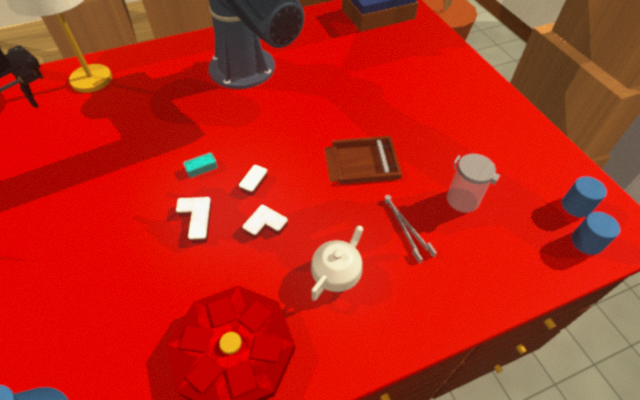

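View pics/wrist0.png

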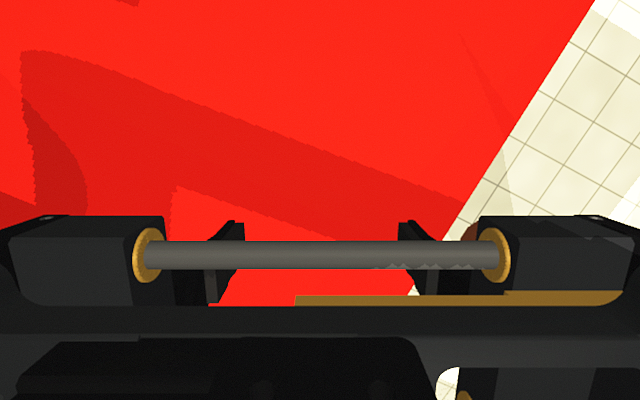

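The top view shows the hook lid at about (453,227), the corner at (391,195), the bar at (386,250) and the turquoise decoy at (433,296). The tray is at (268,231), with its presser at (245,226) and its sill on the right. The scene view agrees. Next I'll fit the outlines precisely.

```bash
cat >> h.py <<'E'
from scipy.optimize import minimize
HOOK=np.array([[-57,38],[57,38],[57,0],[-19,0],[-19,-38],[-57,-38]])/1e3
CORN=np.array([[-38,38],[38,38],[38,-38],[0,-38],[0,0],[-38,0]])/1e3
BAR=np.array([[-38,19],[38,19],[38,-19],[-38,-19]])/1e3
SH={'hook':HOOK,'corner':CORN,'bar':BAR}
def pose_pts(p,poly,z):
    c,s=np.cos(p[2]),np.sin(p[2]); q=poly@np.array([[c,s],[-s,c]])+p[:2]
    return np.c_[q,np.full(len(q),z)]
def whiteness(img):
    i=img.astype(float); m=i[...,:2].min(2)   # blue, green: red surface is low
    return np.clip((m-90)/90,0,1)
def rounded(poly,r=.005,S=20000):
    # rounded upright edges: convex corners only
    out=[];n=len(poly)
    for k in range(n):
        a,b,c=poly[k-1],poly[k],poly[(k+1)%n]; u=(a-b)/np.linalg.norm(a-b); v=(c-b)/np.linalg.norm(c-b)
        cc=b+r*(u+v)
        for t in np.linspace(0,1,6):
            w=np.cos(t*np.pi/2)*(-v)+np.sin(t*np.pi/2)*(-u); out.append(cc+r*w)
    return np.array(out)
def fit(cams,name,p0,z=.024,win=.09):
    poly=rounded(SH[name]); data=[]
    for c in cams:
        uv=proj(c,[p0[0],p0[1],z])[0]; w=int(win*c['fx']/.8); x0,y0=int(uv[0])-w,int(uv[1])-w; x0=max(x0,0);y0=max(y0,0)
        W=whiteness(c['image'])[y0:y0+2*w,x0:x0+2*w]
        m=np.zeros(W.shape,np.uint8); cv2.fillPoly(m,[np.round(proj(c,pose_pts(p0,poly*1.0,z))-[x0,y0]).astype(int)],1)
        m=cv2.dilate(m,np.ones((15,15))); data.append((c,x0,y0,W*m))
    def cost(p):
        e=0
        for c,x0,y0,W in data:
            S=8; m=np.zeros((W.shape[0]*S,W.shape[1]*S),np.uint8)
            q=(proj(c,pose_pts(p,poly,z))-[x0,y0]+.5)*S-.5
            cv2.fillPoly(m,[np.round(q*16).astype(np.int32)],255,shift=4)
            m=cv2.resize(m,(W.shape[1],W.shape[0]),interpolation=cv2.INTER_AREA)/255.
            m=cv2.GaussianBlur(m,(0,0),.6)
            e+=((m-W)**2).sum()
        return e
    best=None
    for d in p0[2:]:
        r=minimize(cost,[p0[0],p0[1],d],method='Nelder-Mead',options=dict(initial_simplex=np.array([[p0[0],p0[1],d]]*4)+np.vstack([np.zeros(3),np.diag([.006,.006,.25])]),xatol=1e-5,fatol=1e-4))
        if best is None or r.fun<best.fun: best=r
    return best.x,best.fun/sum((W**2).sum() for *_,W in data)
E
python3 - <<'E'
from h import *
t=cam('top');s=cam('scene')
g={'hook':(.53,-.2755),'corner':(.612,-.125),'bar':(.468,-.1127)}
for k,(x,y) in g.items():
    for cs in ([t],[s],[t,s]):
        best=min((fit(cs,k,np.array([x,y,a])) for a in np.arange(0,2*np.pi if k!='bar' else np.pi,np.pi/6)),key=lambda r:r[1])
        print(k,best[0].round(4),np.degrees(best[0][2]).round(1),round(best[1],3))
for n,c in(('top',t),('scene',s)):
    for q in ['tray','sill_top','presser']:
        for d in place_of(n,q)[:2]: print(n,q,d['p'],ray(c,d['xy'],{'tray':0,'sill_top':.007,'presser':.002}[q]).round(4))
im=t['image'][170:290,200:340]; cv2.imwrite('pics/tz.png',cv2.resize(im,None,fx=5,fy=5,interpolation=cv2.INTER_CUBIC))
im=s['image'][110:210,300:430]; cv2.imwrite('pics/sz.png',cv2.resize(im,None,fx=5,fy=5,interpolation=cv2.INTER_CUBIC))
E
```

```text
hook [ 0.532  -0.2766 -0.3428] -19.6 0.023
hook [ 0.5322 -0.2786  5.9455] 340.7 0.018
hook [ 0.5319 -0.2777 -0.3439] -19.7 0.029
corner [ 0.6117 -0.1223  2.1652] 124.1 0.02
corner [ 0.6127 -0.1246  2.1676] 124.2 0.017
corner [ 0.6122 -0.1235  2.1752] 124.6 0.026
bar [ 0.471  -0.1073  2.2969] 131.6 0.032
bar [ 0.4713 -0.1093 -0.8395] -48.1 0.035
bar [ 0.4715 -0.1082 -0.8356] -47.9 0.038
top tray 0.23 [0.7299 0.1741 0.    ]
top sill_top 0.79 [0.4976 0.1135 0.007 ]
top presser 0.69 [0.5212 0.2317 0.002 ]
scene tray 0.67 [0.4878 0.1227 0.    ]
scene sill_top 0.95 [0.4781 0.1079 0.007 ]
scene sill_top 0.4 [ 0.5303 -0.2752  0.007 ]
scene presser 0.71 [0.5168 0.232  0.002 ]
```

View pics/tz.png

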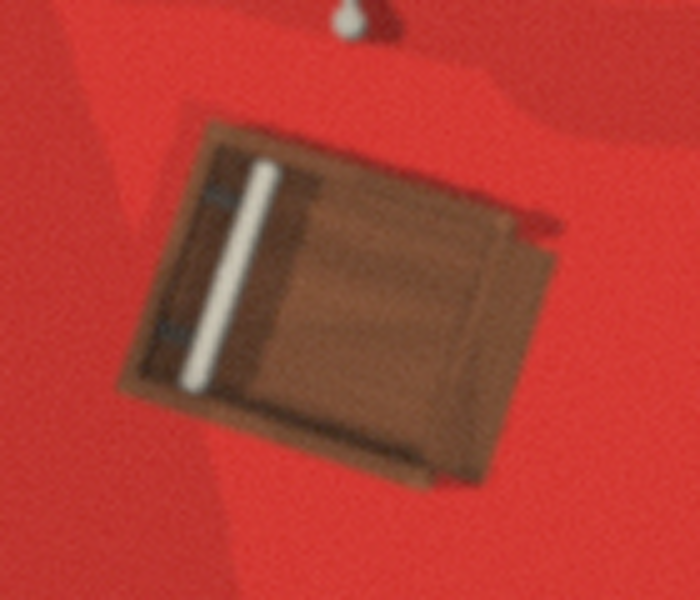

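View pics/sz.png

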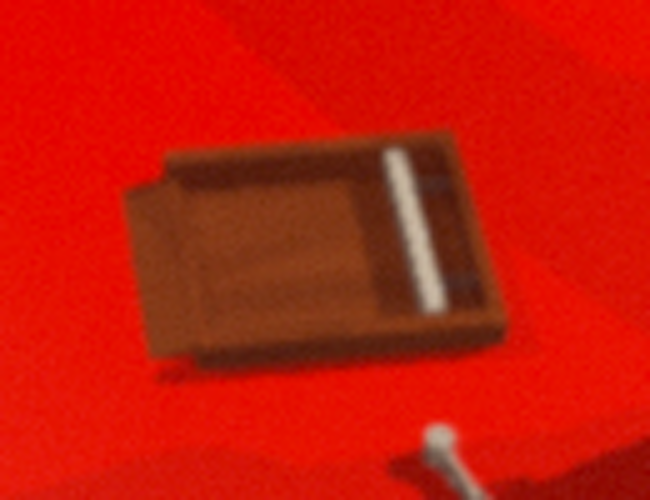

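```bash
cat >> h.py <<'E'
SH['press']=np.array([[-57,121],[57,121],[57,111],[-57,111]])/1e3
def T2W(tp,P):
    P=np.atleast_2d(np.array(P,float)); c,s=np.cos(tp[2]),np.sin(tp[2])
    q=P[:,:2]@np.array([[c,s],[-s,c]])+tp[:2]; return np.c_[q,P[:,2]] if P.shape[1]>2 else q
def W2T(tp,P):
    P=np.atleast_2d(np.array(P,float)); c,s=np.cos(tp[2]),np.sin(tp[2])
    return (P[:,:2]-tp[:2])@np.array([[c,-s],[s,c]])
def ratio(img):
    i=img.astype(float); return np.clip((i[...,1]/np.maximum(i[...,2],30)-.33)/.2,0,1)
def traysil(c,tp,shape,S,x0,y0):
    m=np.zeros((shape[0]*S,shape[1]*S),np.uint8)
    a=.0695;b=.0595
    for blk in ([(-a,-.009),(a,-.009),(a,.147),(-a,.147)],):
        P=[(x,y,z) for x,y in blk for z in (0,.018)]
        q=(proj(c,T2W(tp,P))-[x0,y0]+.5)*S; cv2.fillConvexPoly(m,cv2.convexHull(np.round(q).astype(np.int32)),255)
    P=[(x,y,z) for x in(-b,b) for y,z in((-.032,0),(-.004,.007),(0,.007),(0,0))]
    q=(proj(c,T2W(tp,P))-[x0,y0]+.5)*S; cv2.fillConvexPoly(m,cv2.convexHull(np.round(q).astype(np.int32)),255)
    return cv2.resize(m,(shape[1],shape[0]),interpolation=cv2.INTER_AREA)/255.
def fittray(cams,tp0):
    D=[]
    for c in cams:
        uv=proj(c,T2W(tp0,[0,.06,0]))[0].astype(int); w=70; x0,y0=uv-w
        W=ratio(cv2.GaussianBlur(c['image'],(0,0),.8))[y0:y0+2*w,x0:x0+2*w]
        m0=traysil(c,tp0,W.shape,1,x0,y0); m0=cv2.dilate((m0>0).astype(np.uint8),np.ones((17,17))); D.append((c,x0,y0,W,m0))
    def cost(p): return sum((m0*(cv2.GaussianBlur(traysil(c,p,W.shape,8,x0,y0),(0,0),.9)-W)**2).sum() for c,x0,y0,W,m0 in D)
    r=minimize(cost,tp0,method='Nelder-Mead',options=dict(initial_simplex=np.array([tp0]*4)+np.vstack([np.zeros(3),np.diag([.005,.005,.1])]),xatol=1e-5,fatol=1e-4))
    return r.x,r.fun/sum((m0*W**2).sum() for *_,W,m0 in D)
E
python3 - <<'E'
from h import *
t=cam('top');s=cam('scene')
tp0=np.array([.493,.116,-.27])
for nm,cs in (('t',[t]),('s',[s]),('ts',[t,s])):
    b=fittray(cs,tp0); print(nm,b[0].round(4),round(b[1],3))
    bb=fit(cs,'press',b[0],z=.018,win=.16); print(' press',bb[0].round(4),round(bb[1],3))
for n,c,p,f in(('t',t,fittray([t],tp0)[0],(200,170)),('s',s,fittray([s],tp0)[0],(300,110))):
    im=cv2.resize(c['image'][f[1]:f[1]+120,f[0]:f[0]+140],None,fx=5,fy=5,interpolation=cv2.INTER_CUBIC)
    for P in ([(-.0695,-.009,.018),(.0695,-.009,.018),(.0695,.147,.018),(-.0695,.147,.018)],[(-.0595,-.032,0),(.0595,-.032,0),(.0595,-.004,.007),(-.0595,-.004,.007)],[(-.057,.111,.018),(.057,.111,.018),(.057,.121,.018),(-.057,.121,.018)]):
        q=((proj(c,T2W(p,P))-f+.5)*5).astype(int); cv2.polylines(im,[q],True,(255,255,0),1)
    cv2.imwrite(f'pics/ov_{n}.png',im)
E
```

```text
t [ 0.4934  0.1208 -0.2815] 0.004
 press [ 0.4945  0.1179 -0.2787] 0.043
s [ 0.4855  0.1215 -0.3042] 1.504
 press [ 0.4916  0.117  -0.2893] 0.322
ts [ 0.4931  0.1208 -0.2846] 0.227
 press [ 0.4939  0.1173 -0.2819] 0.148
```

View pics/ov_t.png

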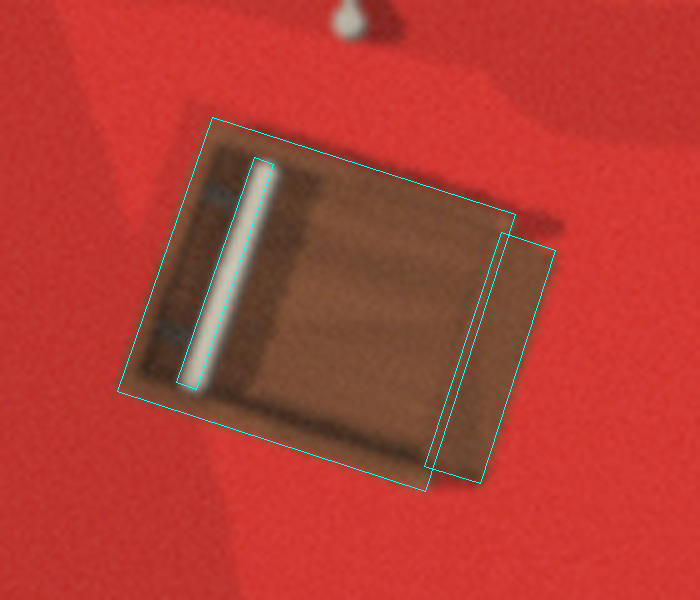

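View pics/ov_s.png

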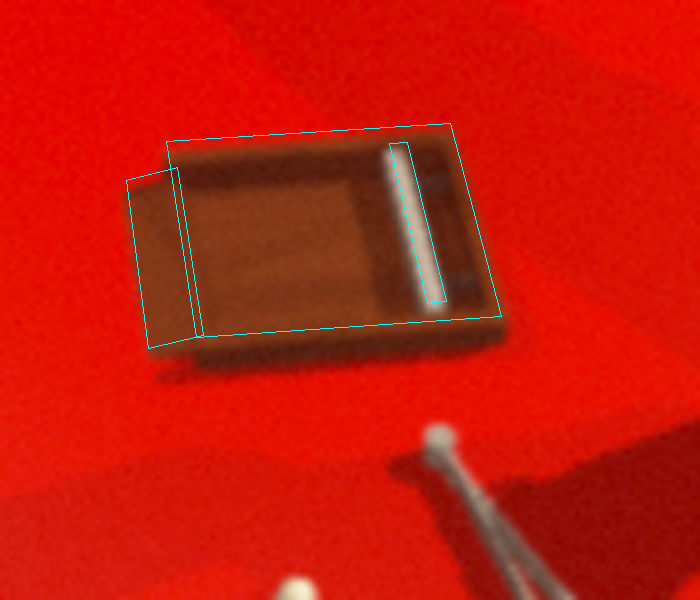

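```bash
cat >> h.py <<'E'
def plan(x,y,z,yaw=None):
    s=bot.read_state(); R=np.array(s['tcp_rot']); p=np.array(s['position']); y0=np.arctan2(R[1,0],R[0,0])
    tgt=y0 if yaw is None else np.radians(yaw)
    d=(tgt-y0+np.pi)%(2*np.pi)-np.pi
    X=np.array([np.cos(tgt),np.sin(tgt),0]);Y=np.array([np.sin(tgt),-np.cos(tgt),0])
    v=np.array([x,y,z])-p
    print('t',round(s['time_s'],2),'pos',p.round(4),'yaw',np.degrees(y0).round(1),'turn rad',round(-d,3),'shift(after turn) mm',(1e3*np.array([v@X,v@Y,-v[2]])).round(1),'now-axes',(1e3*R.T@v).round(1),'F',np.array(s['force']).round(1),'op',round(s['opening'],3),'j6',round(s['joint_positions'][5],1))
E
python3 -c "
from h import *
plan(.4715,-.108,.15,-138)"
```

```text
t 2.0 pos [ 0.2791 -0.5592  0.2226] yaw -63.5 turn rad 1.301 shift(after turn) mm [-445.   206.6   72.6] now-axes [-317.9 -373.6   72.6] F [ 0.1  0.6 -0.3] op 1.002 j6 -10.2
```

>>> send_rows(
  motion=[
    [[0,0,0],0.125],
    [[0,0,0],0.125],
    [[0,0,0],0.125],
    [[0,0,0],0.125],
    [[0,0,0],0.125],
  ],
  gripper=0.0,
)

```text
time_s: 2.42
position: [0.2791, -0.5591, 0.2225]
tcp_rot: [[-0.168, -0.986, -0.0], [-0.986, 0.168, 0.0], [-0.0, 0.0, -1.0]]
force: [-0.3, -0.6, 0.7]
opening: 0.999
```

>>> send_rows(
  motion=[
    [[0,0,0],0.125],
    [[0,0,0],0.125],
    [[0,0,0],0.125],
    [[0,0,0],0.125],
    [[0,0,0],0.125],
  ],
)

```text
time_s: 2.83
position: [0.279, -0.5591, 0.2225]
tcp_rot: [[-0.713, -0.701, -0.0], [-0.701, 0.713, 0.0], [-0.0, 0.0, -1.0]]
force: [-0.3, -0.1, 0.0]
opening: 1.002
```

```bash
python3 -c "
from h import *
plan(.4715,-.108,.15,-138)"
```

```text
t 2.83 pos [ 0.279  -0.5591  0.2225] yaw -135.5 turn rad 0.044 shift(after turn) mm [-444.9  206.4   72.5] now-axes [-453.6  186.5   72.6] F [-0.3 -0.1  0. ] op 1.002 j6 61.8
```

>>> send_rows(
  motion=[
    [[-37,17,5],0.044],
    [[-37,17,5],0],
    [[-37,17,5],0],
    [[-37,17,5],0],
    [[-37,17,5],0],
  ],
)

```text
time_s: 3.25
position: [0.3591, -0.3792, 0.1968]
tcp_rot: [[-0.757, -0.654, 0.004], [-0.654, 0.757, -0.015], [0.007, -0.014, -1.0]]
force: [1.3, -0.7, 0.3]
opening: 0.998
```

>>> send_rows(
  motion=[
    [[-37,17,5],0],
    [[-37,17,5],0],
    [[-37,17,5],0],
    [[-37,17,5],0],
    [[-37,17,5],0],
  ],
)

```text
time_s: 3.67
position: [0.4447, -0.1907, 0.1701]
tcp_rot: [[-0.759, -0.651, 0.007], [-0.651, 0.759, -0.017], [0.006, -0.018, -1.0]]
force: [0.3, -0.8, 0.5]
opening: 0.997
```

```bash
python3 -c "
from h import *
plan(.4715,-.108,.15,-138)
c=cam('wrist','w1.png')"
```

```text
t 3.67 pos [ 0.4447 -0.1907  0.1701] yaw -139.4 turn rad -0.024 shift(after turn) mm [-75.2  43.5  20.1] now-axes [-74.3  45.7  18.8] F [ 0.3 -0.8  0.5] op 0.997 j6 103.8
```

View pics/w1.png

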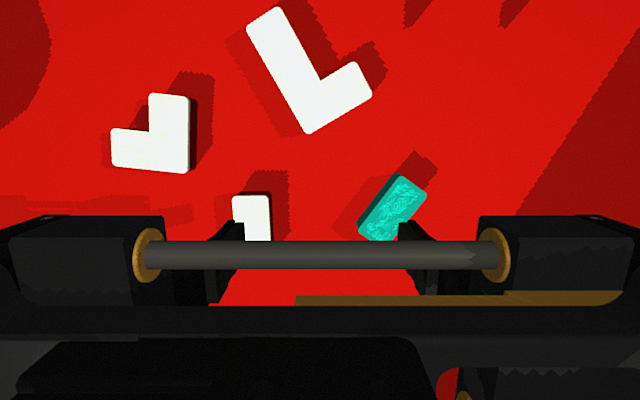

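The wrist picture shows the corner at (150,133), the hook at (310,70), and the bar partly behind the tool bar at (252,215). I'll fit poses from this view.

```bash
python3 - <<'E'
from h import *
w=cam('wrist')
for k,p in {'hook':(.532,-.2777,-.344),'corner':(.612,-.1235,2.175)}.items():
    b=fit([w],k,np.array(p)); print(k,b[0].round(4),np.degrees(b[0][2]).round(2),round(b[1],3))
R,_=cv2.Rodrigues(np.array(w['rvec'])); print(w['fx'],(-R.T@np.array(w['tvec']).ravel()).round(3),R[2].round(2))
im=w['image'].copy()
for p in [(.4713,-.1073,-.838),(.4713,-.1093,-.838)]:
    cv2.polylines(im,[np.round(proj(w,pose_pts(p,rounded(BAR),.024))).astype(int)],True,(255,0,0),1)
cv2.imwrite('pics/w2.png',cv2.resize(im[170:260,200:320],None,fx=5,fy=5))
plan(.4715,-.108,.15,-138)
E
```

```text
hook [ 0.5301 -0.2764 -0.3462] -19.84 0.005
corner [ 0.6102 -0.1225  2.1668] 124.15 0.002
302.81714501056865 [ 0.487 -0.23   0.331] [-0.15  0.17 -0.97]
t 3.77 pos [ 0.4445 -0.1863  0.1693] yaw -138.9 turn rad -0.016 shift(after turn) mm [-72.5  40.1  19.3] now-axes [-71.9  41.5  18.4] F [-0.6 -1.3 -0.2] op 1.002 j6 103.6
```

View pics/w2.png

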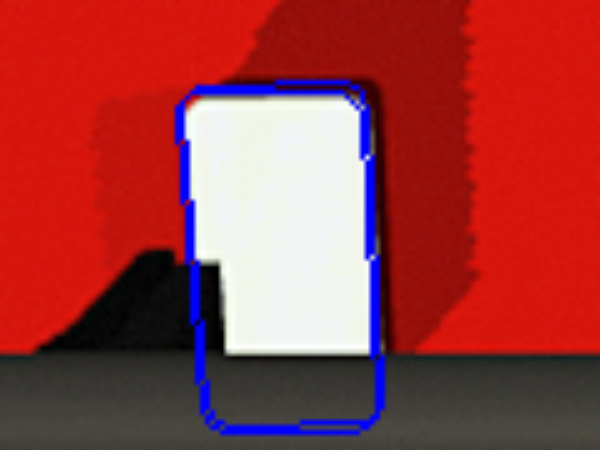

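>>> send_rows(
  motion=[
    [[-25,14,6],-0.016],
    [[-25,14,6],0],
    [[-20,12,6],0],
    [[0,0,0],0],
    [[0,0,0],0],
  ],
)

```text
time_s: 4.18
position: [0.474, -0.1097, 0.151]
tcp_rot: [[-0.741, -0.672, 0.009], [-0.672, 0.74, -0.019], [0.006, -0.02, -1.0]]
force: [-0.1, 0.4, -0.0]
opening: 0.997
```

```bash
python3 -c "
from h import *
plan(.470,-.108,.004,-138)"
```

```text
t 4.18 pos [ 0.474  -0.1097  0.151 ] yaw -137.8 turn rad 0.004 shift(after turn) mm [  1.9   3.9 147. ] now-axes [  1.    6.9 146.9] F [-0.1  0.4 -0. ] op 0.997 j6 112.7
```

>>> send_rows(
  motion=[
    [[1,3,30],0.004],
    [[0,2,30],0],
    [[0,2,30],0],
    [[0,0,30],0],
    [[0,0,0],0],
  ],
)

```text
time_s: 4.6
position: [0.4765, -0.1172, 0.0312]
tcp_rot: [[-0.746, -0.666, 0.025], [-0.666, 0.745, -0.028], [0.0, -0.038, -0.999]]
force: [-0.3, 0.6, 0.4]
opening: 1.002
```

```bash
python3 -c "
from h import *
plan(.470,-.108,.004,-138)"
```

```text
t 4.6 pos [ 0.4765 -0.1172  0.0312] yaw -138.2 turn rad -0.004 shift(after turn) mm [-1.3 11.2 27.2] now-axes [-1.3 12.2 26.8] F [-0.3  0.6  0.4] op 1.002 j6 113.4
```

>>> send_rows(
  motion=[
    [[0,4,6],0],
    [[0,4,6],0],
    [[0,2,6],0],
    [[0,1,5],0],
    [[0,0,2],0],
  ],
)

```text
time_s: 5.02
position: [0.4717, -0.1141, 0.0082]
tcp_rot: [[-0.749, -0.662, 0.031], [-0.663, 0.748, -0.032], [-0.002, -0.045, -0.999]]
force: [-0.2, -0.1, -0.1]
opening: 1.0
```

```bash
python3 -c "
from h import *
plan(.470,-.108,.004,-138)"
```

```text
t 5.02 pos [ 0.4717 -0.1141  0.0082] yaw -138.5 turn rad -0.008 shift(after turn) mm [-2.8  5.6  4.2] now-axes [-2.7  5.8  3.9] F [-0.2 -0.1 -0.1] op 1.0 j6 114.2
```

>>> send_rows(
  motion=[
    [[-1,3,2],0],
    [[-1,3,2],0],
    [[0,0,0],0],
    [[0,0,0],0],
    [[0,0,0],0],
  ],
)

```text
time_s: 5.43
position: [0.4708, -0.108, 0.0057]
tcp_rot: [[-0.748, -0.663, 0.036], [-0.664, 0.747, -0.035], [-0.004, -0.05, -0.999]]
force: [-0.0, 0.0, 0.6]
opening: 1.001
```

>>> send_rows(
  motion=[
    [[0,0,0],0],
    [[0,0,0],0],
    [[0,0,0],0],
    [[0,0,0],0],
    [[0,0,0],0],
  ],
  gripper=1.0,
)

```text
time_s: 5.85
position: [0.4715, -0.1082, 0.0063]
tcp_rot: [[-0.748, -0.663, 0.038], [-0.664, 0.747, -0.035], [-0.005, -0.051, -0.999]]
force: [-0.1, 0.9, 0.1]
opening: 0.707
```

```bash
python3 -c "
from h import *
plan(.470,-.108,.004,-138)
cam('scene','s3.png')
w=cam('wrist','w3.png')
t=cam('top')
b=fit([t],'bar',np.array([.471,-.107,-.838]));print(b[0].round(4),round(b[1],3))
"
```

```text
t 5.85 pos [ 0.4715 -0.1082  0.0063] yaw -138.4 turn rad -0.007 shift(after turn) mm [1.  1.1 2.3] now-axes [1.  1.2 2.2] F [-0.1  0.9  0.1] op 0.707 j6 114.9
[ 0.449  -0.0894 -0.5973] 156.167
```

View pics/w3.png

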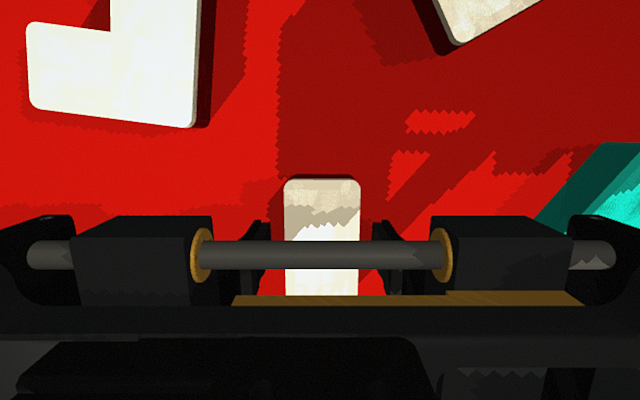

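View pics/s3.png

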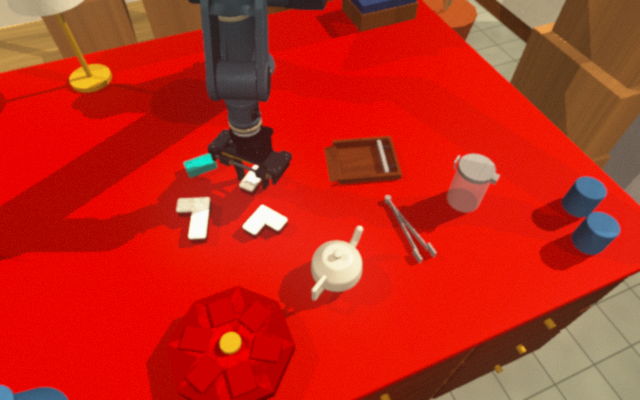

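The bar sits centred between the fingers in the wrist view, at about (322,230). I'll keep closing.

>>> send_rows(
  motion=[
    [[0,0,0],0],
    [[0,0,0],0],
    [[0,0,0],0],
    [[0,0,0],0],
    [[0,0,0],0],
  ],
)

```text
time_s: 6.42
position: [0.4713, -0.1082, 0.0062]
tcp_rot: [[-0.748, -0.663, 0.037], [-0.664, 0.747, -0.035], [-0.005, -0.051, -0.999]]
force: [0.6, -0.3, -0.4]
opening: 0.44
```

>>> send_rows(
  motion=[
    [[0,0,-4],0],
    [[0,0,-8],0],
    [[0,0,-8],0],
    [[0,0,-8],0],
    [[0,0,-8],0],
  ],
)

```text
time_s: 6.83
position: [0.4686, -0.1062, 0.0438]
tcp_rot: [[-0.748, -0.663, 0.034], [-0.664, 0.747, -0.033], [-0.003, -0.047, -0.999]]
force: [-0.1, -0.7, -0.6]
opening: 0.435
```

```bash
python3 -c "
from h import *
plan(.5,.15,.06,-106)
print(bot.read_state()['tcp_rot'].round(3))
cam('scene','s4.png')
"
```

```text
t 6.83 pos [ 0.4686 -0.1062  0.0438] yaw -138.4 turn rad -0.565 shift(after turn) mm [-255.    40.4  -16.2] now-axes [-193.7  169.8  -23.7] F [-0.1 -0.7 -0.6] op 0.435 j6 114.5
[[-0.748 -0.663  0.034]
 [-0.664  0.747 -0.033]
 [-0.003 -0.047 -0.999]]
```

View pics/s4.png

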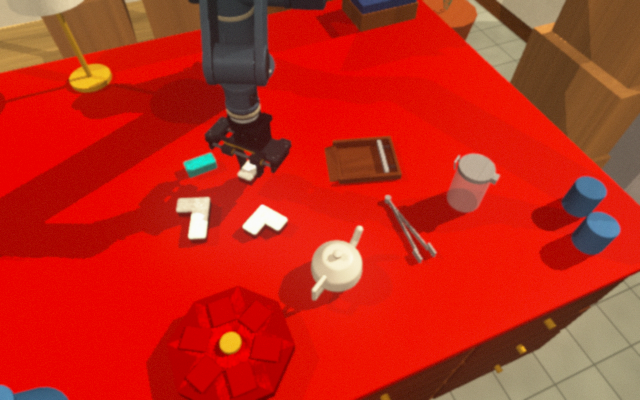

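>>> send_rows(
  motion=[
    [[0,0,-4],-0.113],
    [[0,0,-4],-0.113],
    [[0,0,-4],-0.113],
    [[0,0,-4],-0.113],
    [[0,0,0],-0.113],
  ],
)

```text
time_s: 7.3
position: [0.4699, -0.1063, 0.0659]
tcp_rot: [[-0.253, -0.967, 0.042], [-0.967, 0.251, -0.037], [0.025, -0.05, -0.998]]
force: [-0.4, 0.3, -0.5]
opening: 0.436
```

>>> send_rows(
  motion=[
    [[-20,3,0],0],
    [[-20,3,0],0],
    [[-20,3,0],0],
    [[-20,3,0],0],
    [[-20,3,0],0],
  ],
)

```text
time_s: 7.72
position: [0.4834, -0.0072, 0.066]
tcp_rot: [[-0.256, -0.965, 0.049], [-0.966, 0.254, -0.041], [0.027, -0.058, -0.998]]
force: [0.0, -1.2, -1.1]
opening: 0.436
```

```bash
python3 -c "
from h import *
tp=np.array([.493,.1195,-.2815])
x=T2W(tp,[.0205,.058])[0];print(x)
plan(x[0],x[1],.06,-106.1)
print(bot.read_state()['tcp_rot'].round(3))
cam('wrist','w4.png')
"
```

```text
[0.52880534 0.16952227]
t 7.72 pos [ 0.4834 -0.0072  0.066 ] yaw -104.8 turn rad 0.022 shift(after turn) mm [-182.4    5.3    6. ] now-axes [-182.5    1.4    1. ] F [ 0.  -1.2 -1.1] op 0.436 j6 94.5
[[-0.256 -0.965  0.049]
 [-0.966  0.254 -0.041]
 [ 0.027 -0.058 -0.998]]
```

View pics/w4.png

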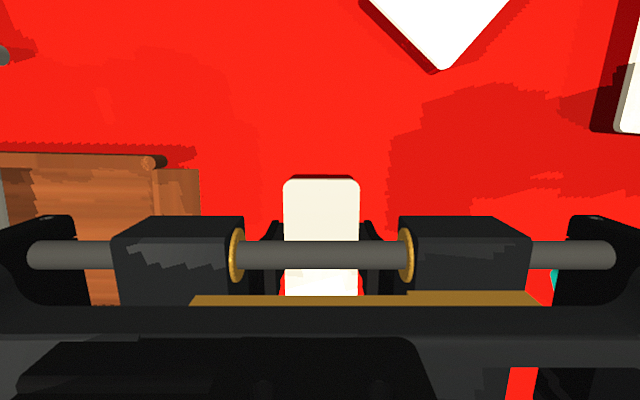

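```bash
cat >> h.py <<'E'
def ovtray(c,tp,fn,crop=None,f=1):
    im=c['image'].copy() if crop is None else c['image'][crop[1]:crop[3],crop[0]:crop[2]]
    o=np.array([0,0]) if crop is None else np.array(crop[:2])
    im=cv2.resize(im,None,fx=f,fy=f,interpolation=cv2.INTER_CUBIC)
    a,b=.0695,.0595
    for P in ([(-a,-.009,.018),(-a,.147,.018),(a,.147,.018),(a,-.009,.018),(b,-.009,.018),(b,.137,.018),(-b,.137,.018),(-b,-.009,.018)],[(-b,-.032,0),(b,-.032,0),(b,-.004,.007),(-b,-.004,.007)],[(-b,0,.007),(b,0,.007)],[(-.057,.111,.018),(.057,.111,.018),(.057,.121,.018),(-.057,.121,.018)]):
        q=((proj(c,T2W(tp,P))-o+.5)*f).astype(int); cv2.polylines(im,[q],True,(255,255,0),1)
    cv2.imwrite('pics/'+fn,im)
E
python3 -c "
from h import *
tp=np.array([.493,.1195,-.2815])
c=cam('wrist');ovtray(c,tp,'w5.png',(0,120,260,300),3)"
```

```text
(no output)
```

View pics/w5.png

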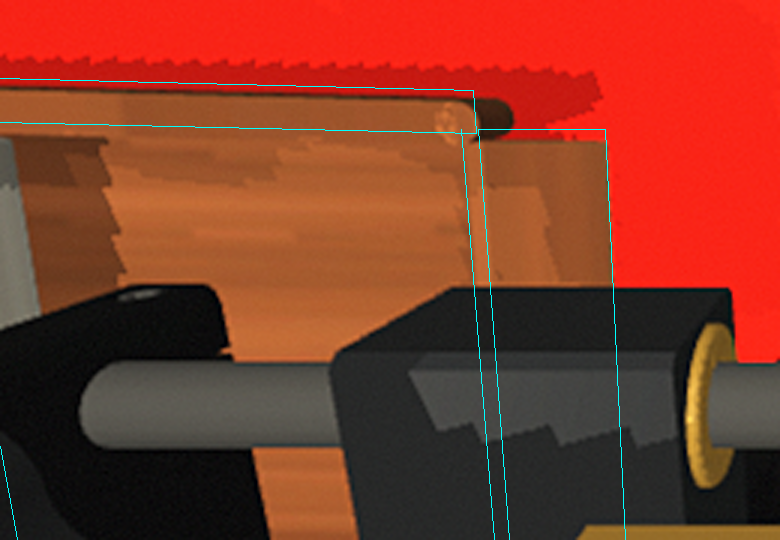

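>>> send_rows(
  motion=[
    [[-20,0,0],0.022],
    [[-20,0,0],0],
    [[-20,0,0],0],
    [[-20,0,0],0],
    [[-20,0,0],0],
  ],
)

```text
time_s: 8.23
position: [0.5108, 0.089, 0.0652]
tcp_rot: [[-0.279, -0.959, 0.05], [-0.96, 0.277, -0.042], [0.027, -0.06, -0.998]]
force: [0.6, 0.2, -0.6]
opening: 0.436
```

>>> send_rows(
  motion=[
    [[-20,0,0],0],
    [[-20,0,0],0],
    [[-20,0,0],0],
    [[-15,0,0],0],
    [[0,0,0],0],
  ],
)

```text
time_s: 8.65
position: [0.5353, 0.1635, 0.065]
tcp_rot: [[-0.278, -0.959, 0.055], [-0.96, 0.276, -0.042], [0.025, -0.064, -0.998]]
force: [0.5, -0.4, -0.0]
opening: 0.433
```

```bash
python3 -c "
from h import *
tp=np.array([.4908,.1201,-.2815])
x=T2W(tp,[.0195,.058])[0];print(x)
plan(x[0],x[1],.010,-106.1)
print(bot.read_state()['tcp_rot'].round(3))
c=cam('wrist','w6.png');ovtray(c,tp,'w6.png')
"
```

```text
[0.5256447  0.17040007]
t 8.65 pos [0.5353 0.1635 0.065 ] yaw -106.2 turn rad -0.001 shift(after turn) mm [-3.9 11.2 55. ] now-axes [-5.3 14.7 54.1] F [ 0.5 -0.4 -0. ] op 0.433 j6 116.6
[[-0.278 -0.959  0.055]
 [-0.96   0.276 -0.042]
 [ 0.025 -0.064 -0.998]]
```

View pics/w6.png

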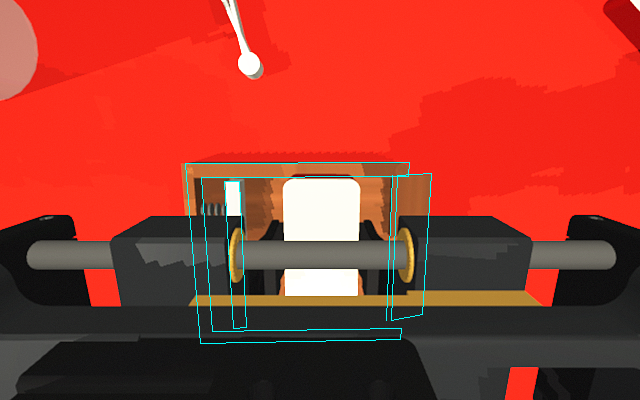

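>>> send_rows(
  motion=[
    [[-2,5,5],0],
    [[-2,5,5],0],
    [[-1,4,6],0],
    [[0,1,8],0],
    [[0,1,8],0],
  ],
)

```text
time_s: 9.12
position: [0.5206, 0.1668, 0.0307]
tcp_rot: [[-0.282, -0.958, 0.054], [-0.959, 0.28, -0.044], [0.027, -0.064, -0.998]]
force: [0.4, -0.8, -0.5]
opening: 0.433
```

```bash
python3 -c "
from h import *
plan(.5256,.1704,.0095,-106.1)
print(bot.read_state()['tcp_rot'].round(3))
"
```

```text
t 9.12 pos [0.5206 0.1668 0.0307] yaw -106.4 turn rad -0.005 shift(after turn) mm [-4.9 -3.8 21.2] now-axes [-5.5 -2.4 21.3] F [ 0.4 -0.8 -0.5] op 0.433 j6 118.4
[[-0.282 -0.958  0.054]
 [-0.959  0.28  -0.044]
 [ 0.027 -0.064 -0.998]]
```

>>> send_rows(
  motion=[
    [[-2,-1,6],0],
    [[-2,-1,6],0],
    [[-1,0,5],0],
    [[0,0,4],0],
    [[0,0,1],0],
  ],
)

```text
time_s: 9.53
position: [0.5236, 0.1686, 0.0064]
tcp_rot: [[-0.284, -0.958, 0.048], [-0.958, 0.282, -0.046], [0.03, -0.059, -0.998]]
force: [-3.5, 0.8, 13.9]
opening: 0.434
```

```bash
python3 -c "
from h import *
plan(.5256,.1704,.0085,-106.1)
"
```

```text
t 9.53 pos [0.5236 0.1686 0.0064] yaw -106.5 turn rad -0.007 shift(after turn) mm [-2.3 -1.4 -2.1] now-axes [-2.2 -1.5 -2. ] F [-3.5  0.8 13.9] op 0.434 j6 119.1
```

>>> send_rows(
  motion=[
    [[0,0,-1],0],
    [[0,0,0],0],
    [[0,0,0],0],
    [[0,0,0],0],
    [[0,0,0],0],
  ],
  gripper=0.38,
)

```text
time_s: 9.95
position: [0.5253, 0.169, 0.0074]
tcp_rot: [[-0.283, -0.958, 0.051], [-0.959, 0.281, -0.045], [0.029, -0.062, -0.998]]
force: [0.2, -0.0, -0.2]
opening: 0.611
```

>>> send_rows(
  motion=[
    [[0,0,-20],0],
    [[0,0,-35],0],
    [[0,0,-35],0],
    [[0,0,-35],0],
    [[0,0,0],0],
  ],
)

```text
time_s: 10.37
position: [0.5174, 0.1743, 0.1324]
tcp_rot: [[-0.284, -0.958, 0.042], [-0.958, 0.282, -0.046], [0.033, -0.053, -0.998]]
force: [0.3, 0.1, 0.1]
opening: 0.622
```

```bash
python3 -c "
from h import *
plan(.5256,.1704,.0085,-106.1)
print(bot.read_state()['tcp_rot'].round(3))
tp=np.array([.4908,.1201,-.2815])
c=cam('wrist');ovtray(c,tp,'w7.png')
"
```

```text
t 10.37 pos [0.5174 0.1743 0.1324] yaw -106.5 turn rad -0.007 shift(after turn) mm [  1.5  -8.9 123.9] now-axes [ -2.6  -2.3 124.2] F [0.3 0.1 0.1] op 0.622 j6 117.7
[[-0.284 -0.958  0.042]
 [-0.958  0.282 -0.046]
 [ 0.033 -0.053 -0.998]]
```

View pics/w7.png

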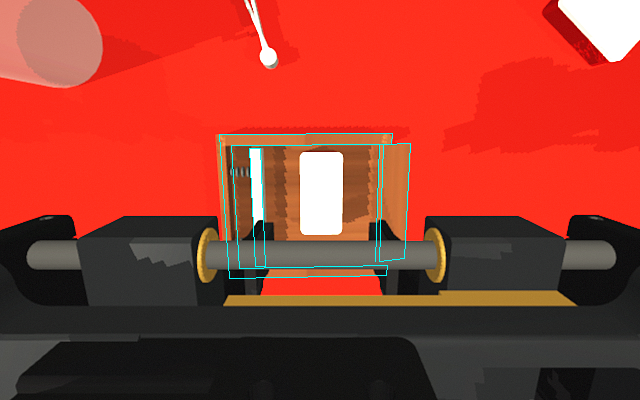

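```bash
python3 -c "
from h import *
tp=np.array([.4908,.1201,-.2815])
c=cam('wrist');b=fit([c],'bar',np.array([.525,.169,-.2815]),z=.026);print(b, W2T(tp,b[0][:2]),np.degrees(b[0][2]-tp[2]))
x=T2W(tp,[W2T(tp,b[0][:2])[0][0],.018])[0]
plan(x[0],x[1],.10,-106.1)
plan(x[0],x[1],.010,-106.1)
"
```

```text
(array([ 0.52661579,  0.1682157 , -0.28418222]), np.float64(0.011322428750751817)) [[0.02103968 0.05617138]] -0.15367977666826294
t 10.47 pos [0.5145 0.1735 0.1282] yaw -106.5 turn rad -0.007 shift(after turn) mm [ 39.9 -13.1  28.2] now-axes [ 38.8 -12.   30.2] F [ 0.1 -1.  -0.5] op 0.618 j6 117.7
t 10.47 pos [0.5145 0.1735 0.1282] yaw -106.5 turn rad -0.007 shift(after turn) mm [ 39.9 -13.1 118.2] now-axes [ 35.5  -7.9 120.1] F [ 0.1 -1.  -0.5] op 0.618 j6 117.7
```

>>> send_rows(
  motion=[
    [[12,-4,10],-0.007],
    [[12,-3,10],0],
    [[12,-2,10],0],
    [[0,0,10],0],
    [[0,0,10],0],
  ],
  gripper=1.0,
)

```text
time_s: 10.88
position: [0.5122, 0.1328, 0.0744]
tcp_rot: [[-0.275, -0.961, 0.029], [-0.961, 0.274, -0.048], [0.038, -0.041, -0.998]]
force: [-0.2, -1.1, 0.1]
opening: 0.325
```

>>> send_rows(
  motion=[
    [[0,0,10],0],
    [[0,0,5],0],
    [[0,0,0],0],
    [[0,0,0],0],
    [[0,0,0],0],
  ],
)

```text
time_s: 11.3
position: [0.5083, 0.1318, 0.0516]
tcp_rot: [[-0.275, -0.961, 0.016], [-0.961, 0.274, -0.049], [0.042, -0.029, -0.999]]
force: [0.2, -0.2, -0.6]
opening: 0.019
```

```bash
cat >>h.py <<'E'
TP=np.array([.4908,.1201,-.2815])
def tplan(x,y,z,yaw=-106.1):
    w=T2W(TP,[x/1e3,y/1e3])[0]; s=bot.read_state(); print('tcp in tray',(W2T(TP,np.array(s['position'])[:2])*1e3).round(1), 'toolz',np.array(s['tcp_rot'])[:,2].round(3)); plan(w[0],w[1],z/1e3,yaw)
E
python3 -c "
from h import *
tplan(21,18,10)
"
```

```text
tcp in tray [[13.5 16.1]] toolz [ 0.016 -0.049 -0.999]
t 11.3 pos [0.5083 0.1318 0.0516] yaw -106.0 turn rad 0.002 shift(after turn) mm [-1.9 -7.5 41.6] now-axes [-3.6 -6.3 41.7] F [ 0.2 -0.2 -0.6] op 0.019 j6 113.7
```

>>> send_rows(
  motion=[
    [[-1,-2,9],0],
    [[-1,-2,9],0],
    [[-1,-2,9],0],
    [[0,-1,8],0],
    [[0,0,4],0],
  ],
)

```text
time_s: 11.72
position: [0.5199, 0.1319, 0.0115]
tcp_rot: [[-0.273, -0.962, 0.023], [-0.961, 0.272, -0.048], [0.04, -0.035, -0.999]]
force: [0.4, 0.3, -0.1]
opening: 0.01
```

```bash
python3 -c "
from h import *
tplan(21,58,10)
"
```

```text
tcp in tray [[24.7 19.4]] toolz [ 0.023 -0.048 -0.999]
t 11.72 pos [0.5199 0.1319 0.0115] yaw -105.9 turn rad 0.004 shift(after turn) mm [-38.6   3.7   1.5] now-axes [-38.6   3.5  -0.2] F [ 0.4  0.3 -0.1] op 0.01 j6 114.2
```

>>> send_rows(
  motion=[
    [[-7,1,0],0.004],
    [[-7,1,0],0],
    [[-7,1,0],0],
    [[-6,0,0],0],
    [[-4,0,0],0],
  ],
)

```text
time_s: 12.13
position: [0.525, 0.1646, 0.0083]
tcp_rot: [[-0.279, -0.96, 0.019], [-0.959, 0.278, -0.048], [0.041, -0.032, -0.999]]
force: [-0.0, -0.7, -0.4]
opening: 0.006
```

```bash
python3 -c "
from h import *
tplan(21,58,10)
"
```

```text
tcp in tray [[20.5 52.3]] toolz [ 0.019 -0.048 -0.999]
t 12.13 pos [0.525  0.1646 0.0083] yaw -106.2 turn rad -0.002 shift(after turn) mm [-5.7 -0.5 -1.7] now-axes [-5.7 -0.5 -2. ] F [-0.  -0.7 -0.4] op 0.006 j6 117.8
```

>>> send_rows(
  motion=[
    [[-3,0,-1],0],
    [[-2,0,-1],0],
    [[-1,0,0],0],
    [[0,0,0],0],
    [[5,0,0],0],
  ],
)

```text
time_s: 12.55
position: [0.5266, 0.169, 0.0116]
tcp_rot: [[-0.275, -0.961, 0.023], [-0.961, 0.274, -0.048], [0.039, -0.036, -0.999]]
force: [0.3, 0.1, 0.7]
opening: 0.005
```

>>> send_rows(
  motion=[
    [[0,0,-30],0],
    [[0,0,-35],0],
    [[0,0,-35],0],
    [[0,0,-20],0],
    [[0,0,0],0],
  ],
  gripper=0.0,
)

```text
time_s: 12.97
position: [0.5209, 0.1712, 0.1331]
tcp_rot: [[-0.278, -0.96, 0.013], [-0.96, 0.277, -0.049], [0.044, -0.026, -0.999]]
force: [-0.4, -0.6, 0.2]
opening: 0.301
```

```bash
python3 -c "
from h import *
tplan(21,58,10)
c=cam('wrist');ovtray(c,TP,'w8.png')
b=fit([c],'bar',np.r_[T2W(TP,[.021,.092])[0],-.2815],z=.026);print(b, W2T(TP,b[0][:2]),np.degrees(b[0][2]-TP[2]))
"
```

```text
tcp in tray [[14.7 57.5]] toolz [ 0.013 -0.049 -0.999]
t 12.97 pos [0.5209 0.1712 0.1331] yaw -106.2 turn rad -0.001 shift(after turn) mm [ -0.5  -6.3 123.1] now-axes [ -5.9  -3.1 123.1] F [-0.4 -0.6  0.2] op 0.301 j6 116.7
(array([ 0.5339556 ,  0.20496047, -0.10164155]), np.float64(0.1759986130205719)) [[0.01788301 0.09350884]] 10.305130010486163
```

View pics/w8.png

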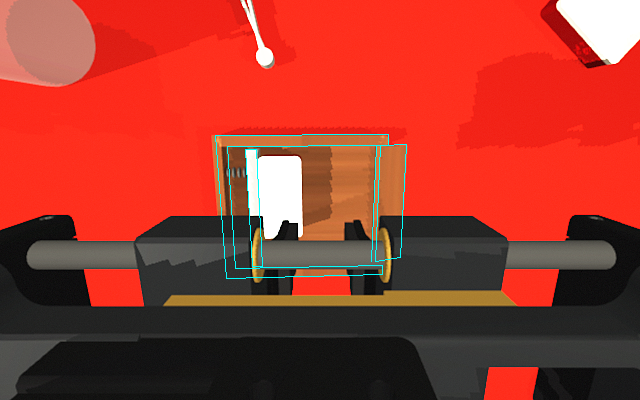

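>>> send_rows(
  motion=[
    [[0,0,0],0.12],
    [[0,0,0],0.12],
    [[0,0,0],0.12],
    [[0,0,0],0.12],
    [[0,0,0],0.12],
  ],
)

```text
time_s: 13.43
position: [0.5161, 0.168, 0.1269]
tcp_rot: [[-0.787, -0.617, 0.003], [-0.616, 0.786, -0.051], [0.03, -0.042, -0.999]]
force: [0.3, -0.6, -0.5]
opening: 0.727
```

```bash
python3 -c "
from h import *
plan(.604,-.1472,.12,-145.85)
"
```

```text
t 13.43 pos [0.5161 0.168  0.1269] yaw -141.9 turn rad 0.068 shift(after turn) mm [ 104.2 -310.2    6.9] now-axes [ 124.9 -301.6   23.2] F [ 0.3 -0.6 -0.5] op 0.727 j6 152.3
```

>>> send_rows(
  motion=[
    [[12,-30,1],0.034],
    [[12,-30,1],0.034],
    [[11,-31,1],0],
    [[10,-31,1],0],
    [[10,-31,1],0],
  ],
)

```text
time_s: 13.85
position: [0.5516, 0.0107, 0.1207]
tcp_rot: [[-0.826, -0.564, -0.016], [-0.563, 0.825, -0.049], [0.04, -0.031, -0.999]]
force: [-0.1, -0.3, -0.6]
opening: 0.986
```

>>> send_rows(
  motion=[
    [[10,-31,1],0],
    [[10,-31,1],0],
    [[10,-31,1],0],
    [[8,-20,0],0],
    [[0,0,0],0],
  ],
)

```text
time_s: 14.27
position: [0.5806, -0.1175, 0.1134]
tcp_rot: [[-0.83, -0.557, -0.028], [-0.556, 0.83, -0.047], [0.049, -0.024, -0.999]]
force: [-0.4, 0.5, 0.4]
opening: 1.002
```

```bash
python3 -c "
from h import *
c=cam('wrist','w9.png')
plan(.604,-.1472,.09,-145.85);print(bot.read_state()['tcp_rot'][:,2].round(3))
"
```

```text
t 14.32 pos [ 0.5793 -0.1157  0.1129] yaw -146.2 turn rad -0.006 shift(after turn) mm [ -2.7 -40.   22.9] now-axes [ -4.1 -39.5  23.5] F [-0.4  0.  -0.1] op 1.0 j6 127.9
[-0.03  -0.045 -0.999]
```

View pics/w9.png

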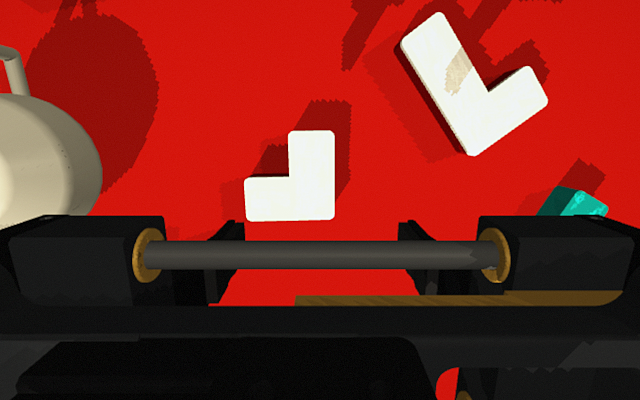

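```bash
python3 -c "
from h import *
c=cam('wrist')
b=fit([c],'corner',np.array([.6102,-.1225,2.167]));print(b[0].round(4),np.degrees(b[0][2]),b[1])
b2=fit([c],'hook',np.array([.5301,-.2764,-.346]));print(b2[0].round(4),np.degrees(b2[0][2]),b2[1])
g=pose_pts(b[0],np.array([[-.0175,.019]]),0)[0]; print(g)
plan(g[0],g[1],.05,np.degrees(b[0][2])+90)
plan(g[0],g[1],.009,np.degrees(b[0][2])+90)
"
```

```text
[ 0.6106 -0.1224  2.1728] 124.49289466014223 0.0031319328230353157
[ 0.5304 -0.2761 -0.3384] -19.391726055412565 0.005863163190401883
[ 0.60480777 -0.14761129  0.        ]
t 14.37 pos [ 0.5786 -0.1136  0.1131] yaw -146.1 turn rad -0.01 shift(after turn) mm [ -2.4 -42.9  63.1] now-axes [ -6.  -41.7  63.6] F [-0.2 -0.1 -0.3] op 0.999 j6 128.0
t 14.37 pos [ 0.5786 -0.1136  0.1131] yaw -146.1 turn rad -0.01 shift(after turn) mm [ -2.4 -42.9 104.1] now-axes [ -8.  -40.9 104.6] F [-0.2 -0.1 -0.3] op 0.999 j6 128.0
```

>>> send_rows(
  motion=[
    [[-1,-9,10],-0.01],
    [[-1,-9,12],0],
    [[-1,-9,12],0],
    [[-1,-9,12],0],
    [[-1,-5,12],0],
  ],
)

```text
time_s: 14.78
position: [0.6032, -0.1426, 0.0499]
tcp_rot: [[-0.818, -0.574, -0.034], [-0.573, 0.819, -0.042], [0.052, -0.014, -0.999]]
force: [0.2, -0.8, 0.0]
opening: 0.998
```

```bash
python3 -c "
from h import *
plan(.6048,-.1476,.009,-145.5);print(bot.read_state()['tcp_rot'][:,2].round(3))
"
```

```text
t 14.78 pos [ 0.6032 -0.1426  0.0499] yaw -145.0 turn rad 0.008 shift(after turn) mm [ 1.5 -5.  40.9] now-axes [-0.6 -4.4 40.9] F [ 0.2 -0.8  0. ] op 0.998 j6 125.5
[-0.034 -0.042 -0.999]
```

```bash
python3 -c "
from h import *
s=bot.read_state();j=np.array(s['joint_positions']);print(j.round(2),j[1]+j[2]+j[4], np.array(s['qvel']).round(2))
"
```

```text
[-22.14  43.3   88.8   -3.92  48.9  125.45] 180.99415383301135 [ -1.69  16.82  -3.49  -0.42 -11.86  -1.92]
```

>>> send_rows(
  motion=[
    [[0,-2,9],0.008],
    [[0,-2,9],0],
    [[0,-1,9],0],
    [[0,0,8],0],
    [[0,0,4],0],
  ],
)

```text
time_s: 15.2
position: [0.6029, -0.1457, 0.0027]
tcp_rot: [[-0.821, -0.569, -0.041], [-0.568, 0.822, -0.039], [0.056, -0.008, -0.998]]
force: [-9.6, 1.0, 43.0]
opening: 0.996
```

```bash
python3 -c "
from h import *
plan(.6048,-.1476,.009,-145.5);print(bot.read_state()['tcp_rot'][:,2].round(3))
c=cam('wrist','w10.png')
"
```

```text
t 15.2 pos [ 0.6029 -0.1457  0.0027] yaw -145.3 turn rad 0.003 shift(after turn) mm [-0.5 -2.6 -6.3] now-axes [-0.2 -2.7 -6.3] F [-9.6  1.  43. ] op 0.996 j6 125.9
[-0.041 -0.039 -0.998]
```

View pics/w10.png

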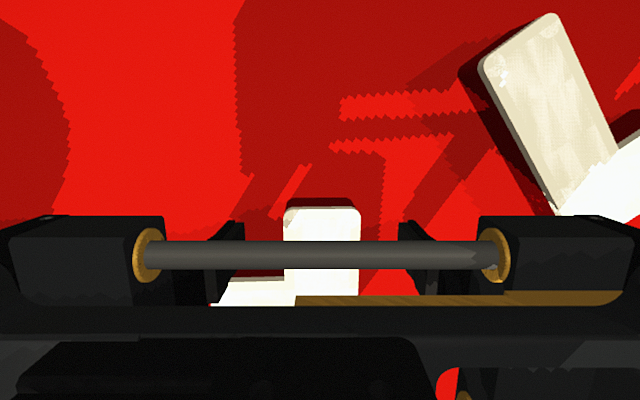

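A fingertip pressed on the table with 43 N because the descent overshot. I'll back off now and descend more gently from here.

>>> send_rows(
  motion=[
    [[0,-1,-3],0],
    [[0,-1,-2],0],
    [[0,-1,-1],0],
    [[0,0,0],0],
    [[0,0,0],0],
  ],
)

```text
time_s: 15.67
position: [0.6051, -0.1476, 0.0104]
tcp_rot: [[-0.821, -0.57, -0.04], [-0.569, 0.822, -0.039], [0.055, -0.009, -0.998]]
force: [-0.2, 0.8, 0.1]
opening: 1.0
```

>>> send_rows(
  motion=[
    [[0,0,0],0],
    [[0,0,0],0],
    [[0,0,0],0],
    [[0,0,0],0],
    [[0,0,0],0],
  ],
  gripper=1.0,
)

```text
time_s: 16.08
position: [0.6051, -0.1476, 0.0106]
tcp_rot: [[-0.821, -0.57, -0.039], [-0.569, 0.822, -0.039], [0.055, -0.01, -0.998]]
force: [-0.6, 0.0, 0.4]
opening: 0.705
```

>>> send_rows(
  motion=[
    [[0,0,0],0],
    [[0,0,0],0],
    [[0,0,0],0],
    [[0,0,0],0],
    [[0,0,0],0],
  ],
)

```text
time_s: 16.5
position: [0.605, -0.1475, 0.0105]
tcp_rot: [[-0.821, -0.57, -0.04], [-0.569, 0.821, -0.039], [0.055, -0.009, -0.998]]
force: [0.4, 1.0, -0.5]
opening: 0.437
```

```bash
python3 -c "
from h import *
plan(.6048,-.1476,.009,-145.5);print(bot.read_state()['tcp_rot'][:,2].round(3))
"
```

```text
t 16.5 pos [ 0.605  -0.1475  0.0105] yaw -145.3 turn rad 0.004 shift(after turn) mm [0.2 0.  1.5] now-axes [0.1 0.  1.5] F [ 0.4  1.  -0.5] op 0.437 j6 125.6
[-0.04  -0.039 -0.998]
```

>>> send_rows(
  motion=[
    [[0,0,-5],0],
    [[0,0,-12],0],
    [[0,0,-12],0],
    [[0,0,-12],0],
    [[0,0,-10],0],
  ],
)

```text
time_s: 16.92
position: [0.605, -0.1446, 0.063]
tcp_rot: [[-0.82, -0.57, -0.046], [-0.569, 0.822, -0.036], [0.058, -0.004, -0.998]]
force: [0.3, -0.4, -1.3]
opening: 0.434
```

>>> send_rows(
  motion=[
    [[0,0,-4],-0.12],
    [[0,0,-4],-0.12],
    [[0,0,0],-0.12],
    [[0,0,0],-0.12],
    [[0,0,0],-0.12],
  ],
)

```text
time_s: 17.33
position: [0.6099, -0.1453, 0.0825]
tcp_rot: [[-0.334, -0.942, -0.032], [-0.941, 0.335, -0.042], [0.05, 0.016, -0.999]]
force: [0.4, -0.1, -1.8]
opening: 0.436
```

```bash
python3 -c "
from h import *
c=cam('wrist','w11.png')
tplan(-2,20,75);
j=bot.read_state()['joint_positions'];print(j.round(1))
"
```

```text
tcp in tray [[ 188.4 -221.9]] toolz [-0.032 -0.042 -0.999]
t 17.38 pos [ 0.6101 -0.1454  0.0827] yaw -109.3 turn rad -0.056 shift(after turn) mm [-242.   190.3    7.7] now-axes [-231.1  203.5   -0.7] F [-0.2 -0.4 -0.5] op 0.438 j6 89.4
[-22.2  40.9  87.   -3.7  52.9  89.4]
```

View pics/w11.png

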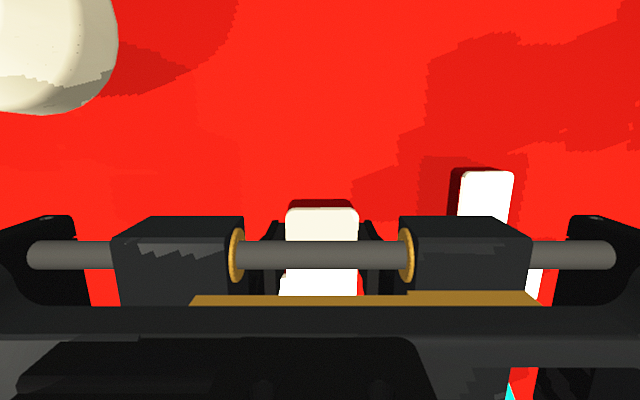

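>>> send_rows(
  motion=[
    [[-18,14,0],-0.056],
    [[-22,18,0],0],
    [[-22,18,0],0],
    [[-22,18,0],0],
    [[-22,18,0],0],
  ],
)

```text
time_s: 17.8
position: [0.5645, -0.0232, 0.0846]
tcp_rot: [[-0.296, -0.955, -0.015], [-0.954, 0.296, -0.049], [0.051, -0.0, -0.999]]
force: [0.6, 0.9, -1.5]
opening: 0.436
```

>>> send_rows(
  motion=[
    [[-22,18,0],0],
    [[-22,18,0],0],
    [[-22,18,0],0],
    [[-16,14,0],0],
    [[0,0,0],0],
  ],
)

```text
time_s: 18.22
position: [0.5201, 0.0839, 0.085]
tcp_rot: [[-0.307, -0.952, -0.012], [-0.95, 0.307, -0.048], [0.049, -0.003, -0.999]]
force: [0.5, -0.2, -1.0]
opening: 0.433
```

```bash
python3 -c "
from h import *
c=cam('wrist','w12.png')
tplan(-1.5,21,75);
j=bot.read_state()['joint_positions'];print(j.round(1))
"
```

```text
tcp in tray [[ 40.  -27.4]] toolz [-0.01  -0.049 -0.999]
t 18.27 pos [0.5216 0.0827 0.0853] yaw -107.9 turn rad -0.031 shift(after turn) mm [-48.4  41.5  10.3] now-axes [-47.5  43.    7.7] F [-0.5 -1.  -1.7] op 0.436 j6 109.4
[ -1.5  35.2 101.9  -4.1  43.5 109.4]
```

View pics/w12.png

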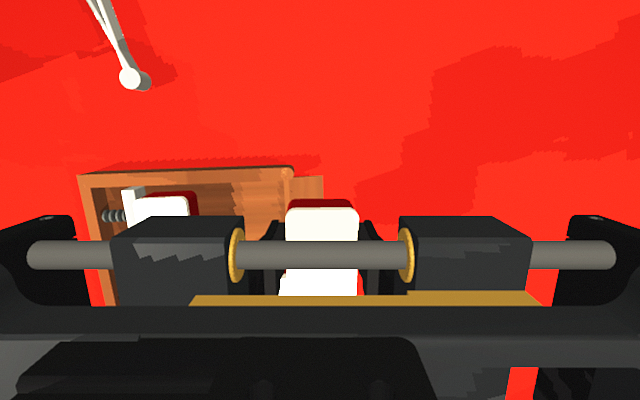

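>>> send_rows(
  motion=[
    [[-10,9,0],-0.031],
    [[-12,11,0],0],
    [[-12,11,0],0],
    [[-10,9,0],0],
    [[0,0,0],0],
  ],
)

```text
time_s: 18.68
position: [0.5023, 0.1342, 0.0868]
tcp_rot: [[-0.287, -0.958, 0.003], [-0.957, 0.287, -0.05], [0.047, -0.017, -0.999]]
force: [-1.0, -0.8, -1.5]
opening: 0.432
```

```bash
python3 -c "
from h import *
c=cam('wrist'); ovtray(c,TP,'w13.png')
tplan(-1.5,21,50);
"
```

```text
tcp in tray [[ 8.5 16.2]] toolz [ 0.004 -0.051 -0.999]
t 18.73 pos [0.5035 0.1333 0.087 ] yaw -106.7 turn rad -0.011 shift(after turn) mm [-4.8 10.  37. ] now-axes [-6.4 10.8 36.5] F [-1.2 -0.1 -1.2] op 0.438 j6 114.2
```

View pics/w13.png

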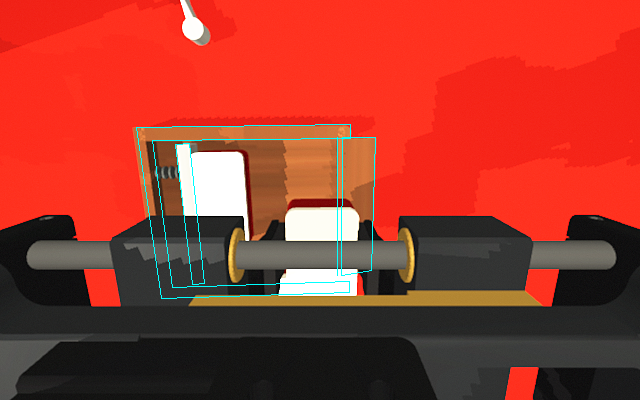

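```bash
python3 -c "
from h import *
s=bot.read_state();R=np.array(s['tcp_rot']);p=np.array(s['position'])
c=cam('wrist')
for d in (18,20.5,23):
  for x in(-19,19):
    P=p+R@(np.array([x,-d,-13.5])/1e3); print(d,x,proj(c,P).round(1))
tplan(-1.5,21,50);
"
```

```text
18 -19 [[284.4 213.9]]
18 19 [[358.5 213.9]]
20.5 -19 [[284.2 209.3]]
20.5 19 [[358.7 209.2]]
23 -19 [[284.1 204.5]]
23 19 [[358.8 204.5]]
tcp in tray [[ 9.1 15.9]] toolz [ 0.005 -0.051 -0.999]
t 18.78 pos [0.504  0.1328 0.0869] yaw -106.7 turn rad -0.011 shift(after turn) mm [-5.1 10.6 36.9] now-axes [-6.7 11.4 36.4] F [ 0.6  1.2 -2.1] op 0.438 j6 114.2
```

>>> send_rows(
  motion=[
    [[-2,3,7],-0.011],
    [[-2,3,7],0],
    [[-1,3,7],0],
    [[-1,2,7],0],
    [[0,0,3],0],
  ],
)

```text
time_s: 19.2
position: [0.4987, 0.1368, 0.0536]
tcp_rot: [[-0.282, -0.959, 0.01], [-0.958, 0.282, -0.051], [0.047, -0.024, -0.999]]
force: [-0.2, -0.0, -1.4]
opening: 0.433
```

```bash
python3 -c "
from h import *
tplan(-1.5,21,15);
"
```

```text
tcp in tray [[ 2.9 18.2]] toolz [ 0.01  -0.051 -0.999]
t 19.2 pos [0.4987 0.1368 0.0536] yaw -106.4 turn rad -0.006 shift(after turn) mm [-2.8  4.4 38.6] now-axes [-4.5  5.4 38.3] F [-0.2 -0.  -1.4] op 0.433 j6 115.1
```

>>> send_rows(
  motion=[
    [[-1,2,5],-0.006],
    [[-1,2,5],0],
    [[-1,1,5],0],
    [[-1,0,5],0],
    [[0,0,1],0],
  ],
)

```text
time_s: 19.62
position: [0.4955, 0.1403, 0.0302]
tcp_rot: [[-0.276, -0.961, 0.01], [-0.96, 0.275, -0.052], [0.048, -0.024, -0.999]]
force: [-2.0, 1.5, 10.3]
opening: 0.439
```

```bash
python3 -c "
from h import *
tplan(-1.5,21,15);
c=cam('wrist'); ovtray(c,TP,'w14.png')
"
```

```text
tcp in tray [[-1.1 20.7]] toolz [ 0.01  -0.052 -0.999]
t 19.62 pos [0.4955 0.1403 0.0302] yaw -106.0 turn rad 0.001 shift(after turn) mm [-0.3  0.4 15.2] now-axes [-1.   0.8 15.2] F [-2.   1.5 10.3] op 0.439 j6 115.7
```

View pics/w14.png

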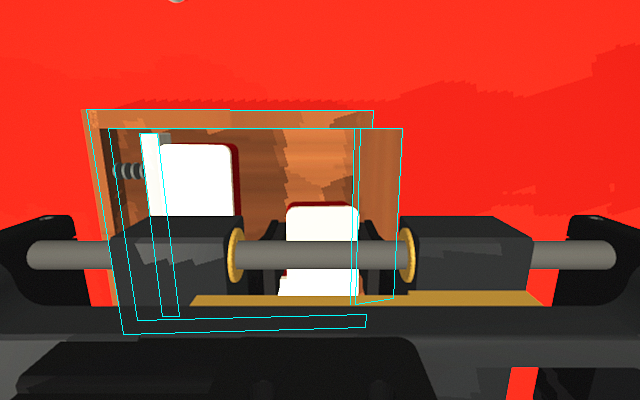

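```bash
python3 -c "
from h import *
c=cam('scene');cv2.imwrite('pics/s5.png',cv2.resize(c['image'][100:210,290:430],None,fx=5,fy=5,interpolation=cv2.INTER_CUBIC))
c=cam('top');cv2.imwrite('pics/t5.png',cv2.resize(c['image'][170:290,200:340],None,fx=5,fy=5,interpolation=cv2.INTER_CUBIC))
"
```

```text
(no output)
```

View pics/s5.png

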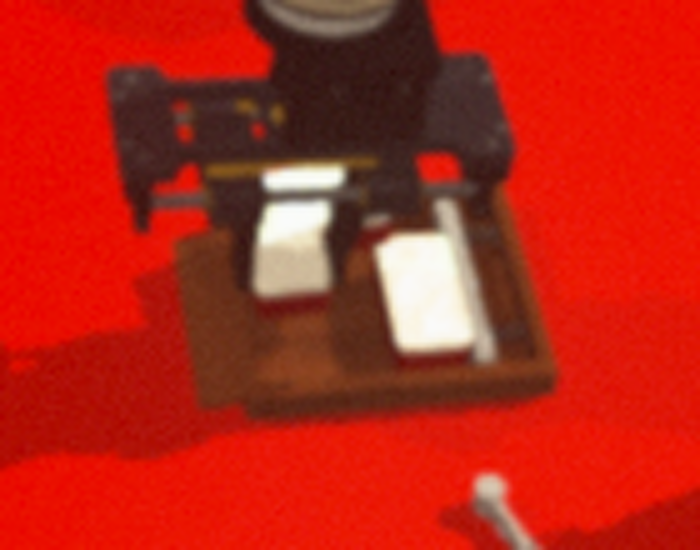

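View pics/t5.png

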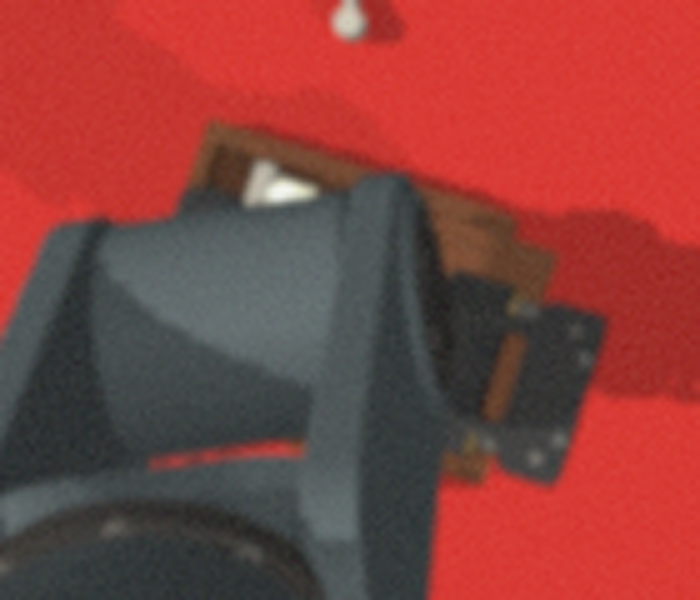

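```bash
python3 - <<'E'
from h import *
s=cam('scene');w=cam('wrist')
# edges: bar near-end lid corners in scene & wrist; compare predicted for several bar x
for x in (17,19,21):
    for n,c in(('s',s),('w',w)):
        p=np.r_[T2W(TP,[x/1e3,.092])[0],TP[2]]
        im=c['image'].copy()
        q=proj(c,pose_pts(p,rounded(BAR),.026))
        print(x,n,q.min(0).round(1),q.max(0).round(1))
        if n=='s':
            off=(290,100); o=cv2.resize(im[100:210,290:430],None,fx=5,fy=5,interpolation=cv2.INTER_CUBIC)
            cv2.polylines(o,[((q-off+.5)*5).astype(int)],True,(255,0,0),1)
            a=.0595
            cv2.polylines(o,[((proj(c,T2W(TP,[(a,-.009,.018),(a,.137,.018),(-a,.137,.018),(-a,-.009,.018)]))-off+.5)*5).astype(int)],False,(255,255,0),1)
        else:
            off=(80,90); o=cv2.resize(im[90:230,80:260],None,fx=4,fy=4,interpolation=cv2.INTER_CUBIC)
            cv2.polylines(o,[((q-off+.5)*4).astype(int)],True,(255,0,0),1)
            a=.0595
            cv2.polylines(o,[((proj(c,T2W(TP,[(a,-.009,.018),(a,.137,.018),(-a,.137,.018),(-a,-.009,.018)]))-off+.5)*4).astype(int)],False,(255,255,0),1)
        if x==19: cv2.imwrite(f'pics/b_{n}.png',o)
E
```

```text
17 s [366.3 146.8] [385.7 169.4]
17 w [152.7 136.5] [232.4 268.4]
19 s [366.4 147.3] [385.8 170. ]
19 w [152.2 132.6] [232.2 265.2]
21 s [366.6 147.9] [386.  170.6]
21 w [151.8 128.8] [232. 262.]
```

View pics/b_w.png

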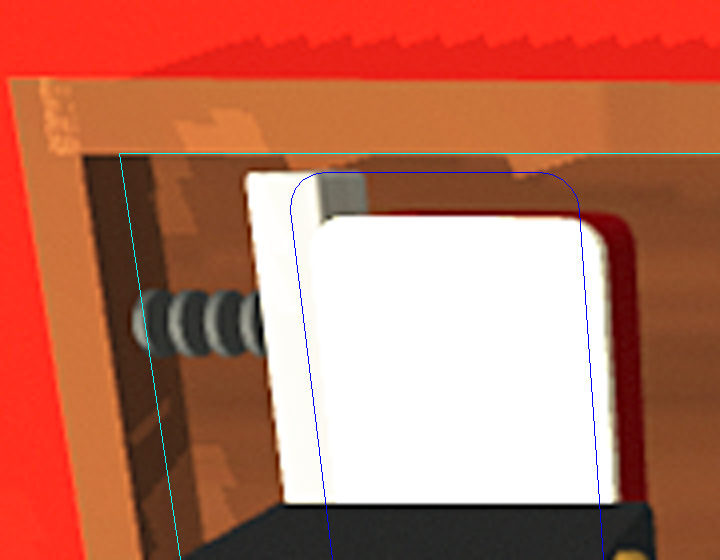

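View pics/b_s.png

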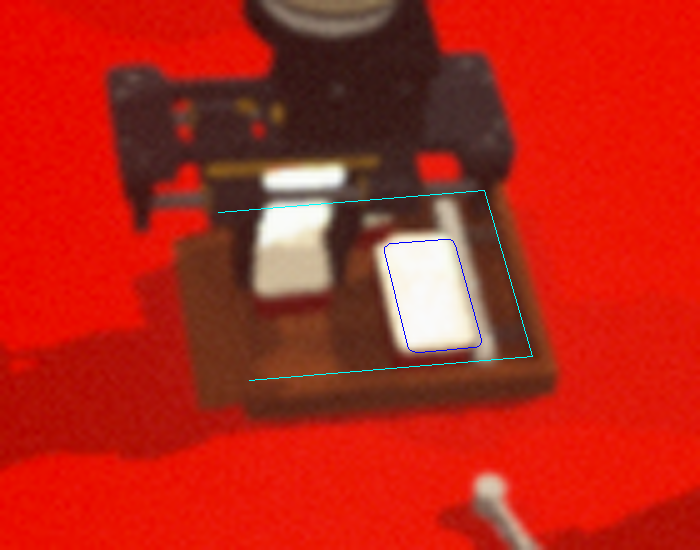

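The wrist overlay shows the bar about 5 mm left of where I thought: tray x is about 14, not 20. The held corner is therefore landing on it. I'll lift, then use the held corner's side, held above wall height, to nudge the bar right.

>>> send_rows(
  motion=[
    [[0,0,-5],0],
    [[0,0,-7],0],
    [[-4,3,-8],0],
    [[-5,4,0],0],
    [[-5,3,0],0],
  ],
)

```text
time_s: 20.28
position: [0.4899, 0.1585, 0.0515]
tcp_rot: [[-0.278, -0.961, 0.012], [-0.96, 0.277, -0.052], [0.047, -0.026, -0.999]]
force: [-0.5, 0.2, -1.0]
opening: 0.444
```

```bash
python3 -c "
from h import *
tplan(-12,37,50);c=cam('wrist','w15.png')
"
```

```text
tcp in tray [[-11.6  36.7]] toolz [ 0.012 -0.052 -0.999]
t 20.28 pos [0.4899 0.1585 0.0515] yaw -106.1 turn rad -0.001 shift(after turn) mm [-0.3  0.4  1.5] now-axes [-0.4  0.5  1.5] F [-0.5  0.2 -1. ] op 0.444 j6 117.5
```

View pics/w15.png

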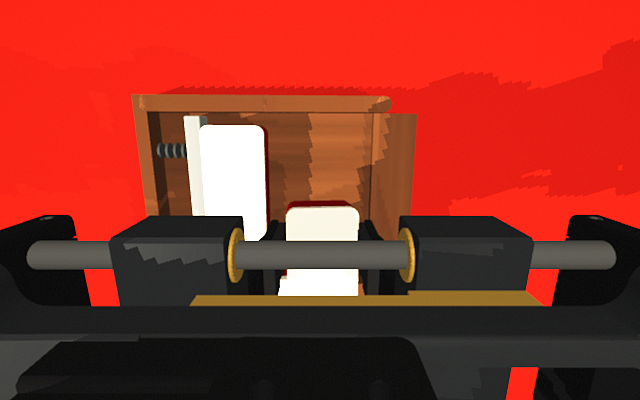

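```bash
python3 - <<'E'
from h import *
c=cam('wrist')
cv2.imwrite('pics/w16.png',cv2.resize(c['image'][80:210,120:430],None,fx=2.5,fy=2.5,interpolation=cv2.INTER_CUBIC))
def T(px,z): return (W2T(TP,ray(c,px,z)[:2])*1e3).round(1)[0]
for n,px,z in [('back outer corner',(132,95),.018),('wall outer top mid',(260,95.5),.018),('inner edge',(290,110),.018),('wall end',(391,102),.018),('sill in',(372,150),.007),('ramp bottom',(415,116),0),('press frontedge',(201,118),.018),('press end',(190,116),.018),('bar BR',(200,126),.026),('bar top edge',(233,125),.026),('bar front edge',(266,180),.026)]: print(n,T(px,z))
E
```

```text
back outer corner [ 67.9 150.4]
wall outer top mid [68.  73.8]
inner edge [59.4 55.6]
wall end [64.5 -7.9]
sill in [33.7  0.7]
ramp bottom [ 56.6 -30.2]
press frontedge [ 54.5 110.6]
press end [ 55.7 117.2]
bar BR [ 49.7 108.9]
bar top edge [50.2 89.4]
bar front edge [16.7 71.1]
```

View pics/w16.png

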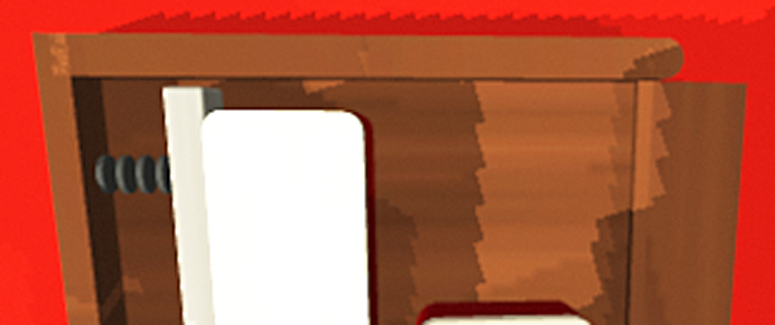

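```bash
echo "TP=np.array([.4898,.1209,-.2815])">>h.py; python3 -c "
from h import *
tplan(-11.5,38,33)
"
```

```text
tcp in tray [[-10.7  36.6]] toolz [ 0.012 -0.052 -0.999]
t 20.38 pos [0.4897 0.1591 0.0512] yaw -106.0 turn rad 0.001 shift(after turn) mm [-1.4  0.8 18.2] now-axes [-2.2  1.3 18.1] F [-0.3 -0.1 -2.1] op 0.438 j6 117.5
```

>>> send_rows(
  motion=[
    [[-1,1,4],0],
    [[-1,0,4],0],
    [[0,0,4],0],
    [[0,0,3],0],
    [[0,0,1],0],
  ],
)

```text
time_s: 20.8
position: [0.4887, 0.1612, 0.0326]
tcp_rot: [[-0.274, -0.962, 0.011], [-0.96, 0.273, -0.052], [0.047, -0.025, -0.999]]
force: [0.0, 0.1, -1.0]
opening: 0.439
```

```bash
python3 -c "
from h import *
tplan(-1,38,33)
"
```

```text
tcp in tray [[-12.2  38.4]] toolz [ 0.011 -0.052 -0.999]
t 20.8 pos [0.4887 0.1612 0.0326] yaw -105.9 turn rad 0.003 shift(after turn) mm [  0.4 -11.2  -0.4] now-axes [  0.4 -11.2  -0.1] F [ 0.   0.1 -1. ] op 0.439 j6 118.0
```

No contact so far. Next I'll push toward tray +x.

>>> send_rows(
  motion=[
    [[0,-3,0],0],
    [[0,-3,0],0],
    [[0,-3,0],0],
    [[0,-2,0],0],
    [[0,0,0],0],
  ],
)

```text
time_s: 21.22
position: [0.5001, 0.1571, 0.0316]
tcp_rot: [[-0.275, -0.961, 0.008], [-0.96, 0.274, -0.053], [0.048, -0.022, -0.999]]
force: [-0.4, -0.0, -1.8]
opening: 0.442
```

```bash
python3 - <<'E'
from h import *
tplan(-1,38,33)
c=cam('wrist')
cv2.imwrite('pics/w17.png',cv2.resize(c['image'][80:260,60:430],None,fx=2,fy=2,interpolation=cv2.INTER_CUBIC))
E
```

```text
tcp in tray [[-0.2 37.6]] toolz [ 0.008 -0.053 -0.999]
t 21.22 pos [0.5001 0.1571 0.0316] yaw -106.0 turn rad 0.002 shift(after turn) mm [-0.4  0.8 -1.4] now-axes [-0.3  0.8 -1.4] F [-0.4 -0.  -1.8] op 0.442 j6 117.3
```

View pics/w17.png

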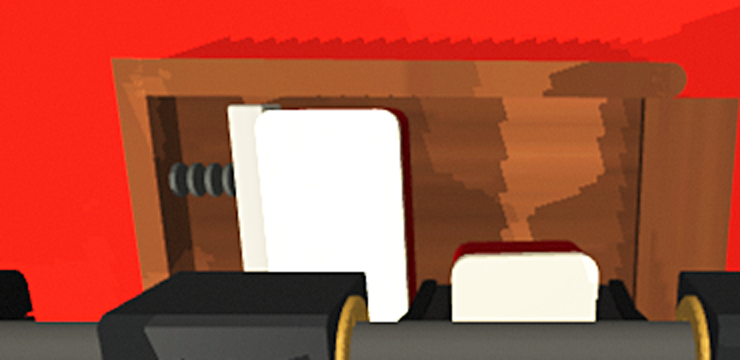

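```bash
python3 - <<'E'
from h import *
c=cam('wrist')
def T(px,z): return (W2T(TP,ray(c,px,z)[:2])*1e3).round(1)[0]
for n,px,z in [('wall outer',(60+150,80+30),.018),('bar end',(60+165,80+54),.026),('bar front',(60+202,80+100),.026),('bar front low',(60+203,80+140),.026),('A end',(60+262,80+127),.0316-.0105+.024)]: print(n,T(px,z))
tplan(-1.5,38,50)
E
```

```text
wall outer [69.8 98.8]
bar end [57.  89.4]
bar front [31.8 70.7]
bar front low [ 8.4 71. ]
A end [20.9 38. ]
tcp in tray [[-0.7 37.6]] toolz [ 0.008 -0.053 -0.999]
t 21.32 pos [0.4996 0.1572 0.0317] yaw -106.0 turn rad 0.002 shift(after turn) mm [ -0.4   0.8 -18.3] now-axes [  0.4   0.4 -18.3] F [ 0.5  0.2 -1.7] op 0.44 j6 117.3
```

>>> send_rows(
  motion=[
    [[0,2,-4],0],
    [[4,0,0],0],
    [[5,0,0],0],
    [[5,0,0],0],
    [[2,0,0],0],
  ],
)

```text
time_s: 21.73
position: [0.4925, 0.1418, 0.0375]
tcp_rot: [[-0.274, -0.962, 0.009], [-0.961, 0.273, -0.053], [0.048, -0.023, -0.999]]
force: [-0.7, -0.3, -0.5]
opening: 0.439
```

```bash
python3 - <<'E'
from h import *
tplan(-2.7,21,20)
E
```

```text
tcp in tray [[-3.2 20.8]] toolz [ 0.009 -0.053 -0.999]
t 21.73 pos [0.4925 0.1418 0.0375] yaw -105.9 turn rad 0.003 shift(after turn) mm [-0.2 -0.5 17.5] now-axes [-1.  -0.1 17.5] F [-0.7 -0.3 -0.5] op 0.439 j6 115.7
```

>>> send_rows(
  motion=[
    [[0,0,3],0.003],
    [[-1,0,4],0],
    [[0,0,4],0],
    [[0,0,2],0],
    [[0,0,0],0],
  ],
)

```text
time_s: 22.15
position: [0.493, 0.1409, 0.0234]
tcp_rot: [[-0.278, -0.96, 0.009], [-0.959, 0.278, -0.053], [0.048, -0.024, -0.999]]
force: [1.0, -0.6, 0.7]
opening: 0.439
```

```bash
python3 - <<'E'
from h import *
tplan(-2.7,21,15)
E
```

```text
tcp in tray [[-2.4 20.1]] toolz [ 0.009 -0.053 -0.999]
t 22.15 pos [0.493  0.1409 0.0234] yaw -106.2 turn rad -0.001 shift(after turn) mm [-0.9  0.3  8.4] now-axes [-1.3  0.5  8.4] F [ 1.  -0.6  0.7] op 0.439 j6 116.2
```

>>> send_rows(
  motion=[
    [[-1,0,3],0],
    [[0,0,3],0],
    [[0,0,2],0],
    [[0,0,0],0],
    [[0,0,0],0],
  ],
)

```text
time_s: 22.57
position: [0.4947, 0.1417, 0.0161]
tcp_rot: [[-0.278, -0.961, 0.012], [-0.959, 0.277, -0.053], [0.048, -0.026, -0.999]]
force: [0.3, -0.3, 1.3]
opening: 0.432
```

```bash
python3 - <<'E'
from h import *
tplan(-2.7,35,14)
c=cam('wrist')
cv2.imwrite('pics/w18.png',cv2.resize(c['image'][60:300,60:430],None,fx=2,fy=2,interpolation=cv2.INTER_CUBIC))
E
```

```text
tcp in tray [[-1.1 21.3]] toolz [ 0.012 -0.053 -0.999]
t 22.57 pos [0.4947 0.1417 0.0161] yaw -106.2 turn rad -0.001 shift(after turn) mm [-13.7   1.6   2.1] now-axes [-13.7   1.7   1.4] F [ 0.3 -0.3  1.3] op 0.432 j6 116.5
```

View pics/w18.png

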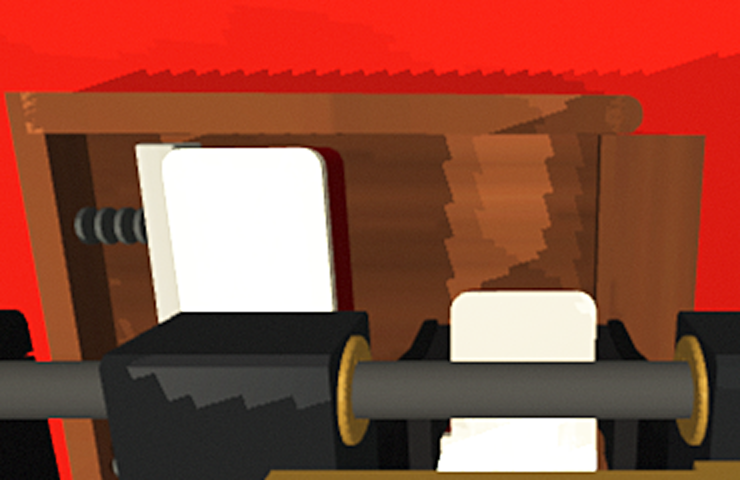

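>>> send_rows(
  motion=[
    [[-3,1,0],0],
    [[-3,0,0],0],
    [[-3,0,0],0],
    [[-2,0,0],0],
    [[0,0,0],0],
  ],
)

```text
time_s: 23.03
position: [0.4981, 0.1532, 0.016]
tcp_rot: [[-0.278, -0.961, 0.014], [-0.96, 0.276, -0.054], [0.048, -0.028, -0.998]]
force: [0.4, -2.9, 3.3]
opening: 0.438
```

```bash
python3 - <<'E'
from h import *
tplan(-2.7,33,13)
E
```

```text
tcp in tray [[-1.  33.3]] toolz [ 0.014 -0.054 -0.998]
t 23.03 pos [0.4981 0.1532 0.016 ] yaw -106.1 turn rad -0.001 shift(after turn) mm [0.3 1.7 3. ] now-axes [0.2 1.8 2.9] F [ 0.4 -2.9  3.3] op 0.438 j6 117.7
```

>>> send_rows(
  motion=[
    [[0,0,1.5],0],
    [[0,0,0],0],
    [[0,0,0],0],
    [[0,0,0],0],
    [[0,0,0],0],
  ],
  gripper=0.5,
)

```text
time_s: 23.45
position: [0.4967, 0.1542, 0.0128]
tcp_rot: [[-0.278, -0.961, 0.011], [-0.959, 0.277, -0.053], [0.048, -0.025, -0.999]]
force: [-0.3, -0.1, 0.4]
opening: 0.497
```

>>> send_rows(
  motion=[
    [[0,0,-5],0],
    [[0,0,-15],0],
    [[0,0,-20],0],
    [[0,0,-30],0],
    [[0,0,-20],0],
  ],
)

```text
time_s: 23.87
position: [0.4914, 0.1583, 0.1013]
tcp_rot: [[-0.278, -0.96, -0.003], [-0.959, 0.278, -0.054], [0.053, -0.012, -0.999]]
force: [1.2, -0.6, 0.4]
opening: 0.498
```

>>> send_rows(
  motion=[
    [[10,0,-10],0],
    [[15,0,0],0],
    [[15,0,0],0],
    [[0,0,0],0],
    [[0,0,0],0],
  ],
  gripper=1.0,
)

```text
time_s: 24.28
position: [0.4835, 0.1209, 0.1213]
tcp_rot: [[-0.278, -0.961, 0.011], [-0.96, 0.277, -0.052], [0.047, -0.025, -0.999]]
force: [-0.3, 0.5, -0.2]
opening: 0.211
```

```bash
python3 - <<'E'
from h import *
tplan(-2.7,33,13)
c=cam('wrist');ovtray(c,TP,'w19.png')
E
```

```text
tcp in tray [[-6.1 -1.7]] toolz [ 0.011 -0.052 -0.999]
t 24.28 pos [0.4835 0.1209 0.1213] yaw -106.1 turn rad -0.001 shift(after turn) mm [-34.7  -3.4 108.3] now-axes [-39.7  -0.7 106.6] F [-0.3  0.5 -0.2] op 0.211 j6 112.2
```

View pics/w19.png

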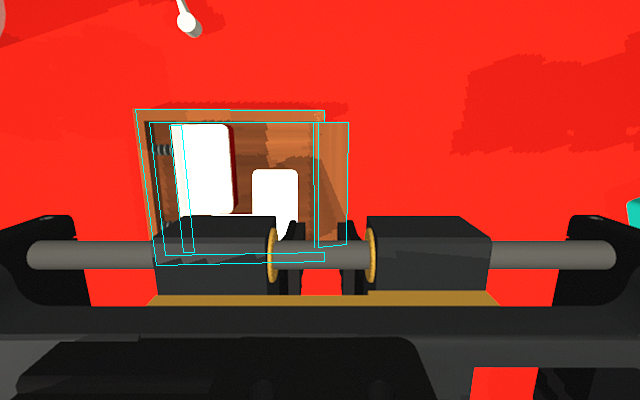

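```bash
python3 - <<'E'
from h import *
tplan(-20,-6,14)
E
```

```text
tcp in tray [[-6.2 -1.6]] toolz [ 0.011 -0.052 -0.999]
t 24.33 pos [0.4834 0.121  0.1212] yaw -106.1 turn rad -0.0 shift(after turn) mm [  4.3  13.8 107.2] now-axes [ -0.7  16.5 106.9] F [-0.3  0.2  0.4] op 0.159 j6 112.2
```

>>> send_rows(
  motion=[
    [[0,5,12],0],
    [[0,5,16],0],
    [[0,4,16],0],
    [[0,2,16],0],
    [[0,1,12],0],
  ],
)

```text
time_s: 24.75
position: [0.4724, 0.1253, 0.0487]
tcp_rot: [[-0.276, -0.961, 0.021], [-0.96, 0.275, -0.05], [0.042, -0.034, -0.999]]
force: [-0.3, 0.7, -0.0]
opening: 0.007
```

```bash
python3 - <<'E'
from h import *
tplan(-20,-6,14)
E
```

```text
tcp in tray [[-17.9  -0.6]] toolz [ 0.021 -0.05  -0.999]
t 24.75 pos [0.4724 0.1253 0.0487] yaw -106.1 turn rad 0.001 shift(after turn) mm [ 5.4  2.1 34.7] now-axes [ 3.9  3.3 34.8] F [-0.3  0.7 -0. ] op 0.007 j6 114.2
```

>>> send_rows(
  motion=[
    [[2,1,7],0],
    [[2,1,8],0],
    [[1,0,7],0],
    [[0,0,5],0],
    [[0,0,2],0],
  ],
)

```text
time_s: 25.17
position: [0.4687, 0.1209, 0.0152]
tcp_rot: [[-0.274, -0.961, 0.017], [-0.961, 0.273, -0.05], [0.043, -0.03, -0.999]]
force: [-0.1, 0.1, -0.1]
opening: 0.004
```

```bash
python3 - <<'E'
from h import *
tplan(-20,19,13)
E
```

```text
tcp in tray [[-20.3  -5.9]] toolz [ 0.017 -0.05  -0.999]
t 25.17 pos [0.4687 0.1209 0.0152] yaw -105.9 turn rad 0.003 shift(after turn) mm [-24.9  -0.3   2.2] now-axes [-25.   -0.3   1.1] F [-0.1  0.1 -0.1] op 0.004 j6 114.5
```

>>> send_rows(
  motion=[
    [[-5,0,0],0.003],
    [[-6,0,0],0],
    [[-5,0,0],0],
    [[-4,0,0],0],
    [[-2,0,0],0],
  ],
)

```text
time_s: 25.58
position: [0.4766, 0.1437, 0.0149]
tcp_rot: [[-0.279, -0.96, 0.019], [-0.959, 0.277, -0.05], [0.042, -0.032, -0.999]]
force: [-0.7, -0.0, -0.6]
opening: 0.002
```

```bash
python3 - <<'E'
from h import *
tplan(-20,19.5,13)
c=cam('wrist','w20.png')
E
```

```text
tcp in tray [[-19.   18.3]] toolz [ 0.019 -0.05  -0.999]
t 25.58 pos [0.4766 0.1437 0.0149] yaw -106.2 turn rad -0.002 shift(after turn) mm [-1.2  1.   1.9] now-axes [-1.3  1.   1.8] F [-0.7 -0.  -0.6] op 0.002 j6 117.2
```

View pics/w20.png

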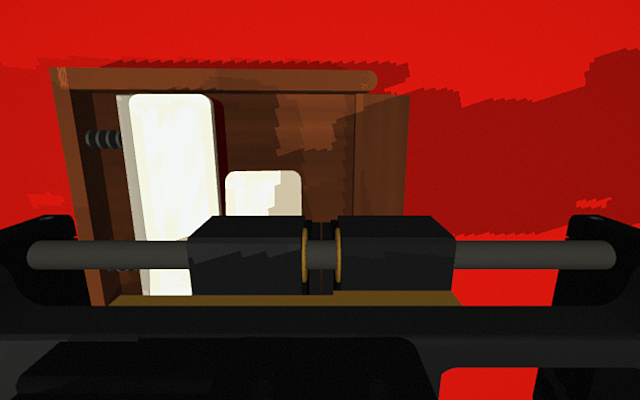

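>>> send_rows(
  motion=[
    [[-2,0,0],0],
    [[-1,0,0],0],
    [[-1,0,0],0],
    [[0,0,0],0],
    [[0,0,0],0],
  ],
)

```text
time_s: 26.05
position: [0.4781, 0.1487, 0.0154]
tcp_rot: [[-0.277, -0.961, 0.021], [-0.96, 0.276, -0.05], [0.042, -0.034, -0.999]]
force: [0.6, 0.1, 0.5]
opening: 0.004
```

```bash
python3 - <<'E'
from h import *
tplan(-20,19.5,13)
c=cam('wrist','w21.png')
E
```

```text
tcp in tray [[-19.   23.4]] toolz [ 0.021 -0.05  -0.999]
t 26.05 pos [0.4781 0.1487 0.0154] yaw -106.1 turn rad -0.0 shift(after turn) mm [3.9 1.  2.4] now-axes [3.8 1.1 2.5] F [0.6 0.1 0.5] op 0.004 j6 117.6
```

View pics/w21.png

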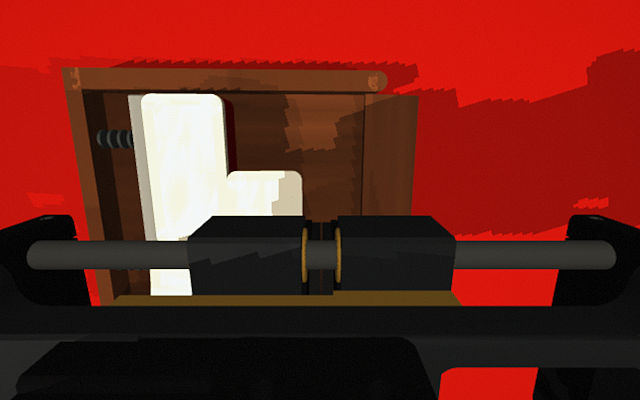

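>>> send_rows(
  motion=[
    [[5,0,0],0],
    [[5,0,-10],0],
    [[5,0,-30],0],
    [[0,0,-35],0],
    [[0,0,-35],0],
  ],
  gripper=1.0,
)

```text
time_s: 26.52
position: [0.4657, 0.1367, 0.1238]
tcp_rot: [[-0.278, -0.96, 0.002], [-0.959, 0.278, -0.051], [0.048, -0.016, -0.999]]
force: [1.1, -0.1, 0.3]
opening: 0.006
```

```bash
cat >>h.py <<'E'
HP=np.array([.5302,-.2763,np.radians(-19.6)])
def hplan(lx,ly,z,yaw=-109.6):
    g=pose_pts(HP,np.array([[lx,ly]])/1e3,0)[0]; print(bot.read_state()['tcp_rot'][:,2].round(3)); plan(g[0],g[1],z/1e3,yaw)
E
python3 -c "
from h import *
hplan(-5,19,120)
c=cam('wrist');ovtray(c,TP,'w22.png')"
```

```text
[ 0.002 -0.051 -0.999]
t 26.52 pos [0.4657 0.1367 0.1238] yaw -106.2 turn rad 0.06 shift(after turn) mm [ 348.5 -194.3    3.8] now-axes [ 358.8 -172.8   24. ] F [ 1.1 -0.1  0.3] op 0.006 j6 114.2
```

View pics/w22.png

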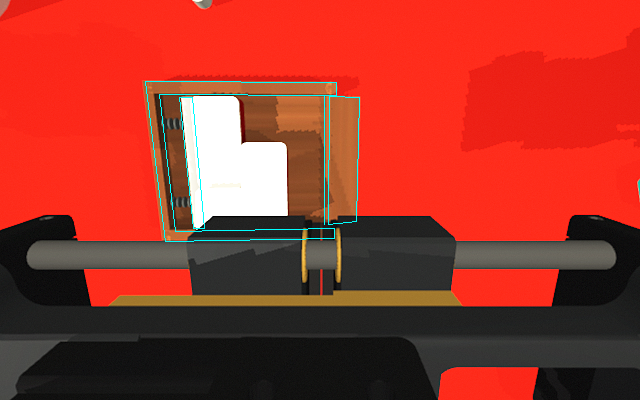

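The bar and corner are nested against the presser, at about (215,165) in the wrist view. Next is the hook.

>>> send_rows(
  motion=[
    [[30,-16,1],0.06],
    [[34,-17,1],0],
    [[34,-17,1],0],
    [[34,-17,1],0],
    [[34,-17,1],0],
  ],
  gripper=0.0,
)

```text
time_s: 26.98
position: [0.4976, -0.0473, 0.1434]
tcp_rot: [[-0.326, -0.945, 0.031], [-0.945, 0.324, -0.049], [0.036, -0.045, -0.998]]
force: [1.3, 0.5, 0.4]
opening: 0.299
```

>>> send_rows(
  motion=[
    [[34,-19,1],0],
    [[34,-19,1],0],
    [[34,-19,1],0],
    [[30,-19,1],0],
    [[10,-10,0],0],
  ],
)

```text
time_s: 27.4
position: [0.5304, -0.2244, 0.1523]
tcp_rot: [[-0.332, -0.943, 0.036], [-0.942, 0.33, -0.053], [0.038, -0.051, -0.998]]
force: [1.0, -0.4, 0.0]
opening: 0.686
```

```bash
python3 -c "
from h import *
hplan(-5,19,60)
c=cam('wrist','w23.png')
b2=fit([c],'hook',HP);print(b2[0].round(4),np.degrees(b2[0][2]),b2[1])"
```

```text
[ 0.036 -0.053 -0.998]
t 27.4 pos [ 0.5304 -0.2244  0.1523] yaw -109.4 turn rad 0.003 shift(after turn) mm [ 29.9 -12.2  92.3] now-axes [26.5 -7.3 93.9] F [ 1.  -0.4  0. ] op 0.686 j6 77.2
[ 0.531  -0.277  -0.3433] -19.670242482082855 0.0032669013157378773
```

View pics/w23.png

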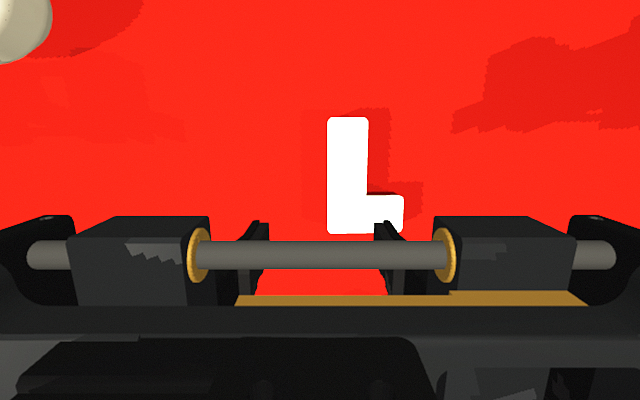

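>>> send_rows(
  motion=[
    [[7,-2,10],0],
    [[7,-2,15],0],
    [[7,-2,15],0],
    [[5,-1,12],0],
    [[0,0,6],0],
  ],
  gripper=0.2,
)

```text
time_s: 27.87
position: [0.5302, -0.2593, 0.0954]
tcp_rot: [[-0.336, -0.941, 0.041], [-0.941, 0.333, -0.056], [0.039, -0.058, -0.998]]
force: [0.1, 0.0, 0.4]
opening: 0.803
```

```bash
echo "HP=np.array([.5308,-.2768,np.radians(-19.65)])">>h.py; python3 -c "
from h import *
hplan(-3,19,14)
c=cam('wrist','w24.png')"
```

```text
[ 0.041 -0.056 -0.998]
t 27.87 pos [ 0.5302 -0.2593  0.0954] yaw -109.6 turn rad -0.0 shift(after turn) mm [-2.7 -3.4 81.4] now-axes [-5.9  1.3 81.3] F [0.1 0.  0.4] op 0.803 j6 74.5
```

View pics/w24.png

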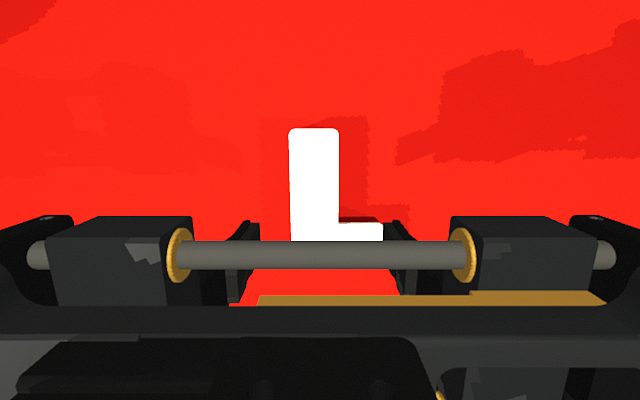

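>>> send_rows(
  motion=[
    [[-1,0,8],0],
    [[-1,0,10],0],
    [[-1,0,10],0],
    [[-1,0,8],0],
    [[0,0,2],0],
  ],
)

```text
time_s: 28.33
position: [0.5323, -0.2533, 0.0531]
tcp_rot: [[-0.333, -0.942, 0.039], [-0.942, 0.33, -0.053], [0.038, -0.054, -0.998]]
force: [0.4, 0.5, 0.2]
opening: 0.8
```

```bash
python3 -c "
from h import *
hplan(-3,19,14)"
```

```text
[ 0.039 -0.053 -0.998]
t 28.33 pos [ 0.5323 -0.2533  0.0531] yaw -109.4 turn rad 0.003 shift(after turn) mm [ 3.6 -3.5 39.1] now-axes [ 2.1 -1.3 39.4] F [0.4 0.5 0.2] op 0.8 j6 75.2
```

>>> send_rows(
  motion=[
    [[1,-1,7],0],
    [[1,-1,8],0],
    [[0,0,7],0],
    [[0,0,5],0],
    [[0,0,2],0],
  ],
)

```text
time_s: 28.75
position: [0.5356, -0.2574, 0.0212]
tcp_rot: [[-0.331, -0.943, 0.039], [-0.943, 0.329, -0.054], [0.038, -0.055, -0.998]]
force: [1.2, -0.6, 0.6]
opening: 0.801
```

```bash
python3 -c "
from h import *
hplan(-3,19,11)"
```

```text
[ 0.039 -0.054 -0.998]
t 28.75 pos [ 0.5356 -0.2574  0.0212] yaw -109.4 turn rad 0.004 shift(after turn) mm [ 0.9  1.  10.2] now-axes [ 0.5  1.5 10.2] F [ 1.2 -0.6  0.6] op 0.801 j6 75.1
```

>>> send_rows(
  motion=[
    [[0,1,3],0],
    [[0,0,3],0],
    [[0,0,2],0],
    [[0,0,0],0],
    [[0,0,0],0],
  ],
)

```text
time_s: 29.17
position: [0.5348, -0.2578, 0.0119]
tcp_rot: [[-0.332, -0.943, 0.039], [-0.943, 0.329, -0.054], [0.038, -0.054, -0.998]]
force: [-0.2, 0.7, -0.4]
opening: 0.806
```

>>> send_rows(
  motion=[
    [[0,0,0],0],
    [[0,0,0],0],
    [[0,0,0],0],
    [[0,0,0],0],
    [[0,0,0],0],
  ],
  gripper=1.0,
)

```text
time_s: 29.58
position: [0.5354, -0.2582, 0.013]
tcp_rot: [[-0.332, -0.942, 0.041], [-0.943, 0.329, -0.055], [0.038, -0.056, -0.998]]
force: [0.3, -0.3, -0.7]
opening: 0.508
```

>>> send_rows(
  motion=[
    [[0,0,0],0],
    [[0,0,0],0],
    [[0,0,0],0],
    [[0,0,-2],0],
    [[0,0,-6],0],
  ],
)

```text
time_s: 30.0
position: [0.5342, -0.2571, 0.0202]
tcp_rot: [[-0.332, -0.943, 0.038], [-0.943, 0.33, -0.053], [0.038, -0.054, -0.998]]
force: [-1.2, -0.1, -0.7]
opening: 0.433
```

```bash
python3 -c "
from h import *
hplan(-3,19,11)
c=cam('wrist','w25.png')"
```

```text
[ 0.038 -0.053 -0.998]
t 30.0 pos [ 0.5342 -0.2571  0.0202] yaw -109.4 turn rad 0.004 shift(after turn) mm [ 0.7 -0.4  9.2] now-axes [0.3 0.1 9.2] F [-1.2 -0.1 -0.7] op 0.433 j6 75.1
```

View pics/w25.png

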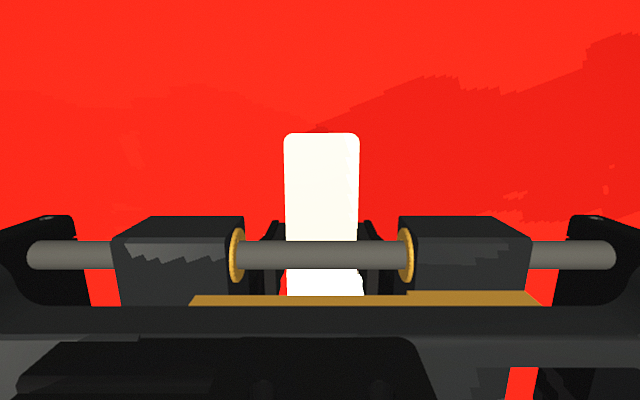

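>>> send_rows(
  motion=[
    [[0,0,-14],0],
    [[0,0,-18],0],
    [[0,0,-18],-0.05],
    [[0,0,-18],-0.1],
    [[0,0,-10],-0.12],
  ],
)

```text
time_s: 30.47
position: [0.5296, -0.2518, 0.1008]
tcp_rot: [[-0.059, -0.998, 0.035], [-0.997, 0.057, -0.051], [0.048, -0.038, -0.998]]
force: [0.8, -0.4, -1.0]
opening: 0.432
```

>>> send_rows(
  motion=[
    [[0,0,0],-0.12],
    [[0,0,0],-0.12],
    [[0,0,0],-0.12],
    [[0,0,0],-0.12],
    [[0,0,0],-0.12],
  ],
)

```text
time_s: 30.88
position: [0.5313, -0.2525, 0.1071]
tcp_rot: [[0.536, -0.843, 0.043], [-0.841, -0.538, -0.056], [0.07, -0.006, -0.998]]
force: [0.3, 0.6, -1.1]
opening: 0.432
```

>>> send_rows(
  motion=[
    [[0,0,0],-0.12],
    [[0,0,0],-0.12],
    [[0,0,0],-0.12],
    [[0,0,0],-0.12],
    [[0,0,0],-0.12],
  ],
)

```text
time_s: 31.3
position: [0.5307, -0.2517, 0.1089]
tcp_rot: [[0.928, -0.37, 0.043], [-0.368, -0.928, -0.056], [0.061, 0.036, -0.998]]
force: [-0.3, -0.1, -0.9]
opening: 0.429
```

>>> send_rows(
  motion=[
    [[0,0,0],-0.12],
    [[0,0,0],-0.12],
    [[0,0,0],-0.12],
    [[0,0,0],-0.12],
    [[0,0,0],-0.12],
  ],
)

```text
time_s: 31.72
position: [0.5298, -0.2509, 0.1103]
tcp_rot: [[0.969, 0.243, 0.043], [0.245, -0.968, -0.056], [0.028, 0.065, -0.998]]
force: [0.2, 0.0, -1.6]
opening: 0.429
```

>>> send_rows(
  motion=[
    [[0,0,0],-0.12],
    [[0,0,0],-0.12],
    [[0,0,0],-0.12],
    [[0,0,0],-0.12],
    [[0,0,0],-0.12],
  ],
)

```text
time_s: 32.13
position: [0.5288, -0.25, 0.1116]
tcp_rot: [[0.644, 0.764, 0.042], [0.765, -0.642, -0.055], [-0.015, 0.068, -0.998]]
force: [-0.4, -0.4, -1.2]
opening: 0.429
```

```bash
python3 -c "
from h import *
tplan(3,-1,100,73.87)"
```

```text
tcp in tray [[ 140.5 -345.5]] toolz [ 0.042 -0.055 -0.998]
t 32.13 pos [ 0.5288 -0.25    0.1116] yaw 49.9 turn rad -0.418 shift(after turn) mm [ 344.5 -137.5   11.6] now-axes [ 259.1 -265.4  -10.4] F [-0.4 -0.4 -1.2] op 0.429 j6 -84.5
```

>>> send_rows(
  motion=[
    [[12,-12,0],-0.12],
    [[15,-12,0],-0.12],
    [[20,-10,0],-0.12],
    [[25,-10,0],-0.058],
    [[25,-10,0],0],
  ],
)

```text
time_s: 32.55
position: [0.5229, -0.142, 0.1069]
tcp_rot: [[0.263, 0.964, 0.05], [0.964, -0.259, -0.062], [-0.047, 0.065, -0.997]]
force: [-0.4, 0.3, -1.1]
opening: 0.43
```

```bash
python3 -c "
from h import *
tplan(3,-20,100,73.87)"
```

```text
tcp in tray [[ 104.8 -243.3]] toolz [ 0.05  -0.062 -0.997]
t 32.55 pos [ 0.5229 -0.142   0.1069] yaw 74.8 turn rad 0.016 shift(after turn) mm [ 223.3 -101.8    6.9] now-axes [225.  -97.9 -10. ] F [-0.4  0.3 -1.1] op 0.43 j6 -98.5
```

>>> send_rows(
  motion=[
    [[24,-10,-1],0.016],
    [[28,-12,-1],0],
    [[28,-12,-1],0],
    [[28,-12,-1],0],
    [[28,-12,-1],0],
  ],
)

```text
time_s: 32.97
position: [0.5036, 0.0099, 0.1034]
tcp_rot: [[0.282, 0.958, 0.053], [0.958, -0.279, -0.063], [-0.046, 0.069, -0.997]]
force: [0.3, 0.2, -1.6]
opening: 0.429
```

>>> send_rows(
  motion=[
    [[28,-14,-1],0],
    [[25,-12,-1],0],
    [[15,-7,0],0],
    [[5,-2,0],0],
    [[0,0,0],0],
  ],
)

```text
time_s: 33.38
position: [0.4874, 0.099, 0.1011]
tcp_rot: [[0.275, 0.96, 0.054], [0.96, -0.272, -0.062], [-0.045, 0.069, -0.997]]
force: [-0.6, 0.3, -1.0]
opening: 0.434
```

```bash
python3 -c "
from h import *
tplan(3.8,-12,70,73.87); print(bot.read_state()['tcp_rot'][2].round(3))
c=cam('wrist');ovtray(c,TP,'w26.png')
c=cam('scene');cv2.imwrite('pics/s26.png',cv2.resize(c['image'][60:220,270:450],None,fx=4,fy=4,interpolation=cv2.INTER_CUBIC))"
```

```text
tcp in tray [[  3.8 -21.7]] toolz [ 0.054 -0.062 -0.997]
t 33.38 pos [0.4874 0.099  0.1011] yaw 74.0 turn rad 0.003 shift(after turn) mm [ 9.7  0.  31.1] now-axes [11.1 -2.  30.5] F [-0.6  0.3 -1. ] op 0.434 j6 -68.7
[-0.045  0.069 -0.997]
```

View pics/w26.png

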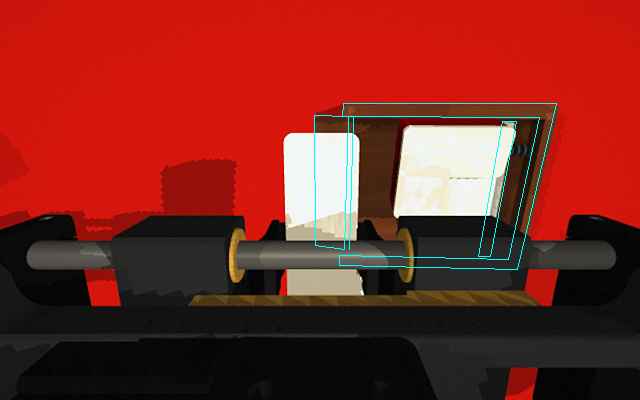

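View pics/s26.png

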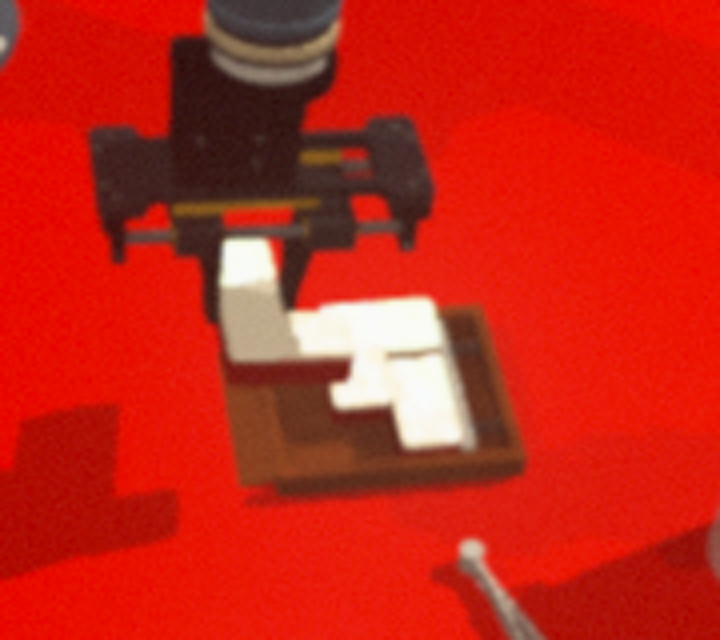

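```bash
python3 -c "
from h import *
s=bot.read_state();R=np.array(s['tcp_rot']);p=np.array(s['position'])
c=cam('wrist'); a=.0
for a in (-.055,):
 for d in (57,60,63):
  # piece frame in tool: up = (0,a,-1), along -y tool: (0,-1,-a)
  P=p+R@(np.array([0,0,0])+np.array([0,-1,-a])*d/1e3+np.array([0,a,-1])*.0115); w=proj(c,P); print(a,d,w.round(1), (W2T(TP,P[:2])*1e3).round(1),P[2].round(4))
tplan(3.8,-1,50,73.87)
"
```

```text
-0.055 57 [[320.4 137.8]] [[-53.4 -22.8]] 0.1054
-0.055 60 [[320.4 131.6]] [[-56.4 -22.8]] 0.105
-0.055 63 [[320.4 125.4]] [[-59.3 -22.8]] 0.1047
tcp in tray [[  5.1 -23.4]] toolz [ 0.054 -0.062 -0.997]
t 33.53 pos [0.4882 0.097  0.1011] yaw 73.8 turn rad -0.001 shift(after turn) mm [22.4 -1.3 51.1] now-axes [24.7 -4.8 49.8] F [ 0.7 -0.7 -0.4] op 0.433 j6 -68.7
```

>>> send_rows(
  motion=[
    [[4,-2,8],0],
    [[5,-1,10],0],
    [[5,-1,10],0],
    [[5,-1,10],0],
    [[3,0,6],0],
  ],
)

```text
time_s: 33.95
position: [0.4952, 0.1136, 0.0528]
tcp_rot: [[0.287, 0.956, 0.058], [0.957, -0.283, -0.063], [-0.044, 0.074, -0.996]]
force: [-1.0, 0.5, -2.4]
opening: 0.434
```

```bash
python3 -c "
from h import *
tplan(3.2,-2,35,73.87)
print(bot.read_state()['tcp_rot'][2].round(3))
c=cam('wrist');ovtray(c,TP,'w27.png')"
```

```text
tcp in tray [[ 7.2 -5.6]] toolz [ 0.058 -0.063 -0.996]
t 33.95 pos [0.4952 0.1136 0.0528] yaw 73.3 turn rad -0.009 shift(after turn) mm [ 3.6 -4.  17.8] now-axes [ 4.3 -5.3 17.3] F [-1.   0.5 -2.4] op 0.434 j6 -64.8
[-0.044  0.074 -0.996]
```

View pics/w27.png

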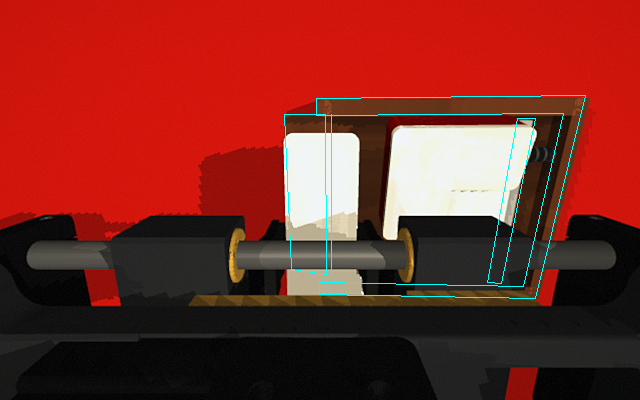

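>>> send_rows(
  motion=[
    [[1,-2,0],-0.009],
    [[1,-2,2],0],
    [[1,-1,3],0],
    [[0,0,3],0],
    [[0,0,1],0],
  ],
)

```text
time_s: 34.42
position: [0.4906, 0.1182, 0.0402]
tcp_rot: [[0.276, 0.96, 0.054], [0.96, -0.272, -0.063], [-0.046, 0.07, -0.997]]
force: [-0.3, -0.8, -0.0]
opening: 0.433
```

```bash
python3 -c "
from h import *
tplan(3.2,-2,35,73.87)
s=bot.read_state();R=np.array(s['tcp_rot']);p=np.array(s['position']);a=-.055
for d in (59.4,):
  P=p+R@(np.array([0,-1,-a])*d/1e3+np.array([0,a,-1])*-.0125);print('left bottom',(W2T(TP,P[:2])*1e3).round(1),P[2])
  P=p+R@(np.array([0,-1,-a])*-54.6/1e3+np.array([0,a,-1])*-.0125);print('right bottom',(W2T(TP,P[:2])*1e3).round(1),P[2])
"
```

```text
tcp in tray [[ 1.5 -2.3]] toolz [ 0.054 -0.063 -0.997]
t 34.42 pos [0.4906 0.1182 0.0402] yaw 74.0 turn rad 0.002 shift(after turn) mm [0.3 1.7 5.2] now-axes [0.6 1.3 5.3] F [-0.3 -0.8 -0. ] op 0.433 j6 -64.4
left bottom [[-56.   -3.4]] 0.020411785233494063
right bottom [[57.3 -2.5]] 0.03459302500140567
```

>>> send_rows(
  motion=[
    [[0,0.5,2],0],
    [[0,0,3],0],
    [[0,0,3],0],
    [[0,0,2],0],
    [[0,0,0],0],
  ],
)

```text
time_s: 34.83
position: [0.4926, 0.1172, 0.03]
tcp_rot: [[0.276, 0.96, 0.057], [0.96, -0.272, -0.063], [-0.045, 0.072, -0.996]]
force: [0.2, 0.0, -0.7]
opening: 0.43
```

```bash
python3 -c "
from h import *
tplan(3,-2,25,73.87)
c=cam('scene');cv2.imwrite('pics/s28.png',cv2.resize(c['image'][80:220,270:450],None,fx=4,fy=4,interpolation=cv2.INTER_CUBIC))"
```

```text
tcp in tray [[ 3.7 -2.8]] toolz [ 0.057 -0.063 -0.996]
t 34.83 pos [0.4926 0.1172 0.03  ] yaw 74.0 turn rad 0.002 shift(after turn) mm [ 0.8 -0.7  5. ] now-axes [ 1.  -1.1  4.9] F [ 0.2  0.  -0.7] op 0.43 j6 -64.2
```

View pics/s28.png

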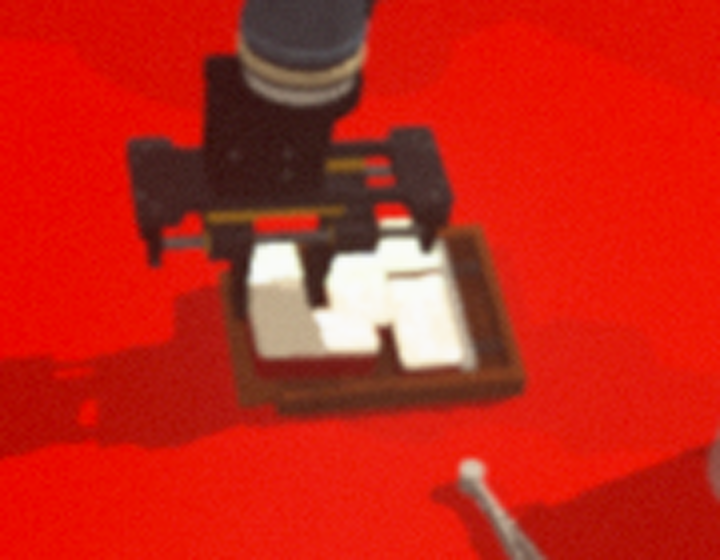

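>>> send_rows(
  motion=[
    [[0,-0.5,2],0],
    [[0,0,2],0],
    [[0,0,2],0],
    [[0,0,1],0],
    [[0,0,0],0],
  ],
)

```text
time_s: 35.3
position: [0.494, 0.1166, 0.0235]
tcp_rot: [[0.276, 0.959, 0.06], [0.96, -0.272, -0.064], [-0.045, 0.075, -0.996]]
force: [0.2, -0.1, 0.6]
opening: 0.434
```

```bash
python3 -c "
from h import *
tplan(3,-2,20,73.87)"
```

```text
tcp in tray [[ 5.2 -2.9]] toolz [ 0.06  -0.064 -0.996]
t 35.3 pos [0.494  0.1166 0.0235] yaw 74.0 turn rad 0.002 shift(after turn) mm [ 0.9 -2.2  3.5] now-axes [ 1.1 -2.5  3.3] F [ 0.2 -0.1  0.6] op 0.434 j6 -63.9
```

>>> send_rows(
  motion=[
    [[0,-2,0],0],
    [[0,-1.5,0],0],
    [[0,-0.5,1],0],
    [[0,-0.5,2],0],
    [[0,0,1],0],
  ],
)

```text
time_s: 35.72
position: [0.4928, 0.1177, 0.0203]
tcp_rot: [[0.276, 0.959, 0.067], [0.96, -0.272, -0.063], [-0.042, 0.082, -0.996]]
force: [0.7, -0.7, 2.6]
opening: 0.428
```

```bash
python3 -c "
from h import *
tplan(3,-2,20,73.87)"
```

```text
tcp in tray [[ 3.7 -2.2]] toolz [ 0.067 -0.063 -0.996]
t 35.72 pos [0.4928 0.1177 0.0203] yaw 74.0 turn rad 0.002 shift(after turn) mm [ 0.2 -0.7  0.3] now-axes [ 0.2 -0.8  0.2] F [ 0.7 -0.7  2.6] op 0.428 j6 -63.4
```

>>> send_rows(
  motion=[
    [[-0.5,-0.5,1],0],
    [[-0.5,0,1],0],
    [[0,0,0],0],
    [[0,0,0],0],
    [[0,0,0],0],
  ],
)

```text
time_s: 36.13
position: [0.4924, 0.1179, 0.0203]
tcp_rot: [[0.276, 0.958, 0.07], [0.96, -0.272, -0.062], [-0.04, 0.084, -0.996]]
force: [2.2, -0.9, 0.9]
opening: 0.432
```

>>> send_rows(
  motion=[
    [[0,0,0],0],
    [[0,0,0],0],
    [[0,0,0],0],
    [[0,0,0],0],
    [[0,0,0],0],
  ],
  gripper=0.51,
)

```text
time_s: 36.55
position: [0.4897, 0.1178, 0.0185]
tcp_rot: [[0.277, 0.959, 0.064], [0.96, -0.273, -0.062], [-0.042, 0.078, -0.996]]
force: [0.5, -0.7, 0.7]
opening: 0.494
```

```bash
python3 -c "
from h import *
tplan(3,-2,20,73.87)
c=cam('wrist','w29.png')
c=cam('scene');cv2.imwrite('pics/s29.png',cv2.resize(c['image'][80:220,270:450],None,fx=4,fy=4,interpolation=cv2.INTER_CUBIC))"
```

```text
tcp in tray [[ 0.8 -3. ]] toolz [ 0.064 -0.062 -0.996]
t 36.55 pos [0.4897 0.1178 0.0185] yaw 73.9 turn rad 0.001 shift(after turn) mm [ 1.   2.2 -1.5] now-axes [ 0.9  2.3 -1.3] F [ 0.5 -0.7  0.7] op 0.494 j6 -63.4
```

View pics/s29.png

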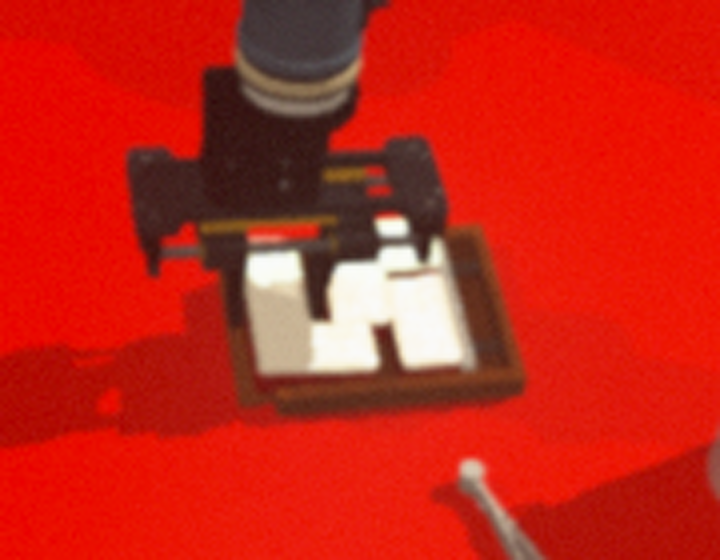

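View pics/w29.png

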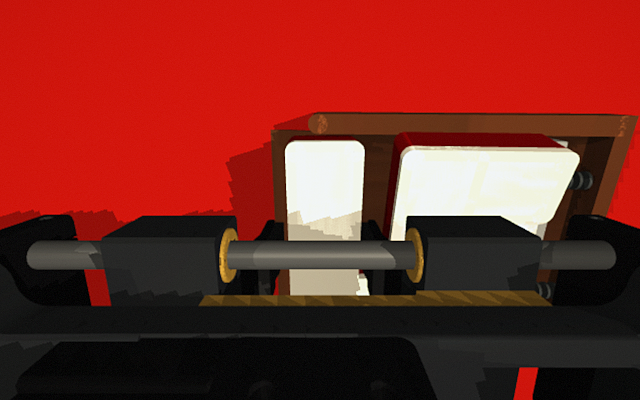

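>>> send_rows(
  motion=[
    [[0,0,-5],0],
    [[0,0,-12],0],
    [[0,0,-20],0],
    [[-8,0,-20],0],
    [[-10,0,-5],0],
  ],
)

```text
time_s: 37.07
position: [0.4796, 0.1051, 0.0821]
tcp_rot: [[0.274, 0.96, 0.059], [0.961, -0.271, -0.062], [-0.043, 0.074, -0.996]]
force: [-0.2, 0.3, 0.9]
opening: 0.486
```

>>> send_rows(
  motion=[
    [[-10,2,0],0],
    [[-10,2,0],0],
    [[-8,0,0],0],
    [[0,0,0],0],
    [[0,0,0],0],
  ],
  gripper=1.0,
)

```text
time_s: 37.48
position: [0.4745, 0.0721, 0.0838]
tcp_rot: [[0.277, 0.959, 0.059], [0.96, -0.274, -0.062], [-0.043, 0.074, -0.996]]
force: [0.3, -0.4, -0.4]
opening: 0.194
```

```bash
python3 -c "
from h import *
tplan(5,-47,20,73.87)
c=cam('wrist');ovtray(c,TP,'w30.png')
c=cam('scene');cv2.imwrite('pics/s30.png',cv2.resize(c['image'][80:220,270:450],None,fx=4,fy=4,interpolation=cv2.INTER_CUBIC))
c=cam('top');cv2.imwrite('pics/t30.png',cv2.resize(c['image'][170:290,200:340],None,fx=5,fy=5,interpolation=cv2.INTER_CUBIC))"
```

```text
tcp in tray [[ -1.2 -51.1]] toolz [ 0.059 -0.062 -0.996]
t 37.48 pos [0.4745 0.0721 0.0838] yaw 73.9 turn rad 0.0 shift(after turn) mm [ 4.1  6.2 63.8] now-axes [ 6.9  1.4 63.8] F [ 0.3 -0.4 -0.4] op 0.194 j6 -71.2
```

View pics/w30.png

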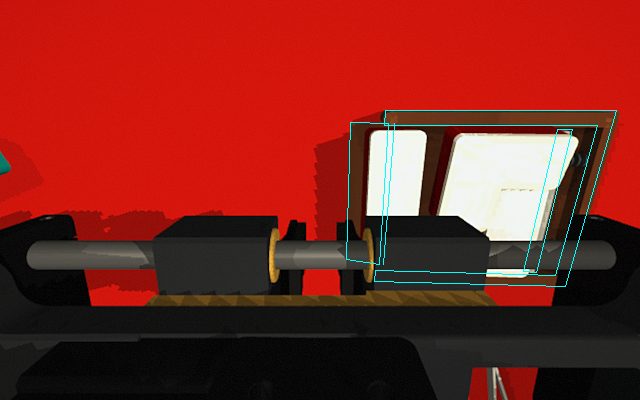

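View pics/s30.png

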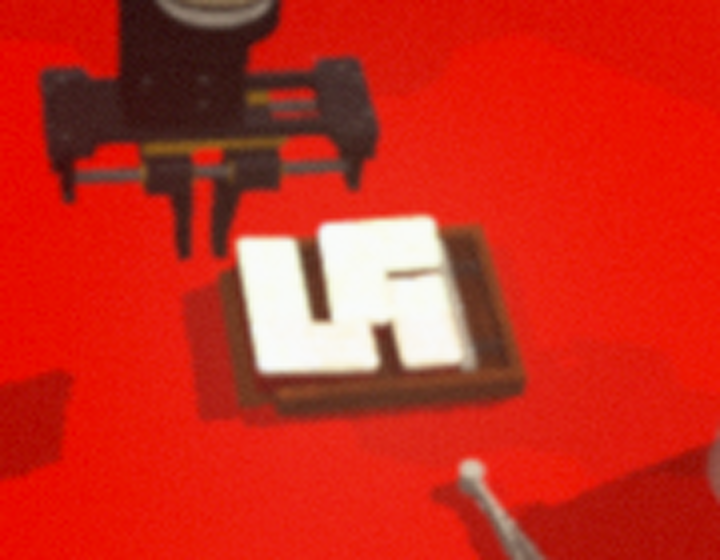

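View pics/t30.png

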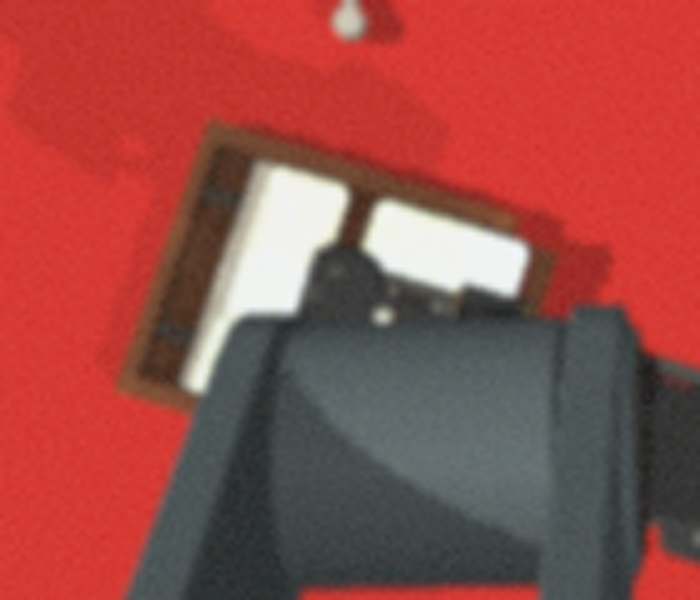

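>>> send_rows(
  motion=[
    [[1,1,10],0],
    [[1,0,14],0],
    [[1,0,14],0],
    [[1,0,12],0],
    [[0,0,6],0],
  ],
)

```text
time_s: 38.05
position: [0.4826, 0.0748, 0.0243]
tcp_rot: [[0.274, 0.96, 0.064], [0.961, -0.27, -0.062], [-0.042, 0.079, -0.996]]
force: [-0.3, -0.3, -0.2]
opening: 0.006
```

```bash
python3 -c "
from h import *
tplan(6,-45,15,73.87)"
```

```text
tcp in tray [[  5.9 -46.3]] toolz [ 0.064 -0.062 -0.996]
t 38.05 pos [0.4826 0.0748 0.0243] yaw 74.1 turn rad 0.004 shift(after turn) mm [1.3 0.1 9.3] now-axes [ 1.7 -0.6  9.2] F [-0.3 -0.3 -0.2] op 0.006 j6 -69.0
```

>>> send_rows(
  motion=[
    [[0,0,3],0],
    [[1,0,3],0],
    [[3,0,2],0],
    [[4,0,0],0],
    [[4,0,0],0],
  ],
)

```text
time_s: 38.47
position: [0.4856, 0.0869, 0.0126]
tcp_rot: [[0.273, 0.96, 0.06], [0.961, -0.27, -0.061], [-0.043, 0.075, -0.996]]
force: [0.3, -1.0, -0.2]
opening: 0.007
```

```bash
python3 -c "
from h import *
tplan(6,-15,14,73.87)"
```

```text
tcp in tray [[  5.4 -33.8]] toolz [ 0.06  -0.061 -0.996]
t 38.47 pos [0.4856 0.0869 0.0126] yaw 74.1 turn rad 0.004 shift(after turn) mm [18.8  0.6 -1.4] now-axes [18.8  0.8 -2.2] F [ 0.3 -1.  -0.2] op 0.007 j6 -67.2
```

>>> send_rows(
  motion=[
    [[3,0,-1],0],
    [[3,0,-0.5],0],
    [[2,0,0],0],
    [[2,0,0],0],
    [[1,0,0],0],
  ],
)

```text
time_s: 38.88
position: [0.4901, 0.0999, 0.0155]
tcp_rot: [[0.271, 0.96, 0.064], [0.962, -0.268, -0.061], [-0.042, 0.078, -0.996]]
force: [0.4, 0.0, -0.8]
opening: 0.001
```

```bash
python3 -c "
from h import *
tplan(6,-15,14,73.87)
c=cam('wrist','w31.png')"
```

```text
tcp in tray [[  6.1 -20.1]] toolz [ 0.064 -0.061 -0.996]
t 38.88 pos [0.4901 0.0999 0.0155] yaw 74.2 turn rad 0.006 shift(after turn) mm [ 5.1 -0.1  1.5] now-axes [ 5.1 -0.1  1.3] F [ 0.4  0.  -0.8] op 0.001 j6 -65.9
```

View pics/w31.png

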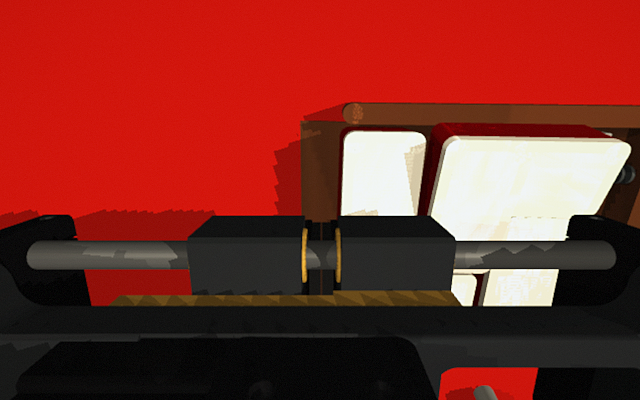

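>>> send_rows(
  motion=[
    [[1.5,0,0],0],
    [[1,0,0],0],
    [[1,0,0],0],
    [[1,0,0],0],
    [[0.5,0,0],0],
  ],
)

```text
time_s: 39.35
position: [0.4914, 0.1049, 0.0154]
tcp_rot: [[0.272, 0.96, 0.064], [0.961, -0.268, -0.061], [-0.042, 0.078, -0.996]]
force: [-0.1, -0.4, -0.2]
opening: 0.006
```

```bash
python3 -c "
from h import *
tplan(6,-12,14,73.87)
c=cam('wrist','w32.png')"
```

```text
tcp in tray [[  6.  -14.9]] toolz [ 0.064 -0.061 -0.996]
t 39.35 pos [0.4914 0.1049 0.0154] yaw 74.2 turn rad 0.006 shift(after turn) mm [ 2.9 -0.   1.4] now-axes [ 2.9 -0.1  1.3] F [-0.1 -0.4 -0.2] op 0.006 j6 -65.3
```

View pics/w32.png

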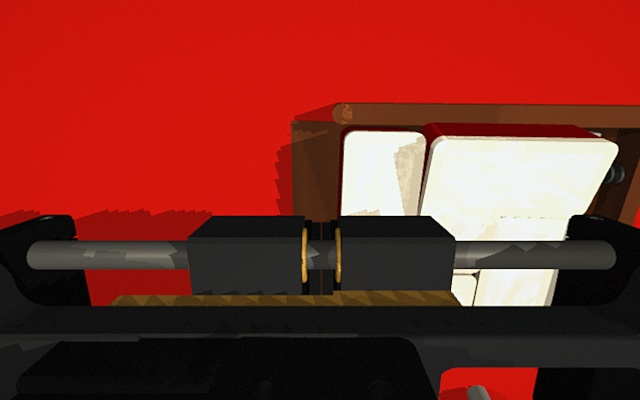

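>>> send_rows(
  motion=[
    [[1,0,0],0],
    [[1,0,0],0],
    [[1,0,0],0],
    [[0.5,0,0],0],
    [[0,0,0],0],
  ],
)

```text
time_s: 39.82
position: [0.4921, 0.107, 0.0153]
tcp_rot: [[0.272, 0.96, 0.062], [0.961, -0.268, -0.063], [-0.044, 0.077, -0.996]]
force: [-1.1, -1.9, -0.3]
opening: 0.01
```

```bash
python3 -c "
from h import *
tplan(6,-10,14,73.87)
c=cam('wrist','w33.png')"
```

```text
tcp in tray [[  6.1 -12.7]] toolz [ 0.062 -0.063 -0.996]
t 39.82 pos [0.4921 0.107  0.0153] yaw 74.2 turn rad 0.006 shift(after turn) mm [ 2.7 -0.1  1.3] now-axes [ 2.8 -0.1  1.1] F [-1.1 -1.9 -0.3] op 0.01 j6 -64.8
```

View pics/w33.png

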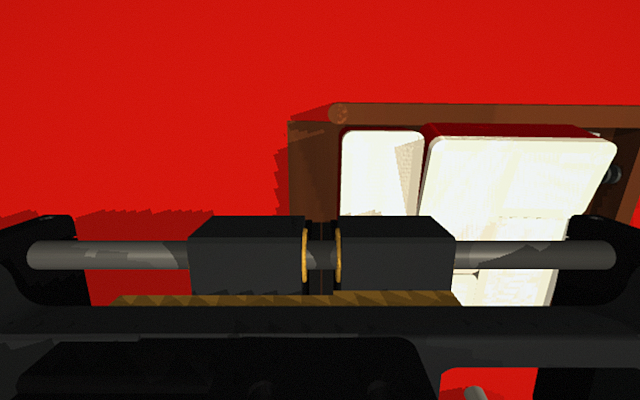

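>>> send_rows(
  motion=[
    [[1.5,0,0],0],
    [[1.5,0,0],0],
    [[1.5,0,0],0],
    [[1,0,0],0],
    [[1,0,0],0],
  ],
)

```text
time_s: 40.28
position: [0.4931, 0.1119, 0.0145]
tcp_rot: [[0.271, 0.961, 0.059], [0.961, -0.267, -0.066], [-0.047, 0.075, -0.996]]
force: [-0.5, -6.4, -1.4]
opening: 0.004
```

```bash
python3 -c "
from h import *
tplan(6,-8,14,73.87)
c=cam('wrist','w34.png')
c=cam('scene');cv2.imwrite('pics/s34.png',cv2.resize(c['image'][80:220,270:450],None,fx=4,fy=4,interpolation=cv2.INTER_CUBIC))"
```

```text
tcp in tray [[ 5.7 -7.7]] toolz [ 0.059 -0.066 -0.996]
t 40.28 pos [0.4931 0.1119 0.0145] yaw 74.3 turn rad 0.007 shift(after turn) mm [-0.3  0.3  0.5] now-axes [-0.2  0.3  0.6] F [-0.5 -6.4 -1.4] op 0.004 j6 -64.1
```

View pics/w34.png

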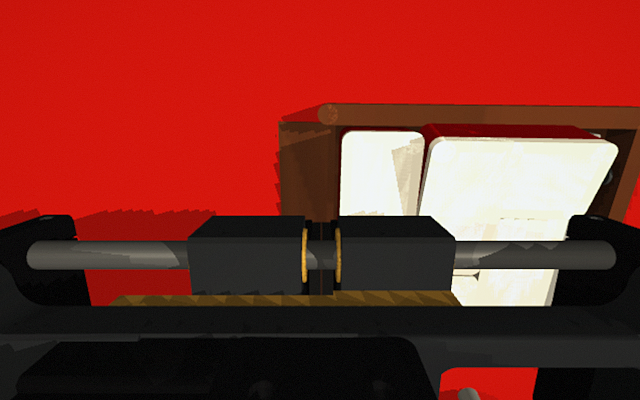

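View pics/s34.png

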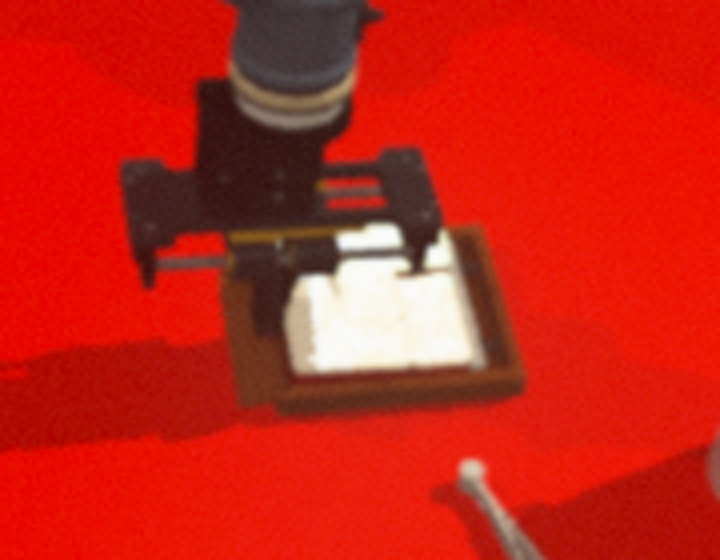

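>>> send_rows(
  motion=[
    [[-0.5,0,1.5],0],
    [[-0.5,0,1.5],0],
    [[-0.5,0,1],0],
    [[0,0,0],0],
    [[0,0,0],0],
  ],
)

```text
time_s: 40.8
position: [0.4925, 0.1101, 0.0101]
tcp_rot: [[0.271, 0.961, 0.058], [0.961, -0.267, -0.066], [-0.048, 0.073, -0.996]]
force: [-0.6, -4.0, 0.9]
opening: 0.006
```

```bash
python3 -c "
from h import *
tplan(6,-10,14,73.87)
c=cam('wrist','w35.png')
c=cam('scene');cv2.imwrite('pics/s35.png',cv2.resize(c['image'][80:220,270:450],None,fx=4,fy=4,interpolation=cv2.INTER_CUBIC))"
```

```text
tcp in tray [[ 5.6 -9.6]] toolz [ 0.058 -0.066 -0.996]
t 40.8 pos [0.4925 0.1101 0.0101] yaw 74.3 turn rad 0.007 shift(after turn) mm [-0.4  0.4 -3.9] now-axes [-0.6  0.7 -3.9] F [-0.6 -4.   0.9] op 0.006 j6 -64.0
```

View pics/w35.png

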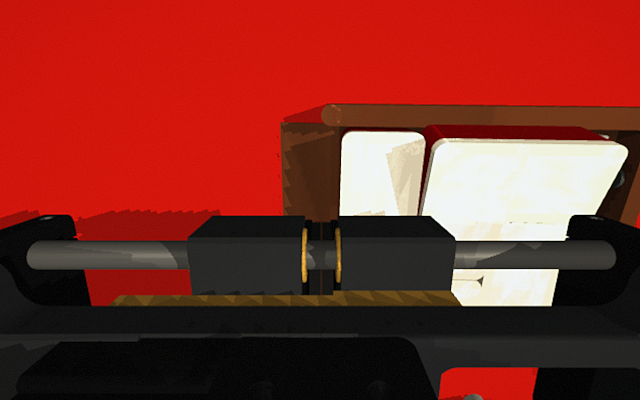

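View pics/s35.png

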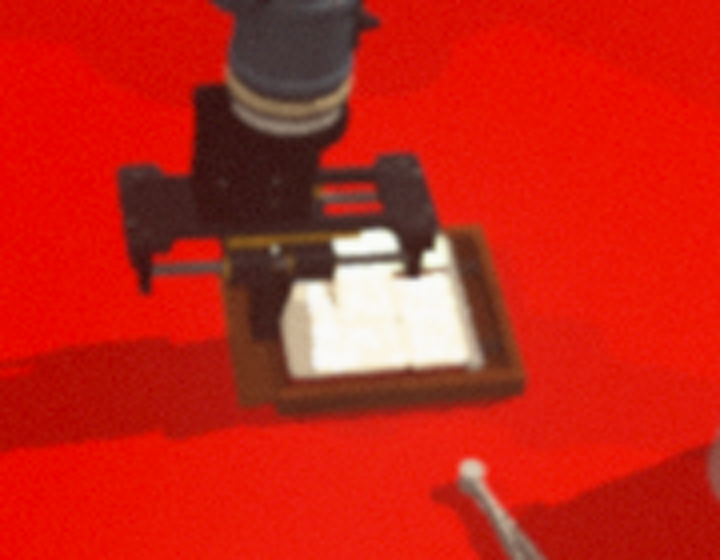

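>>> send_rows(
  motion=[
    [[-1,0,0],0],
    [[-1,0,0],0],
    [[-2,0,0],0],
    [[-6,0,0],0],
    [[-8,0,-5],0],
  ],
)

```text
time_s: 41.32
position: [0.4881, 0.0948, 0.0157]
tcp_rot: [[0.27, 0.961, 0.061], [0.962, -0.266, -0.063], [-0.045, 0.076, -0.996]]
force: [-0.3, 1.0, -0.1]
opening: 0.006
```

>>> send_rows(
  motion=[
    [[-8,0,-15],0],
    [[-10,0,-20],0],
    [[-10,0,-20],0],
    [[-10,0,-20],0],
    [[0,0,0],0],
  ],
)

```text
time_s: 41.73
position: [0.4705, 0.0595, 0.0952]
tcp_rot: [[0.271, 0.961, 0.058], [0.962, -0.267, -0.062], [-0.045, 0.073, -0.996]]
force: [0.4, -0.3, 1.3]
opening: 0.006
```

```bash
python3 -c "
from h import *
tplan(6,-10,14,73.87)
c=cam('wrist');ovtray(c,TP,'w36.png',(320,80,640,300),2.4)
c=cam('scene');cv2.imwrite('pics/s36.png',cv2.resize(c['image'][110:210,300:430],None,fx=6,fy=6,interpolation=cv2.INTER_CUBIC))"
```

```text
tcp in tray [[ -1.5 -64.3]] toolz [ 0.058 -0.062 -0.996]
t 41.73 pos [0.4705 0.0595 0.0952] yaw 74.3 turn rad 0.007 shift(after turn) mm [54.3  7.5 81.2] now-axes [57.8  2.1 79.1] F [ 0.4 -0.3  1.3] op 0.006 j6 -73.6
```

View pics/w36.png

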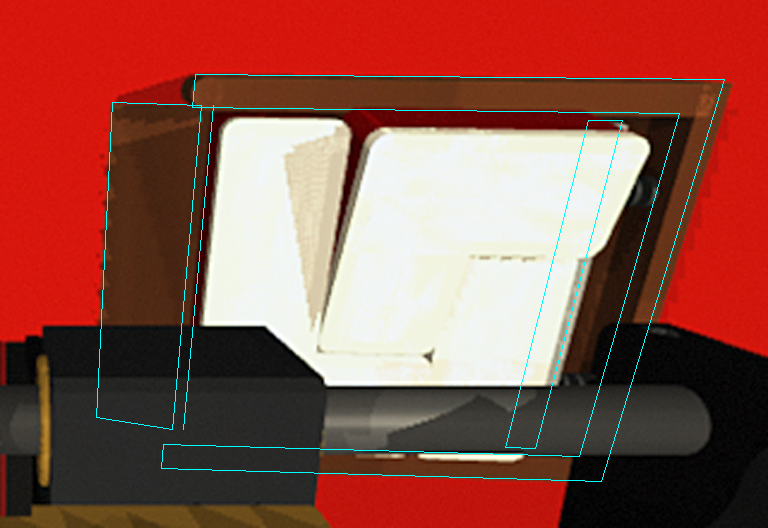

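View pics/s36.png

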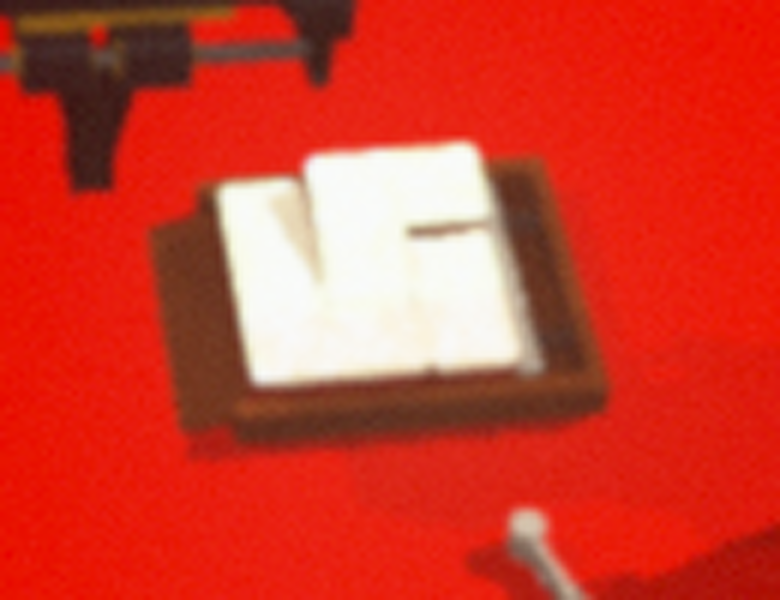

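The hook is behind the sill, but the corner box's −x side looks raised. I'll triangulate it.

```bash
cat >>h.py <<'E'
def tri(c1,p1,c2,p2):
    def o_d(c,xy):
        R,_=cv2.Rodrigues(np.array(c['rvec'],float)); t=np.array(c['tvec'],float).ravel()
        d=R.T@np.array([(xy[0]-c['cx'])/c['fx'],(xy[1]-c['cy'])/c['fy'],1.]); return -R.T@t,d/np.linalg.norm(d)
    a,u=o_d(c1,p1);b,v=o_d(c2,p2)
    A=np.c_[u,-v]; s,_,_,_=np.linalg.lstsq(A,b-a,rcond=None); P,Q=a+u*s[0],b+v*s[1]
    M=(P+Q)/2; return np.r_[W2T(TP,M[:2])[0]*1e3,M[2]*1e3].round(1),round(1e3*np.linalg.norm(P-Q),1)
E
python3 - <<'E'
from h import *
w=cam('wrist');s=cam('scene')
for n,a,b in [('corner BL',(590,138.3),(379.7,133.8)),('corner FL',(475,135),(351.3,136.3)),('hook FL',(413,130),(336.5,140.5)),('hook RL',(464,130),(349,140))]:
    print(n,tri(w,a,s,b))
E
```

```text
corner BL (array([-54.7, 114.3,  37.8]), np.float64(1.4))
corner FL (array([-55.6,  38.4,  36.6]), np.float64(0.2))
hook FL (array([-57.2,  -0.5,  23.6]), np.float64(0.5))
hook RL (array([-57.2,  34.8,  22.4]), np.float64(3.3))
```

>>> send_rows(
  motion=[
    [[15,-15,0],0],
    [[25,-18,0],0],
    [[28,-18,0],0],
    [[28,-15,0],0],
    [[20,-8,0],0],
  ],
)

```text
time_s: 42.35
position: [0.4293, 0.1931, 0.0762]
tcp_rot: [[0.278, 0.959, 0.047], [0.959, -0.275, -0.064], [-0.048, 0.063, -0.997]]
force: [0.5, -0.1, 0.2]
opening: 0.004
```

```bash
python3 -c "
from h import *
tplan(-80,72,50,73.87)
c=cam('wrist','w37.png')"
```

```text
tcp in tray [[-78.1  52.6]] toolz [ 0.047 -0.064 -0.997]
t 42.35 pos [0.4293 0.1931 0.0762] yaw 73.8 turn rad -0.0 shift(after turn) mm [19.4 -1.9 26.2] now-axes [20.7 -3.5 25.1] F [ 0.5 -0.1  0.2] op 0.004 j6 -54.3
```

View pics/w37.png

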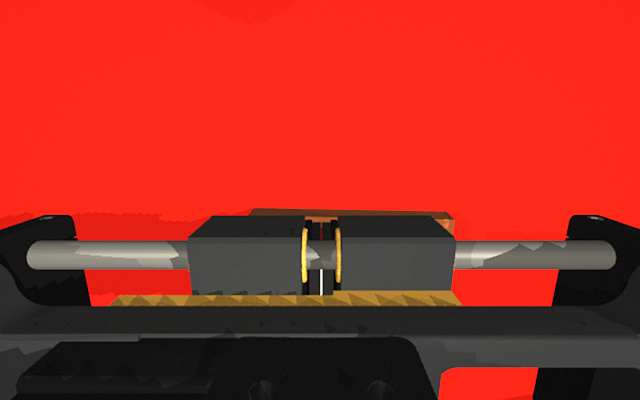

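Next I'll lower to about z = 27 mm, beside the raised edge and above the 18 mm wall.

>>> send_rows(
  motion=[
    [[5,-1,10],0],
    [[6,-1,12],0],
    [[6,-1,12],0],
    [[3,0,8],0],
    [[0,0,3],0],
  ],
)

```text
time_s: 42.82
position: [0.4316, 0.2182, 0.0235]
tcp_rot: [[0.265, 0.963, 0.044], [0.963, -0.262, -0.063], [-0.049, 0.059, -0.997]]
force: [0.1, -0.6, 0.3]
opening: 0.008
```

```bash
python3 -c "
from h import *
tplan(-80,72,27,73.87)
c=cam('top');cv2.imwrite('pics/t38.png',cv2.resize(c['image'][170:290,200:340],None,fx=5,fy=5,interpolation=cv2.INTER_CUBIC))
c=cam('scene');cv2.imwrite('pics/s38.png',cv2.resize(c['image'][110:210,300:430],None,fx=6,fy=6,interpolation=cv2.INTER_CUBIC))"
```

```text
tcp in tray [[-82.9  77.3]] toolz [ 0.044 -0.063 -0.997]
t 42.82 pos [0.4316 0.2182 0.0235] yaw 74.6 turn rad 0.013 shift(after turn) mm [-5.3  2.9 -3.5] now-axes [-5.5  3.  -3. ] F [ 0.1 -0.6  0.3] op 0.008 j6 -50.7
```

View pics/s38.png

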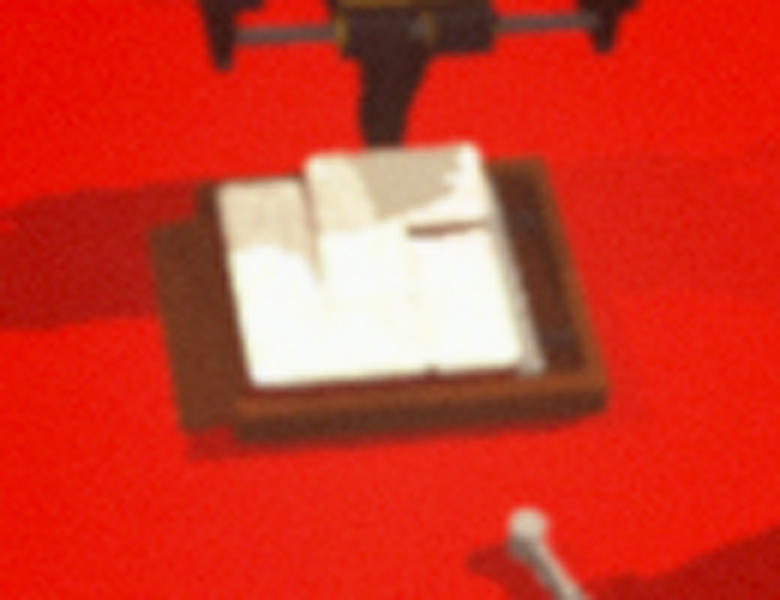

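>>> send_rows(
  motion=[
    [[-1,2,-2],0.013],
    [[-1,3,-1],0],
    [[0,3,0],0],
    [[0,3,0],0],
    [[0,1,0],0],
  ],
)

```text
time_s: 43.33
position: [0.4439, 0.2107, 0.0298]
tcp_rot: [[0.282, 0.958, 0.045], [0.958, -0.279, -0.063], [-0.048, 0.06, -0.997]]
force: [0.2, 0.8, -0.1]
opening: 0.006
```

```bash
python3 -c "
from h import *
tplan(-68,74,27,73.87)"
```

```text
tcp in tray [[-69.1  73.6]] toolz [ 0.045 -0.063 -0.997]
t 43.33 pos [0.4439 0.2107 0.0298] yaw 73.6 turn rad -0.004 shift(after turn) mm [0.4 1.1 2.8] now-axes [0.6 0.9 2.8] F [ 0.2  0.8 -0.1] op 0.006 j6 -51.4
```

>>> send_rows(
  motion=[
    [[0,1,1],0],
    [[0,1,1],0],
    [[0,1,0],0],
    [[0,1,0],0],
    [[0,0,0],0],
  ],
)

```text
time_s: 43.75
position: [0.4451, 0.2093, 0.0287]
tcp_rot: [[0.284, 0.958, 0.039], [0.958, -0.281, -0.063], [-0.049, 0.056, -0.997]]
force: [-0.8, 1.4, 0.7]
opening: 0.005
```

```bash
python3 -c "
from h import *
tplan(-66,74,27,73.87)"
```

```text
tcp in tray [[-67.5  72.5]] toolz [ 0.039 -0.063 -0.997]
t 43.75 pos [0.4451 0.2093 0.0287] yaw 73.5 turn rad -0.007 shift(after turn) mm [1.5 1.5 1.7] now-axes [1.6 1.4 1.7] F [-0.8  1.4  0.7] op 0.005 j6 -51.8
```

>>> send_rows(
  motion=[
    [[0,2,0.5],0],
    [[0,2,0.5],0],
    [[0,2,0],0],
    [[0,1,0],0],
    [[0,0,0],0],
  ],
)

```text
time_s: 44.17
position: [0.447, 0.2081, 0.0272]
tcp_rot: [[0.284, 0.958, 0.03], [0.957, -0.282, -0.063], [-0.052, 0.047, -0.998]]
force: [-1.7, 0.4, -0.1]
opening: 0.004
```

```bash
python3 -c "
from h import *
tplan(-66,74,27,73.87)
c=cam('scene');cv2.imwrite('pics/s39.png',cv2.resize(c['image'][110:210,300:430],None,fx=6,fy=6,interpolation=cv2.INTER_CUBIC))"
```

```text
tcp in tray [[-65.3  71.9]] toolz [ 0.03  -0.063 -0.998]
t 44.17 pos [0.447  0.2081 0.0272] yaw 73.5 turn rad -0.007 shift(after turn) mm [ 2.1 -0.7  0.2] now-axes [ 2.1 -0.7  0.1] F [-1.7  0.4 -0.1] op 0.004 j6 -52.5
```

View pics/s39.png

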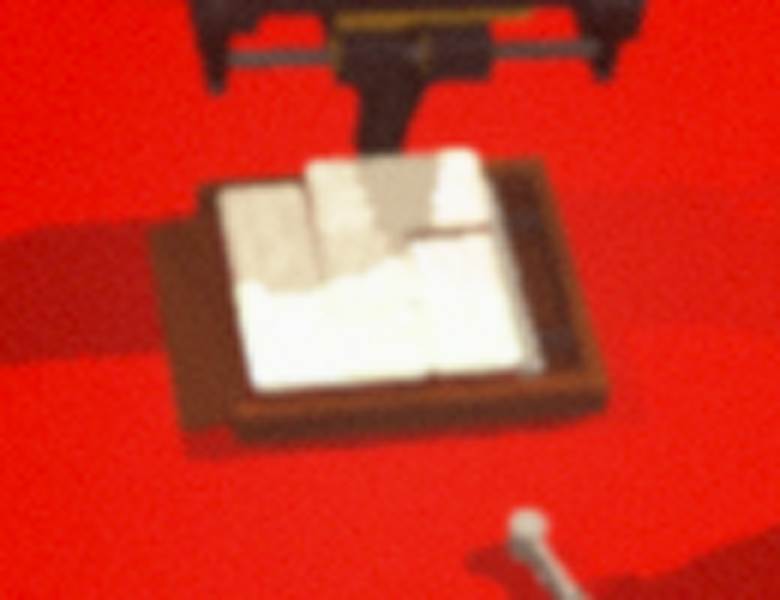

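>>> send_rows(
  motion=[
    [[0,2,0],0],
    [[0,2,0],0],
    [[0,2,0],0],
    [[0,1,0],0],
    [[0,0,0],0],
  ],
)

```text
time_s: 44.63
position: [0.4474, 0.2069, 0.0263]
tcp_rot: [[0.285, 0.958, 0.017], [0.957, -0.284, -0.063], [-0.056, 0.034, -0.998]]
force: [-1.4, 1.1, 0.9]
opening: 0.004
```

```bash
python3 -c "
from h import *
tplan(-66,74,27,73.87)
c=cam('scene');cv2.imwrite('pics/s40.png',cv2.resize(c['image'][110:210,300:430],None,fx=6,fy=6,interpolation=cv2.INTER_CUBIC))"
```

```text
tcp in tray [[-64.6  70.8]] toolz [ 0.017 -0.063 -0.998]
t 44.63 pos [0.4474 0.2069 0.0263] yaw 73.4 turn rad -0.008 shift(after turn) mm [ 3.2 -1.4 -0.7] now-axes [ 3.1 -1.4 -0.9] F [-1.4  1.1  0.9] op 0.004 j6 -53.1
```

View pics/s40.png

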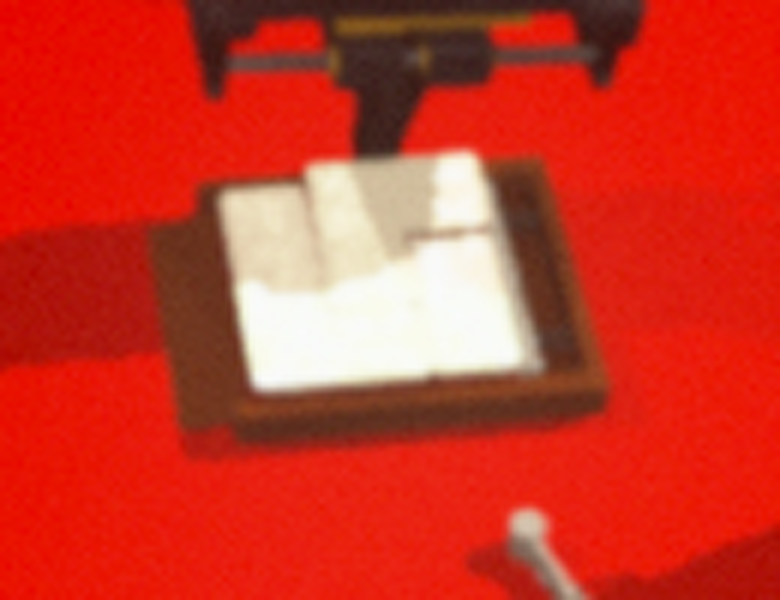

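>>> send_rows(
  motion=[
    [[0,-4,0],0],
    [[0,-2,-8],0],
    [[0,0,-14],0],
    [[0,5,-8],0],
    [[0,7,0],0],
  ],
)

```text
time_s: 45.1
position: [0.4551, 0.2064, 0.0584]
tcp_rot: [[0.283, 0.959, 0.023], [0.957, -0.281, -0.064], [-0.055, 0.04, -0.998]]
force: [0.2, -0.3, -0.0]
opening: 0.004
```

```bash
python3 -c "
from h import *
tplan(-50,72,45,73.87)
c=cam('scene');cv2.imwrite('pics/s41.png',cv2.resize(c['image'][110:210,300:430],None,fx=6,fy=6,interpolation=cv2.INTER_CUBIC))"
```

```text
tcp in tray [[-57.1  72.5]] toolz [ 0.023 -0.064 -0.998]
t 45.1 pos [0.4551 0.2064 0.0584] yaw 73.5 turn rad -0.006 shift(after turn) mm [-0.5  7.1 13.4] now-axes [ 0.3  6.5 13.7] F [ 0.2 -0.3 -0. ] op 0.004 j6 -54.2
```

View pics/s41.png

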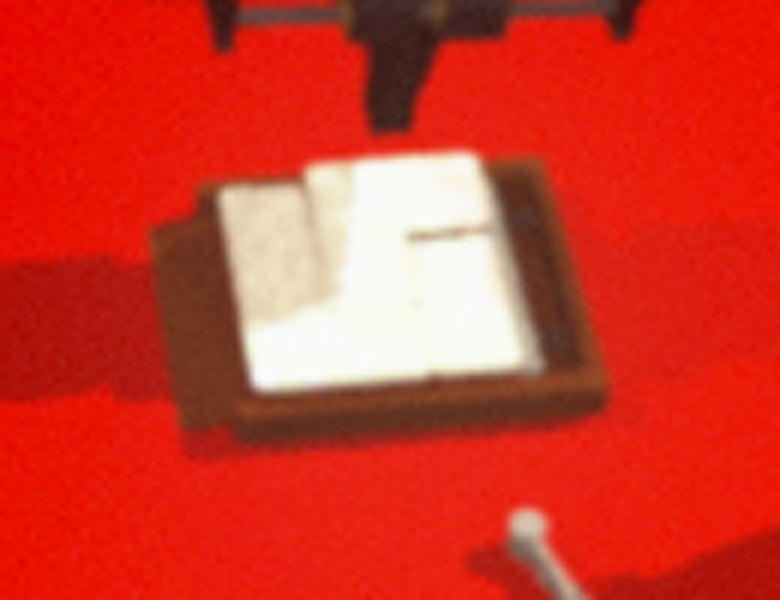

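Now to press down on its left part. Lid contact should come at z of about 37 mm.

>>> send_rows(
  motion=[
    [[0,4,4],0],
    [[0,3,4],0],
    [[0,0,4],0],
    [[0,0,3],0],
    [[0,0,2],0],
  ],
)

```text
time_s: 45.57
position: [0.4679, 0.2021, 0.0398]
tcp_rot: [[0.285, 0.958, 0.029], [0.957, -0.283, -0.064], [-0.053, 0.046, -0.998]]
force: [0.4, 0.5, 0.1]
opening: 0.004
```

```bash
python3 -c "
from h import *
tplan(-50,72,30,73.87)"
```

```text
tcp in tray [[-43.6  71.9]] toolz [ 0.029 -0.064 -0.998]
t 45.57 pos [0.4679 0.2021 0.0398] yaw 73.4 turn rad -0.008 shift(after turn) mm [ 0.1 -6.4  9.8] now-axes [ 0.6 -6.8  9.5] F [0.4 0.5 0.1] op 0.004 j6 -54.4
```

>>> send_rows(
  motion=[
    [[0,-4,0],0],
    [[0,-2,1],0],
    [[0,0,2],0],
    [[0,0,2],0],
    [[0,0,1],0],
  ],
)

```text
time_s: 45.98
position: [0.4593, 0.2033, 0.0312]
tcp_rot: [[0.285, 0.958, 0.024], [0.957, -0.283, -0.065], [-0.055, 0.042, -0.998]]
force: [-0.1, -0.3, 0.0]
opening: 0.004
```

```bash
python3 -c "
from h import *
tplan(-50,72,30,73.87)"
```

```text
tcp in tray [[-52.2  70.7]] toolz [ 0.024 -0.065 -0.998]
t 45.98 pos [0.4593 0.2033 0.0312] yaw 73.4 turn rad -0.008 shift(after turn) mm [1.3 2.2 1.2] now-axes [1.4 2.1 1.2] F [-0.1 -0.3  0. ] op 0.004 j6 -53.8
```

>>> send_rows(
  motion=[
    [[0,1,2],0],
    [[0,0,2],0],
    [[0,0,1],0],
    [[0,0,1],0],
    [[0,0,0],0],
  ],
)

```text
time_s: 46.4
position: [0.4605, 0.2029, 0.0269]
tcp_rot: [[0.285, 0.958, 0.025], [0.957, -0.282, -0.065], [-0.055, 0.043, -0.998]]
force: [-0.2, -0.0, 0.2]
opening: 0.006
```

```bash
python3 -c "
from h import *
tplan(-50,72,26,73.87)
c=cam('scene');cv2.imwrite('pics/s42.png',cv2.resize(c['image'][110:210,300:430],None,fx=6,fy=6,interpolation=cv2.INTER_CUBIC))"
```

```text
tcp in tray [[-50.9  70.7]] toolz [ 0.025 -0.065 -0.998]
t 46.4 pos [0.4605 0.2029 0.0269] yaw 73.4 turn rad -0.007 shift(after turn) mm [1.3 0.9 0.9] now-axes [1.4 0.9 0.9] F [-0.2 -0.   0.2] op 0.006 j6 -53.7
```

View pics/s42.png

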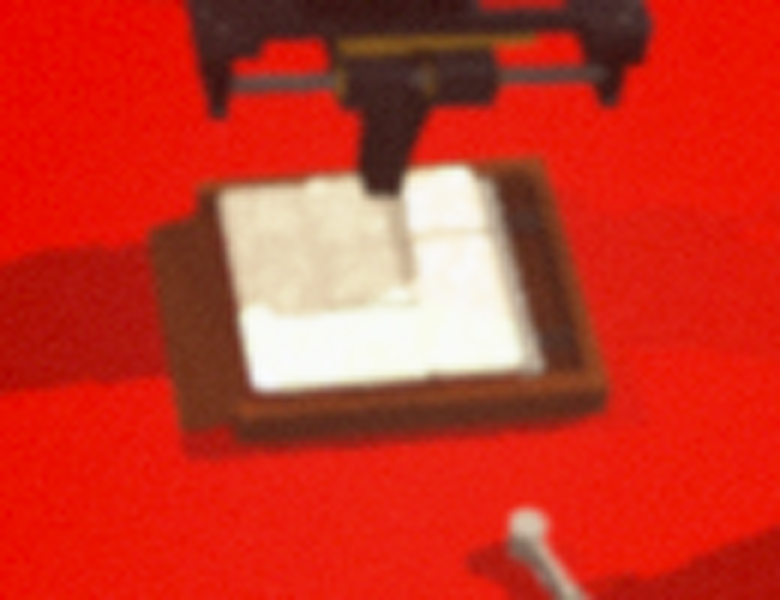

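The corner dropped flush. I'll press lightly to confirm it's seated, then back off and check the whole tray.

>>> send_rows(
  motion=[
    [[0,0,1],0],
    [[0,0,1],0],
    [[0,0,1],0],
    [[0,0,0.5],0],
    [[0,0,0],0],
  ],
)

```text
time_s: 46.87
position: [0.4608, 0.203, 0.0269]
tcp_rot: [[0.285, 0.958, 0.028], [0.957, -0.283, -0.064], [-0.054, 0.045, -0.998]]
force: [-0.7, -1.2, 0.2]
opening: 0.003
```

```bash
python3 -c "
from h import *
tplan(-50,72,26,73.87)"
```

```text
tcp in tray [[-50.7  70.8]] toolz [ 0.028 -0.064 -0.998]
t 46.87 pos [0.4608 0.203  0.0269] yaw 73.4 turn rad -0.008 shift(after turn) mm [1.2 0.7 0.9] now-axes [1.3 0.6 0.8] F [-0.7 -1.2  0.2] op 0.003 j6 -53.6
```

>>> send_rows(
  motion=[
    [[0,0,-5],0],
    [[0,0,-20],0],
    [[-15,-5,-30],0],
    [[-30,-10,-30],0],
    [[-35,-10,-20],0],
  ],
)

```text
time_s: 47.28
position: [0.4145, 0.1419, 0.1337]
tcp_rot: [[0.28, 0.96, 0.027], [0.959, -0.278, -0.064], [-0.054, 0.044, -0.998]]
force: [1.2, -0.7, 0.5]
opening: 0.004
```

>>> send_rows(
  motion=[
    [[-35,-5,-10],0],
    [[-30,0,-10],0],
    [[-20,0,0],0],
    [[-10,0,0],0],
    [[0,0,0],0],
  ],
)

```text
time_s: 47.7
position: [0.3787, 0.0476, 0.1645]
tcp_rot: [[0.281, 0.959, 0.034], [0.958, -0.278, -0.066], [-0.053, 0.051, -0.997]]
force: [0.7, 0.3, -0.7]
opening: 0.006
```

```bash
python3 -c "
from h import *
tplan(-50,72,26,73.87)
c=cam('wrist','w43.png')
c=cam('top');cv2.imwrite('pics/t43.png',cv2.resize(c['image'][170:290,200:340],None,fx=5,fy=5,interpolation=cv2.INTER_CUBIC))
c=cam('scene');cv2.imwrite('pics/s43.png',cv2.resize(c['image'][110:210,300:430],None,fx=6,fy=6,interpolation=cv2.INTER_CUBIC))"
```

```text
tcp in tray [[ -86.3 -101.3]] toolz [ 0.034 -0.066 -0.997]
t 47.7 pos [0.3787 0.0476 0.1645] yaw 73.7 turn rad -0.003 shift(after turn) mm [173.3  36.3 138.5] now-axes [180.6  29.1 130.7] F [ 0.7  0.3 -0.7] op 0.006 j6 -76.5
```

View pics/w43.png

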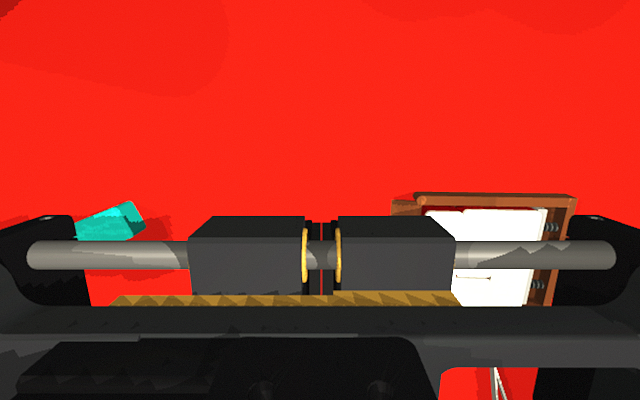

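View pics/t43.png

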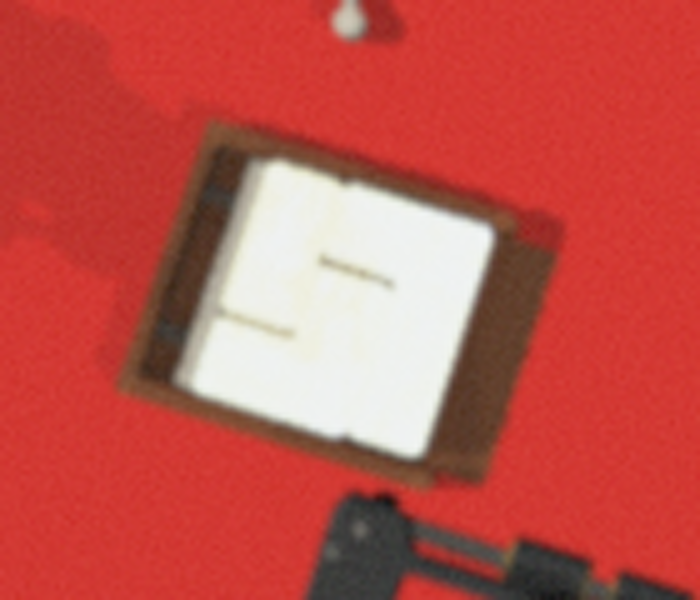

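View pics/s43.png

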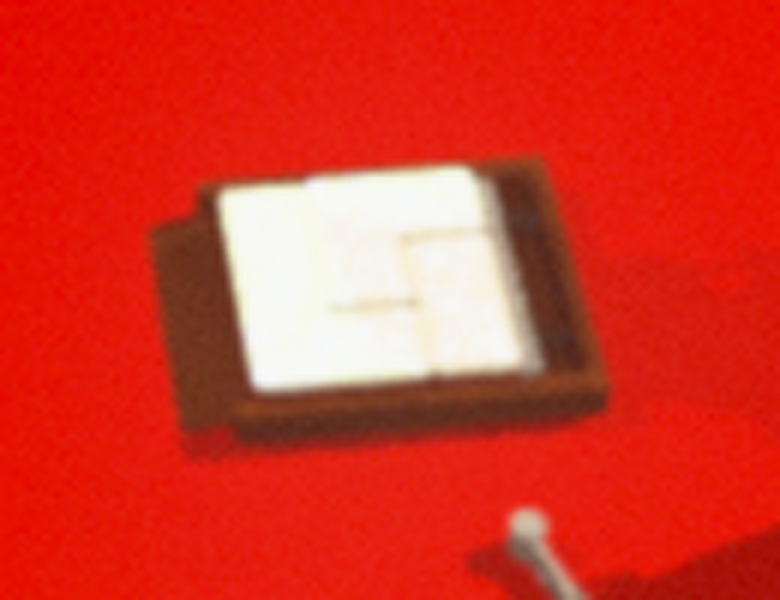

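All three lids now look flush and interlocked in the top and scene views. I'll check the height at the hook's front edge with a light touch.

>>> send_rows(
  motion=[
    [[20,15,15],0],
    [[26,20,22],0],
    [[26,20,22],0],
    [[25,20,22],0],
    [[15,8,15],0],
  ],
)

```text
time_s: 48.27
position: [0.4982, 0.1345, 0.0635]
tcp_rot: [[0.277, 0.96, 0.04], [0.96, -0.274, -0.065], [-0.051, 0.056, -0.997]]
force: [0.9, -0.0, -0.2]
opening: 0.007
```

```bash
python3 -c "
from h import *
tplan(0,9,32,73.87)"
```

```text
tcp in tray [[ 4.3 15.4]] toolz [ 0.04  -0.065 -0.997]
t 48.27 pos [0.4982 0.1345 0.0635] yaw 73.9 turn rad 0.001 shift(after turn) mm [-6.4 -4.3 31.5] now-axes [-4.8 -6.1 31.5] F [ 0.9 -0.  -0.2] op 0.007 j6 -63.7
```

>>> send_rows(
  motion=[
    [[-2,-2,6],0],
    [[-2,-2,8],0],
    [[-1,-1,8],0],
    [[0,0,5],0],
    [[0,0,2],0],
  ],
)

```text
time_s: 48.68
position: [0.4933, 0.1356, 0.027]
tcp_rot: [[0.266, 0.963, 0.035], [0.963, -0.263, -0.064], [-0.052, 0.051, -0.997]]
force: [0.2, -0.2, 0.9]
opening: 0.003
```

```bash
python3 -c "
from h import *
tplan(0,9,26,73.87)"
```

```text
tcp in tray [[-0.7 15.1]] toolz [ 0.035 -0.064 -0.997]
t 48.68 pos [0.4933 0.1356 0.027 ] yaw 74.6 turn rad 0.012 shift(after turn) mm [-6.1  0.7  1. ] now-axes [-6.   0.6  1.4] F [ 0.2 -0.2  0.9] op 0.003 j6 -63.2
```

>>> send_rows(
  motion=[
    [[-3,0,-3],0],
    [[-6,0,0],0],
    [[-6,0,0],0],
    [[0,0,2],0],
    [[0,0,2],0],
  ],
)

```text
time_s: 49.1
position: [0.488, 0.1187, 0.029]
tcp_rot: [[0.267, 0.963, 0.036], [0.962, -0.264, -0.064], [-0.052, 0.052, -0.997]]
force: [0.4, -0.6, -0.2]
opening: 0.007
```

>>> send_rows(
  motion=[
    [[0,0,1],0],
    [[0,0,1],0],
    [[0,0,1],0],
    [[0,0,0.5],0],
    [[0,0,0],0],
  ],
)

```text
time_s: 49.52
position: [0.4885, 0.1179, 0.0271]
tcp_rot: [[0.269, 0.963, 0.037], [0.962, -0.266, -0.064], [-0.052, 0.053, -0.997]]
force: [-0.2, 0.2, 0.7]
opening: 0.007
```

```bash
python3 -c "
from h import *
tplan(0,9,26,73.87)"
```

```text
tcp in tray [[-0.5 -3.3]] toolz [ 0.037 -0.064 -0.997]
t 49.52 pos [0.4885 0.1179 0.0271] yaw 74.4 turn rad 0.009 shift(after turn) mm [12.3  0.5  1.1] now-axes [12.3  0.5  0.5] F [-0.2  0.2  0.7] op 0.007 j6 -64.7
```

>>> send_rows(
  motion=[
    [[0,0,-15],0],
    [[20,8,-5],0],
    [[25,8,0],0],
    [[25,8,0],0],
    [[15,5,2],0],
  ],
)

```text
time_s: 49.93
position: [0.537, 0.1935, 0.0425]
tcp_rot: [[0.273, 0.962, 0.032], [0.961, -0.27, -0.065], [-0.054, 0.048, -0.997]]
force: [1.4, -0.5, 0.3]
opening: 0.005
```

```bash
python3 -c "
from h import *
tplan(38,88,30,73.87)"
```

```text
tcp in tray [[25.2 82.8]] toolz [ 0.032 -0.065 -0.997]
t 49.93 pos [0.537  0.1935 0.0425] yaw 74.2 turn rad 0.005 shift(after turn) mm [ 5.2 12.8 12.5] now-axes [ 5.8 12.2 12.8] F [ 1.4 -0.5  0.3] op 0.005 j6 -58.8
```

>>> send_rows(
  motion=[
    [[1,4,3],0],
    [[1,4,4],0],
    [[0,4,4],0],
    [[0,0,2],0],
    [[0,0,1],0],
  ],
)

```text
time_s: 50.35
position: [0.5511, 0.1923, 0.0268]
tcp_rot: [[0.269, 0.962, 0.032], [0.962, -0.267, -0.065], [-0.054, 0.049, -0.997]]
force: [-0.4, 3.5, 7.0]
opening: 0.006
```

>>> send_rows(
  motion=[
    [[0,0,1],0],
    [[0,0,1],0],
    [[0,0,1],0],
    [[0,0,0.5],0],
    [[0,0,0],0],
  ],
)

```text
time_s: 50.77
position: [0.5506, 0.1913, 0.0272]
tcp_rot: [[0.277, 0.96, 0.034], [0.96, -0.275, -0.06], [-0.049, 0.049, -0.998]]
force: [0.4, -0.0, -0.2]
opening: 0.002
```

```bash
python3 -c "
from h import *
tplan(38,88,30,73.87)"
```

```text
tcp in tray [[38.9 84.6]] toolz [ 0.034 -0.06  -0.998]
t 50.77 pos [0.5506 0.1913 0.0272] yaw 73.9 turn rad 0.0 shift(after turn) mm [ 3.4 -0.9 -2.8] now-axes [ 3.3 -0.7 -3. ] F [ 0.4 -0.  -0.2] op 0.002 j6 -59.2
```

The bar's right end is also at about 27 mm, so all three are level. I'll lift clear, take a last look and hand in.

>>> send_rows(
  motion=[
    [[0,0,-10],0],
    [[0,0,-25],0],
    [[-10,0,-30],0],
    [[-20,-10,-30],0],
    [[-25,-15,-20],0],
  ],
)

```text
time_s: 51.18
position: [0.506, 0.1505, 0.1433]
tcp_rot: [[0.276, 0.961, 0.024], [0.96, -0.274, -0.063], [-0.054, 0.04, -0.998]]
force: [0.5, -0.6, 0.5]
opening: 0.003
```

>>> send_rows(
  motion=[
    [[-30,-10,-5],0],
    [[-30,-10,0],0],
    [[-30,-10,0],0],
    [[-20,-10,0],0],
    [[0,0,0],0],
  ],
)

```text
time_s: 51.6
position: [0.4305, 0.0506, 0.16]
tcp_rot: [[0.276, 0.961, 0.03], [0.96, -0.273, -0.064], [-0.054, 0.046, -0.997]]
force: [0.0, -0.7, 0.5]
opening: 0.006
```

```bash
python3 -c "
from h import *
tplan(38,88,30,73.87)
c=cam('top');cv2.imwrite('pics/t44.png',c['image'])
for k in ['teapot','jar','tongs']: print(k,[ray(c,d['xy'],0).round(3) for d in place_of('top',k)[:1]])
c=cam('scene');cv2.imwrite('pics/s44.png',cv2.resize(c['image'][110:210,300:430],None,fx=6,fy=6,interpolation=cv2.INTER_CUBIC))"
```

```text
tcp in tray [[-37.4 -84. ]] toolz [ 0.03  -0.064 -0.997]
t 51.6 pos [0.4305 0.0506 0.16  ] yaw 74.0 turn rad 0.002 shift(after turn) mm [172.   75.4 130. ] now-axes [178.6  70.1 123.9] F [ 0.  -0.7  0.5] op 0.006 j6 -76.0
teapot [array([ 0.793, -0.02 ,  0.   ])]
jar [array([0.715, 0.347, 0.   ])]
tongs [array([0.73 , 0.178, 0.   ])]
```

View pics/t44.png

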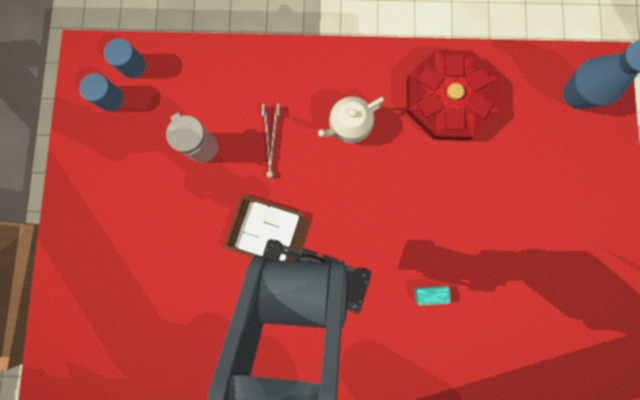

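View pics/s44.png

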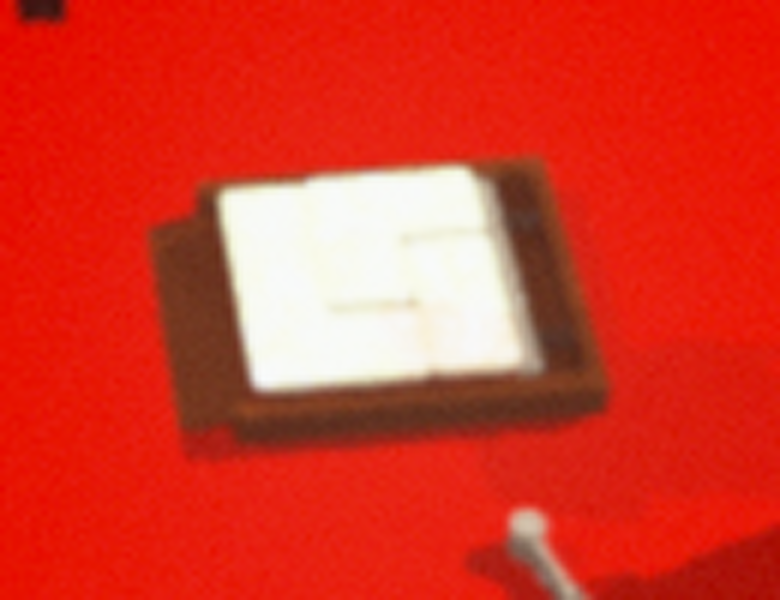

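The three lids form one flush block behind the sill, at about (267,228) in the top view. The arm is clear and the bystanders are where they were.

```bash
python3 -c "
from rig import bot
print(bot.hand_in())"
```

```text
the job is handed in; nothing more can be done
None
```

All three compartments are packed in the tray behind the sill, and I handed the job in at about 52 s of the 72 s. No verdict came back.

**What I did:** I put the straight one at the back and the corner one in front of it. The hook went on the sill, and I pushed it back against the sprung bar until it dropped in. The most the wrist read on that push was about 6 N.

**Mended along the way:**
- **Straight piece:** it sat about 5 mm too far left, so I nudged it across with the held corner piece.
- **Corner piece:** it jammed with its left side raised about 14 mm. I pushed it sideways and it dropped flush.

**Last checks:**
- **Height:** light touches on all three lids found them at about 27 mm fingertip height, which fits a 26 mm lid with the tool slightly tilted. On the hook this was the middle and front edge.
- **Position:** the top and scene pictures show one flush block behind the sill.
- **Bystanders:** the teapot, jar and tongs are within about 10 mm of where they started, by the network's estimates. The turquoise look-alike was left alone.

**Doubtful:**
- **Table contact:** a fingertip pressed the table with about 43 N while I was descending to the corner piece. The 40 N rule names the arm and the gripper's body, so I don't think it counts, but I could not confirm that.
- **Tool tilt:** the tool slowly tilted up to about 5° from vertical during the job, which I could not correct and worked around.

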